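# Pack, close and pin the outreach medicine carrier

### The arm

A 7-joint arm with a two-finger parallel gripper is mounted at the origin on the work surface. World frame = base frame: x ahead of the robot, y to its left, z up, the work surface at z = 0. Lengths are in m, angles in rad, forces in N, time in s.
With the tool pointing down it reaches from about 0.425 to 0.95 m from the base axis. Payload 4.7 kg.
Tool frame: the origin (TCP) lies at the very end of the fingers, on their centre line; the grasp point (between the pads) lies 19 mm behind it; z points along the fingers, x is the direction in which the jaws open and shut, and the axes are right-handed (so a half turn about z gives the same grasp; the last joint's range is limited). The gripper opens to 85 mm and grips with 20 to 120 N. Pads are 22 mm wide; open, the fingers measure 114 mm over their backs; the gripper's body (76 mm by 85 mm) begins 54 mm behind the grasp point. The pads swing forward as they close: fully open they stand 13 mm farther back than shut.
Start: joints at [-1.292, 0.469, -0.049, 1.532, 0.024, 1.141, -0.082], TCP at [0.204, 0.643, 0.231] pointing down, gripper open.
Joint ranges: [-2.59, 2.59], [-0.33, 1.99], [-1.39, 1.29], [0.1, 2.45], [-1.04, 4.18], [0.21, 1.99], [-2.66, 2.66]. Speed limits (rad/s): [2.57, 2.57, 3.14, 3.14, 3.14, 3.14, 3.14].

### API

Orientations are given as [roll, pitch, yaw] about the fixed x, y, z axes, in that order (R = Rz(yaw) Ry(pitch) Rx(roll)).
In Python, from bench import arm, imaging, job, trace, spot_point gives the robot as it stands. The module is installed in compiled form; this text tells all that it offers.
- The arm moves only by the tool drive_tool, never from a script. Its argument "steps" is one flat list of numbers, 7 for each row, row after row: the turn, a rotation vector about the world's x, y, z in degrees, then the shift along the world's x, y, z in m, then the finger opening in m, from 0 to 0.0854. In form: [ax, ay, az, tx, ty, tz, grip, ax, ay, az, tx, ty, tz, grip, ...]. A call has 1 to 20 rows; each row shifts and turns the pose as measured when the row begins; what a row does not reach is not made up. A row lasts 1/8 s, in which the tool goes at most 62.5 mm and 10.7 degrees, less where a joint would pass 70% of its speed; a pose out of reach is approached as far as the arm can. A call is refused whole if a number of a shift passes 0.0625 or a number of a turn 10.7, either way. A call with a gripper value outside its range is refused whole. The fingers move at their own pace and stop on an object; "squeeze" is the grip in N (left out, the last holds). Time passes only in rows, so rows that do not move let the fingers close. It gives the time, the measured TCP pose, the force and the opening at its end, in the units of the state.
- arm.read_state(): the state, without advancing time (a new reading comes with each control period).
- imaging.get_image(name): name is "scene" or "top" or "wrist"; returns a dict with "frame" (384x512x3 uint8, red, green, blue), "range_z" (384x512 float32, m along the optical axis (not along the pixel's ray), 0 where there is no reading), "K" (3x3 intrinsics, pixels), "R" (3x3) and "t" (3): a world point X has camera coordinates R X + t; the wrist camera has in their place "tool_from_camera" (4x4, takes a point from camera to tool coordinates, whose origin is the TCP and whose axes are the tool frame's). Camera axes: x right, y down, z forward; pixel columns grow to the right and rows downward; lengths in m; the calibration is good to about 2 mm. A picture is of the moment at which its call begins: read the wrist's pose just before it.
- job.close_job(): hands the job in, once; it reports no verdict.
Trained networks look in the newest picture that a camera, given by its name, has taken for a name from the list of things; names that differ only in an ending like _2 or _b are one class to them, and where a whole thing is asked for, a point or a joint stands for the part that bears it (a point fixed in the world has none). Each returns a list of dicts, best first, with "confidence" (0 to 1); they miss things now and then, are a little off and sometimes report something else, mostly with a low value. They report only what shows in the picture. A call takes as long as a camera call.
- trace(target, camera): "pixels" (384x512 bool, what is visible of it) and "location" ([row, column] in pixels, amid what is visible of it).
- spot_point(target, camera): "location" ([row, column] in pixels: a listed point, or the origin of a listed thing).
The state is a dict: "time": time; "qpos": joint angles; "dq": joint speeds; "joint_efforts": joint torques, N m; "ee_pos": TCP position; "tcp_rot": TCP orientation; "force": force on the tool from outside, world axes, zero at the start; "ft_torque": the same for the moment, N m; "gripper_width": finger opening in m.
Only numpy, scipy, OpenCV 4.12 (cv2) and the standard library are available. Lean on these libraries where they do the work, as an engineer would, in place of code of your own. Each camera call takes 0.05 s, during which the arm holds its last target.

### The job

Pack the grey carrier for the clinic round: press shut the flip cap of every vial in the white rack, stand each vial fully down in a free round socket of the carrier and lay the small carton flat in its rectangular bay. Then swing the clear lid down, push the steel linchpin from its black stand all the way down through the hole in the lid's tongue and the shaft under it, and swing the pin's loop over the end of the shaft until it snaps shut. Never let a vial tip over while its cap is open, and do not shove or knock over the other jars, bottle, boxes and marker.

Things in the scene. Friction and masses are not known exactly. Their poses are not given: they have to be found in the camera images.
- carrier: Grey carrier fixed on the table, 120 (x) by 272 mm (y), 35 mm high at the sockets, 30 at the bay. Origin: centre of underside; -x is the front. A 20 mm wide front post (x = -65 mm) carries a steel square shaft 20 mm wide, z 72 to 88 mm, free end at x = -100 mm. The lid's hinge line runs along y at x = +68, z = 91 mm between two 92 mm rear posts (y = +-131 mm).
- socket0 (a point): Centre of the floor of round socket 1 of 3 in the carrier: 34 mm bore, chamfered mouth, 28 mm deep (mouth 28 mm above this point). Sockets are 70 mm apart in a row along the carrier's y. Any vial may go in any socket.
- socket1 (a point): Centre of the floor of round socket 2 of 3 in the carrier: 34 mm bore, chamfered mouth, 28 mm deep (mouth 28 mm above this point). Sockets are 70 mm apart in a row along the carrier's y. Any vial may go in any socket.
- socket2 (a point): Centre of the floor of round socket 3 of 3 in the carrier: 34 mm bore, chamfered mouth, 28 mm deep (mouth 28 mm above this point). Sockets are 70 mm apart in a row along the carrier's y. Any vial may go in any socket.
- bay (a point): Centre of the floor of the carrier's rectangular bay: clear inside 110 mm (carrier x) by 56 mm (carrier y), walls 25 mm above this floor. The carton lies anywhere in it, flat on its base.
- shaft_hole (a point): Centre of the top mouth of the vertical cross hole (10.5 mm bore, 2 mm chamfer, right through) in the carrier's shaft; 14 mm of shaft lie beyond it towards the free end (carrier -x). The shut lid's tongue lies over it, its top 6 mm above this point, with a 14 mm hole in line.
- lid (a joint): Angle of the carrier's clear lid (250 mm wide, 5 mm thick) about its rear hinge: 0 shut (level, underside 89 mm above the table), 1.57 upright, 2.2 at most, leaning back. Stiff hinge (0.18 Nm), stays where left. Its free edge is 128 mm from the hinge line; a steel tongue 24 mm wide reaches 44 mm beyond that. It cannot shut over open caps.
- pin: Steel linchpin upright in a fixed black block (56 x 56 x 45 mm). Origin: underside of its flange (20 mm across). Below: rod 8 mm thick, 34 long. Above: square head 16 x 16 mm, to 43 mm; grip its x faces. Wire loop: legs 33 mm apart beside the head's y faces, hinged along y at z = 10 mm; open, it stands up to 62 mm. It shuts towards pin -x, so turn pin -x to the shaft's free end.
- loop (a joint): Angle of the pin's wire loop: 3.14 open (straight up), 1.57 level towards the pin's -x, 0 shut (straight down, crossbar below the rod's tip). Over-centre spring: below about 1.9 it snaps shut by itself, above that it springs back open (0.015 Nm, under 1 N at the crossbar). Crossbar: 4 mm wire, 50 mm from the hinge.
- vial0: Off-white vial, 30 mm across, 70 mm tall (78 with cap shut), 45 g, in a square 34 mm well, 28 mm deep, of a fixed white rack (236 x 56 x 35 mm, long way away from the robot, wells 56 mm apart); two or three vials in all. Origin: centre of underside, 7 mm above the table in rack and in socket. Cap hinged on its +x side, shuts towards -x.
- vial1: Off-white vial, 30 mm across, 70 mm tall (78 with cap shut), 45 g, in a square 34 mm well, 28 mm deep, of a fixed white rack (236 x 56 x 35 mm, long way away from the robot, wells 56 mm apart); two or three vials in all. Origin: centre of underside, 7 mm above the table in rack and in socket. Cap hinged on its +x side, shuts towards -x.
- vial2: Off-white vial, 30 mm across, 70 mm tall (78 with cap shut), 45 g, in a square 34 mm well, 28 mm deep, of a fixed white rack (236 x 56 x 35 mm, long way away from the robot, wells 56 mm apart); two or three vials in all. Origin: centre of underside, 7 mm above the table in rack and in socket. Cap hinged on its +x side, shuts towards -x.
- cap0 (a joint): Angle of the flip cap of vial0 (white disc 30 mm across, 8 mm thick; hinge line along the vial's y at x = +16 mm, 71 mm above its underside): 0 shut flat, 1.57 upright, at most 2.1, leaning back outwards. Stiff little hinge (0.008 Nm), stays where left.
- cap1 (a joint): Angle of the flip cap of vial1 (white disc 30 mm across, 8 mm thick; hinge line along the vial's y at x = +16 mm, 71 mm above its underside): 0 shut flat, 1.57 upright, at most 2.1, leaning back outwards. Stiff little hinge (0.008 Nm), stays where left.
- cap2 (a joint): Angle of the flip cap of vial2 (white disc 30 mm across, 8 mm thick; hinge line along the vial's y at x = +16 mm, 71 mm above its underside): 0 shut flat, 1.57 upright, at most 2.1, leaning back outwards. Stiff little hinge (0.008 Nm), stays where left.
- carton: Small medicine carton, pale with a grey-blue band, 64 x 40 x 48 mm (x, y, z), 60 g, lying on the table. The smallest of the cartons. Origin: centre of its underside.
- jar_a: White jar, 60 mm across, 75 mm high: not part of the job, leave it alone. Origin: centre of the underside.
- jar_b: Small amber jar, 44 mm across, 60 mm high, beside the rack: leave it alone. Origin: centre of the underside.
- bottle_c: Clear bottle with blue cap, 66 mm across, 150 mm high: leave it alone. Origin: centre of the underside.
- box_d: Box 110 x 65 x 50 mm with orange band: leave it alone. Origin: centre of the underside.
- box_e: Box 120 x 70 x 70 mm with green band: leave it alone. Origin: centre of the underside.
- marker: Blue marker pen 130 mm long, 14 mm thick, lying: leave it alone.
- jar_f: White jar, 70 mm across, 90 mm high: leave it alone. Origin: centre of the underside.

How it is judged:
By the outcome, as a careful person would: the job done as asked, in the order asked, and still so for the second after the job is handed in, with the robot touching nothing.
Of vial0, vial1, vial2 only 2 to 3 are there at a start; the rules pass over those that are not, and their reading is None.
At some moment in a run one of carton may be knocked a few centimetres aside while the robot is not near it.
It also fails if it takes over 210 s, if anything falls off the work surface, if the arm or the gripper's body presses on something with over 40 N, if the wrist force passes 120 N, or if a joint passes its speed limit or range.

## Working session

There is one attempt and no reset: what is moved stays moved. The work goes in short steps, Python scripts to look and compute and a tool call to move; the robot and the scene stay as the last step left them, time stands still between calls to the robot, and variables do not carry over. Pictures are saved under pics/ and viewed, and the job is handed in when it is done.

Besides the shell and the picture viewer there is one more tool, called after "Request:" by a JSON object that holds its "method" and its "body", one argument or row to a line. drive_tool: Moves the arm, as the interface text tells. Its arguments: {"type":"object","properties":{"steps":{"type":"array","items":{"type":"number"}},"squeeze":{"type":"number"}},"required":["steps"]}

```bash
mkdir -p pics
cat > h.py <<'E'
import numpy as np, cv2
from bench import arm, imaging, job, trace, spot_point
from scipy.spatial.transform import Rotation as Ro
def Rrpy(r): return Ro.from_euler('xyz',r).as_matrix()
def cam(name):
    s=arm.read_state()
    d=imaging.get_image(name)
    if name=='wrist':
        T=np.eye(4);T[:3,:3]=Rrpy(s['tcp_rot']) if np.size(s['tcp_rot'])==3 else np.array(s['tcp_rot']);T[:3,3]=s['ee_pos']
        d['WC']=T@np.array(d['tool_from_camera'])
    else:
        T=np.eye(4);T[:3,:3]=np.array(d['R']).T;T[:3,3]=-np.array(d['R']).T@np.array(d['t']);d['WC']=T
    return d
def px2w(d,r,c,z=None,Z=None):
    K=np.array(d['K']);ray=np.array([(c-K[0,2])/K[0,0],(r-K[1,2])/K[1,1],1.])
    W=d['WC']
    if Z is not None:
        v=W[:3,:3]@ray;k=(Z-W[2,3])/v[2];return W[:3,3]+k*v
    if z is None: z=d['range_z'][int(round(r)),int(round(c))]
    return W[:3,:3]@(ray*z)+W[:3,3]
def cloud(d):
    K=np.array(d['K']);z=d['range_z'];r,c=np.mgrid[:z.shape[0],:z.shape[1]]
    P=np.stack([(c-K[0,2])/K[0,0]*z,(r-K[1,2])/K[1,1]*z,z],-1)
    return P@d['WC'][:3,:3].T+d['WC'][:3,3]
def w2px(d,X):
    W=np.linalg.inv(d['WC']);p=W[:3,:3]@np.array(X)+W[:3,3];q=np.array(d['K'])@p;return q[1]/q[2],q[0]/q[2]
def save(d,n,crop=None,s=1):
    im=d['frame'][:,:,::-1]
    if crop: r0,r1,c0,c1=crop;im=im[r0:r1,c0:c1]
    cv2.imwrite('pics/'+n+'.png',cv2.resize(im,None,fx=s,fy=s,interpolation=cv2.INTER_CUBIC))
def st():
    s=arm.read_state();print('t',round(s['time'],2),'p',np.round(s['ee_pos'],4),'rot',np.round(s['tcp_rot'],3).tolist(),'F',np.round(s['force'],1),'g',round(float(s['gripper_width']),4),'q',np.round(s['qpos'],2).tolist())
E
python3 - <<'E'
from h import *
st()
for n in ['scene','top','wrist']:
    d=cam(n);save(d,n+'0',s=1.5);print(n,d['WC'].round(3).tolist(),np.array(d['K']).round(1).tolist())
E
```

```text
t 0.0 p [0.2043 0.6427 0.2302] rot [3.142, 0.002, 1.263] F [ 0.3 -0.3  0.1] g 0.0852 q [-1.29, 0.47, -0.05, 1.53, 0.02, 1.14, -0.08]
scene [[-0.798, 0.486, -0.357, 0.969], [0.603, 0.648, -0.466, 0.522], [0.005, -0.587, -0.81, 0.992], [0.0, 0.0, 0.0, 1.0]] [[377.3, 0.0, 255.1], [0.0, 377.3, 196.0], [0.0, 0.0, 1.0]]
top [[-0.013, -0.994, 0.106, 0.448], [-1.0, 0.015, 0.02, 0.002], [-0.021, -0.105, -0.994, 1.272], [0.0, 0.0, 0.0, 1.0]] [[371.1, 0.0, 253.7], [0.0, 371.1, 194.5], [0.0, 0.0, 1.0]]
wrist [[0.302, 0.92, 0.251, 0.141], [0.953, -0.291, -0.08, 0.662], [-0.001, 0.264, -0.965, 0.374], [0.0, 0.0, 0.0, 1.0]] [[340.3, 0.0, 247.5], [0.0, 340.3, 190.4], [0.0, 0.0, 1.0]]
```

View pics/scene0.png

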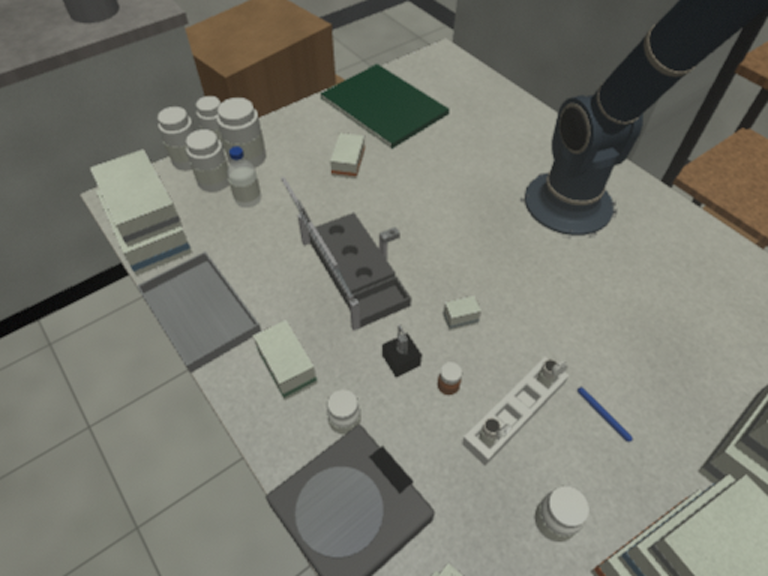

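View pics/top0.png

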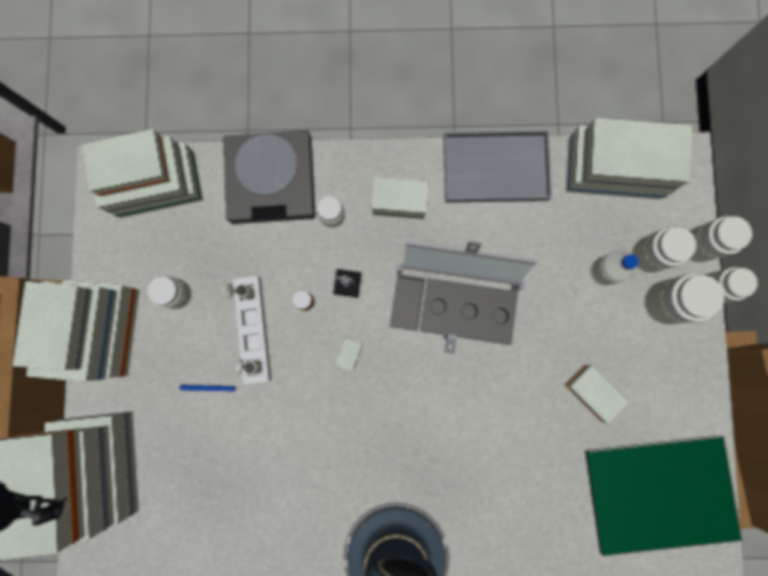

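Run:
```python
from h import *
names=['socket0','socket1','socket2','bay','shaft_hole','pin','vial0','carton','carrier','jar_a','jar_b','bottle_c','box_d','box_e','marker','jar_f']
for cn in ['top','scene']:
    d=cam(cn)
    for n in names:
        for q in spot_point(n,cn)[:4]:
            if q['confidence']<.3: continue
            r,c=q['location']
            Z={'socket':.007,'bay':.005,'shaft_':.088,'pin':.045,'vial0':.007}.get(n[:6] if n[:3] not in('bay','pin') else n[:3],0.0)
            print(cn,n,round(q['confidence'],2),np.round([r,c],1),px2w(d,r,c,Z=Z).round(3))
```

```text
top socket0 0.89 [202.  287.8] [ 0.555 -0.089  0.007]
top socket0 0.79 [210.4 332.6] [ 0.524 -0.24   0.007]
top socket0 0.78 [205.4 309.5] [ 0.542 -0.162  0.007]
top socket1 0.89 [202.  287.8] [ 0.555 -0.089  0.007]
top socket1 0.79 [210.4 332.6] [ 0.524 -0.24   0.007]
top socket1 0.78 [205.4 309.5] [ 0.542 -0.162  0.007]
top socket2 0.89 [202.  287.8] [ 0.555 -0.089  0.007]
top socket2 0.79 [210.4 332.6] [ 0.524 -0.24   0.007]
top socket2 0.78 [205.4 309.5] [ 0.542 -0.162  0.007]
top bay 0.75 [202.4 268.1] [ 0.555 -0.022  0.005]
top shaft_hole 0.93 [230.3 297.8] [ 0.458 -0.113  0.088]
top pin 0.58 [184.5 230.9] [0.613 0.102 0.045]
top pin 0.37 [196.6 119.4] [0.578 0.477 0.045]
top vial0 0.48 [241.7 171.7] [0.425 0.308 0.007]
top vial0 0.43 [193.6 168.4] [0.59  0.321 0.007]
top carton 0.53 [234.8 233.2] [0.446 0.099 0.   ]
top carrier 0.69 [204.5 295.8] [ 0.547 -0.116  0.   ]
top jar_a 0.88 [140.  218.4] [0.777 0.149 0.   ]
top jar_a 0.61 [194.9 121.4] [0.589 0.487 0.   ]
top jar_a 0.6 [243.5 171.4] [0.419 0.311 0.   ]
top jar_a 0.44 [199.1 201.8] [0.57  0.207 0.   ]
top jar_b 0.88 [
[... 1968 characters left out ...]
[0.585 0.496 0.   ]
scene jar_a 0.62 [274.6 230.7] [0.751 0.128 0.   ]
scene jar_b 0.86 [259.  296.4] [0.571 0.203 0.   ]
scene jar_b 0.74 [346.1 368.1] [0.585 0.496 0.   ]
scene jar_b 0.62 [274.6 230.7] [0.751 0.128 0.   ]
scene bottle_c 0.95 [130.4 166.8] [ 0.612 -0.485  0.   ]
scene box_d 0.92 [245.2 192.4] [ 0.789 -0.016 -0.   ]
scene box_d 0.73 [106.1 233.4] [ 0.337 -0.447  0.   ]
scene box_e 0.92 [245.2 192.4] [ 0.789 -0.016 -0.   ]
scene box_e 0.73 [106.1 233.4] [ 0.337 -0.447  0.   ]
scene marker 0.8 [275.7 401.2] [0.369 0.42  0.   ]
scene jar_f 0.86 [259.  296.4] [0.571 0.203 0.   ]
scene jar_f 0.74 [346.1 368.1] [0.585 0.496 0.   ]
scene jar_f 0.62 [274.6 230.7] [0.751 0.128 0.   ]
```

Request:
{"method": "drive_tool", "body": {
  "steps": [0,0,3,0.045,-0.055,0.01,0.085,0,0,3,0.045,-0.055,0.01,0.085,0,0,3,0.045,-0.055,0.01,0.085,0,0,3,0.045,-0.055,0.01,0.085,0,0,3,0.045,-0.055,0.01,0.085,0,0,0,0.03,-0.04,0.01,0.085]
}}

```text
time: 2.6
ee_pos: [0.4314, 0.3582, 0.2856]
tcp_rot: [-3.141, -0.001, 1.544]
force: [0.1, 1.1, -0.6]
gripper_width: 0.0849
```

Run:
```python
from h import *
st()
d=cam('wrist');save(d,'w1',s=1.5);np.savez('w1.npz',**{k:v for k,v in d.items()})
for n in ['vial0','cap0','jar_b','carton','pin']:
    for q in spot_point(n,'wrist')[:4]:
        r,c=q['location'];print(n,round(q['confidence'],2),np.round([r,c],1),px2w(d,r,c,Z=.007).round(3))
```

```text
t 2.6 p [0.4314 0.3582 0.2856] rot [-3.141, -0.001, 1.544] F [ 0.1  1.1 -0.6] g 0.0849 q [-0.78, 0.24, 0.02, 1.74, -0.01, 1.16, 0.78]
vial0 0.75 [141.7 207.9] [0.417 0.309 0.007]
vial0 0.55 [260.2 227.7] [0.578 0.327 0.007]Traceback (most recent call last):
  File "<stdin>", line 5, in <module>
ValueError: it knows: bay, bottle, box, carrier, carton, jar, marker, pin, shaft_hole, socket, vial
```

View pics/w1.png

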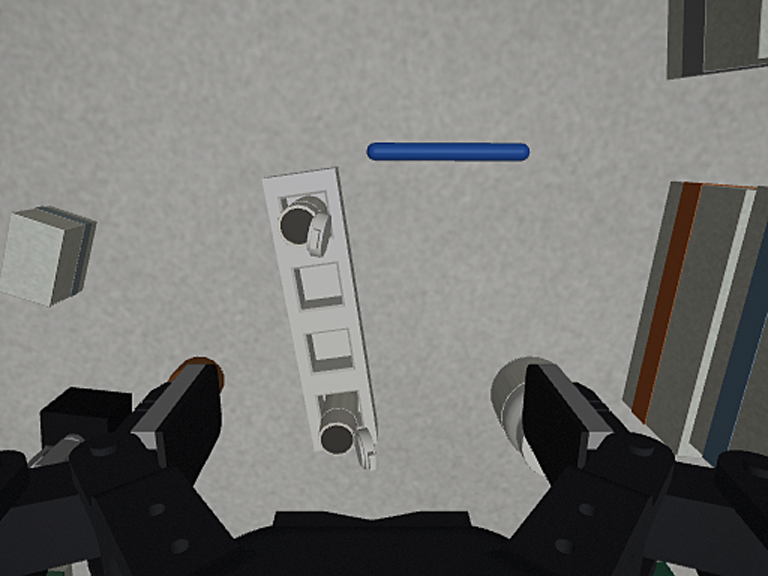

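Run:
```python
from h import *
d=dict(np.load('w1.npz'))
P=cloud(d);F=d['frame']
for c in [(0.417,0.309),(0.578,0.327)]:
    m=(np.hypot(P[...,0]-c[0],P[...,1]-c[1])<.05)&(d['range_z']>0)
    for lo,hi in [(.03,.04),(.04,.055),(.055,.07),(.07,.079),(.079,.09),(.09,.12)]:
        mm=m&(P[...,2]>lo)&(P[...,2]<hi);q=P[mm]
        if len(q)>5: print(c,lo,hi,len(q),q.min(0).round(3),q.max(0).round(3),q.mean(0).round(3))
# rack top
m=(abs(P[...,2]-.035)<.002)&(abs(P[...,1]-.315)<.06)&(P[...,0]<.62)&(P[...,0]>.36)
q=P[m][:,:2].astype(np.float32);print(cv2.minAreaRect(q))
crop=F[110:320,170:270][:,:,::-1];cv2.imwrite('pics/w1c.png',cv2.resize(crop,None,fx=2.8,fy=2.8,interpolation=cv2.INTER_CUBIC))
```

```text
(0.417, 0.309) 0.03 0.04 2033 [0.38  0.276 0.03 ] [0.465 0.34  0.04 ] [0.418 0.309 0.036]
(0.417, 0.309) 0.04 0.055 37 [0.402 0.298 0.04 ] [0.412 0.322 0.055] [0.405 0.313 0.048]
(0.417, 0.309) 0.055 0.07 45 [0.402 0.302 0.055] [0.409 0.321 0.07 ] [0.404 0.313 0.062]
(0.417, 0.309) 0.07 0.079 438 [0.402 0.293 0.07 ] [0.431 0.32  0.079] [0.415 0.305 0.078]
(0.417, 0.309) 0.079 0.09 119 [0.406 0.293 0.079] [0.432 0.331 0.09 ] [0.418 0.31  0.081]
(0.417, 0.309) 0.09 0.12 358 [0.406 0.316 0.09 ] [0.434 0.331 0.116] [0.419 0.324 0.105]
(0.578, 0.327) 0.03 0.04 1502 [0.53  0.294 0.03 ] [0.621 0.358 0.04 ] [0.566 0.325 0.036]
(0.578, 0.327) 0.04 0.055 134 [0.568 0.311 0.04 ] [0.582 0.341 0.055] [0.572 0.328 0.048]
(0.578, 0.327) 0.055 0.07 159 [0.568 0.312 0.055] [0.582 0.341 0.07 ] [0.572 0.328 0.062]
(0.578, 0.327) 0.07 0.079 430 [0.568 0.312 0.07 ] [0.598 0.342 0.079] [0.581 0.326 0.077]
(0.578, 0.327) 0.079 0.09 103 [0.569 0.315 0.079] [0.595 0.35  0.09 ] [0.582 0.331 0.081]
(0.578, 0.327) 0.09 0.12 292 [0.567 0.342 0.09 ] [0.594 0.356 0.114] [0.577 0.349 0.103]
((0.5006999373435974, 0.31696560978889465), (0.23672403395175934, 0.05629396811127663), 6.551403522491455)
```

View pics/w1c.png

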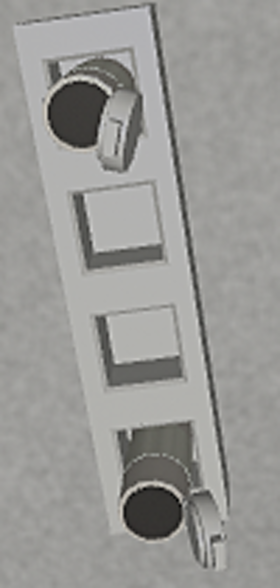

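Run:
```python
from h import *
d=dict(np.load('w1.npz'))
P=cloud(d)
for c in [(0.417,0.308),(0.5845,0.327)]:
    m=(np.hypot(P[...,0]-c[0],P[...,1]-c[1])<.045)&(P[...,2]>.086)&(d['range_z']>0)
    q=P[m];q0=q.mean(0);u,s,v=np.linalg.svd(q-q0);print(q0.round(4),s.round(4),v.round(2).tolist(),len(q))
    for lo in np.arange(.086,.12,.005):
        k=q[(q[:,2]>=lo)&(q[:,2]<lo+.005)]
        if len(k): print(lo.round(3),k.min(0).round(3)[:2],k.max(0).round(3)[:2],len(k))
```

```text
[0.4214 0.3189 0.3489] [5.3957 2.2191 0.7694] [[-0.04, 0.1, 0.99], [-0.22, 0.97, -0.11], [0.97, 0.23, 0.01]] 17788
0.086 [0.41  0.327] [0.432 0.331] 19
0.091 [0.406 0.324] [0.433 0.331] 26
0.096 [0.406 0.316] [0.434 0.33 ] 45
0.101 [0.407 0.316] [0.433 0.33 ] 97
0.106 [0.41  0.317] [0.43  0.328] 123
0.111 [0.414 0.32 ] [0.426 0.325] 62
[0.577  0.3492 0.1027] [0.1418 0.105  0.0425] [[0.65, 0.26, 0.71], [-0.74, 0.42, 0.52], [-0.16, -0.87, 0.47]] 306
0.086 [0.569 0.341] [0.591 0.35 ] 19
0.091 [0.567 0.342] [0.593 0.352] 40
0.096 [0.567 0.343] [0.594 0.354] 52
0.101 [0.569 0.345] [0.592 0.356] 86
0.106 [0.574 0.347] [0.59  0.356] 70
0.111 [0.575 0.352] [0.587 0.356] 39
```

Request:
{"method": "drive_tool", "body": {
  "steps": [0,0,0,-0.011,0.002,-0.03,0.0,0,0,0,0,0,-0.03,0.0,0,0,0,0,0,-0.03,0.0,0,0,0,0,0,-0.03,0.0,0,0,0,0,0,-0.02,0.0,0,0,0,0,0,0,0.0]
}}

```text
time: 3.45
ee_pos: [0.4237, 0.358, 0.1447]
tcp_rot: [3.136, -0.005, 1.532]
force: [0.2, 0.6, -0.0]
gripper_width: -0.0001
```

Run:
```python
from h import *
st()
d=cam('wrist');save(d,'w2',s=1.5)
```

```text
t 3.45 p [0.4237 0.358  0.1447] rot [3.136, -0.005, 1.532] F [ 0.2  0.6 -0. ] g -0.0001 q [-0.79, 0.36, 0.01, 1.92, -0.0, 0.85, 0.76]
```

View pics/w2.png

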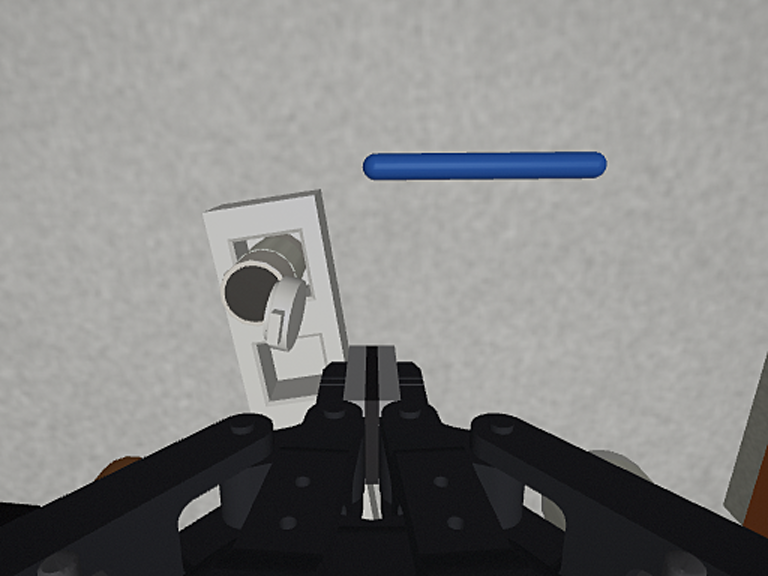

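Request:
{"method": "drive_tool", "body": {
  "steps": [0,0,0,-0.003,0.0,-0.025,0.0,0,0,0,0,0,-0.02,0.0,0,0,0,0,-0.012,0,0.0,0,0,0,0,-0.012,0,0.0,0,0,0,0,-0.012,0,0.0,0,0,0,0,-0.012,0,0.0,0,0,0,0,0,0,0.0]
}}

```text
time: 4.38
ee_pos: [0.4253, 0.3106, 0.108]
tcp_rot: [3.124, -0.017, 1.531]
force: [1.5, 0.4, 0.5]
gripper_width: 0.0001
```

Run:
```python
from h import *
st()
d=cam('wrist');save(d,'w3',s=1.5)
```

```text
t 4.38 p [0.4253 0.3106 0.108 ] rot [3.124, -0.017, 1.531] F [1.5 0.4 0.5] g 0.0001 q [-0.72, 0.37, 0.01, 2.02, -0.01, 0.73, 0.83]
```

View pics/w3.png

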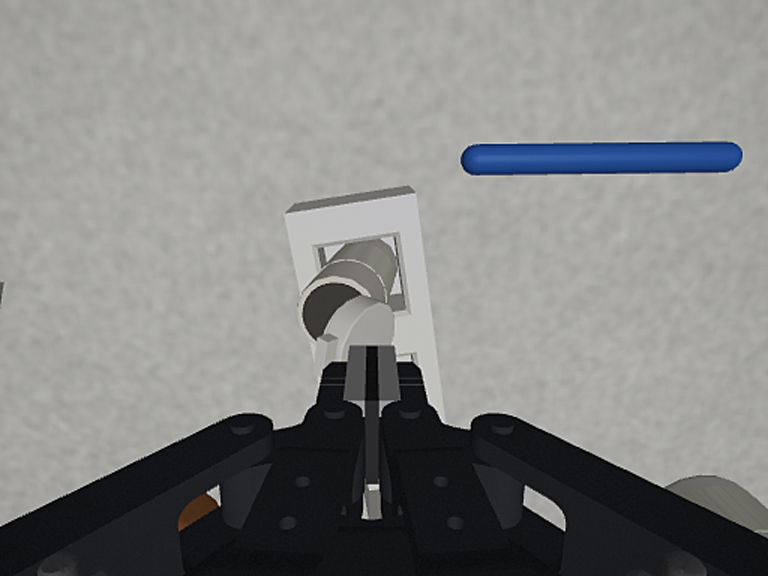

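Request:
{"method": "drive_tool", "body": {
  "steps": [0.5,1,0,-0.006,-0.006,-0.008,0.0,0.5,0,0,-0.002,-0.002,-0.01,0.0,0,0,0,-0.001,0,-0.006,0.0,0,0,0,0,0,-0.003,0.0]
}}

```text
time: 4.92
ee_pos: [0.4216, 0.3096, 0.085]
tcp_rot: [3.131, -0.049, 1.532]
force: [-2.2, 0.3, 27.2]
gripper_width: -0.0004
```

Run:
```python
from h import *
st()
d=cam('wrist');save(d,'w4',s=1.5)
```

```text
t 4.92 p [0.4216 0.3096 0.085 ] rot [3.131, -0.049, 1.532] F [-2.2  0.3 27.2] g -0.0004 q [-0.69, 0.39, -0.01, 2.06, -0.04, 0.65, 0.87]
```

View pics/w4.png

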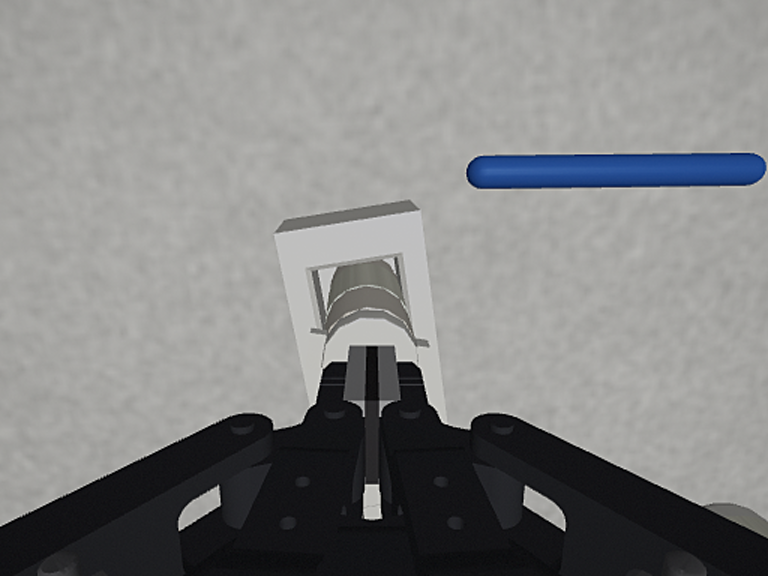

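Request:
{"method": "drive_tool", "body": {
  "steps": [-1,0.5,0,0,0,0.05,0.0,-1,0,0,0.02,0.015,0.03,0.0,-0.8,0,0,0.05,0.02,0,0.0,0,0,0,0.05,0.02,0,0.0,0,0,0,0.04,0.015,0,0.0,0,0,0,0,0,-0.02,0.0]
}}

```text
time: 5.72
ee_pos: [0.5845, 0.3835, 0.1449]
tcp_rot: [3.139, 0.0, 1.536]
force: [-0.2, -0.3, -1.5]
gripper_width: 0.0002
```

Run:
```python
from h import *
st()
```

```text
t 5.72 p [0.5845 0.3835 0.1449] rot [3.139, 0.0, 1.536] F [-0.2 -0.3 -1.5] g 0.0002 q [-0.67, 0.58, 0.04, 1.56, -0.02, 1.0, 0.91]
```

Request:
{"method": "drive_tool", "body": {
  "steps": [0,0,0,-0.003,0.0,-0.025,0.0,0,0,0,0,0,-0.022,0.0,0,0,0,0,-0.012,0,0.0,0,0,0,0,-0.012,0,0.0,0,0,0,0,-0.012,0,0.0,0,0,0,0,-0.012,0,0.0,0,0,0,0,-0.008,-0.004,0.0,0,0,0,0,-0.002,-0.006,0.0]
}}

```text
time: 6.72
ee_pos: [0.5792, 0.3249, 0.0876]
tcp_rot: [3.138, -0.007, 1.538]
force: [-2.4, 4.1, 29.0]
gripper_width: -0.0002
```

Run:
```python
from h import *
st()
d=cam('wrist');save(d,'w5',s=1.5)
```

```text
t 6.72 p [0.5792 0.3249 0.0876] rot [3.138, -0.007, 1.538] F [-2.4  4.1 29. ] g -0.0002 q [-0.59, 0.59, 0.03, 1.7, -0.03, 0.85, 0.99]
```

View pics/w5.png

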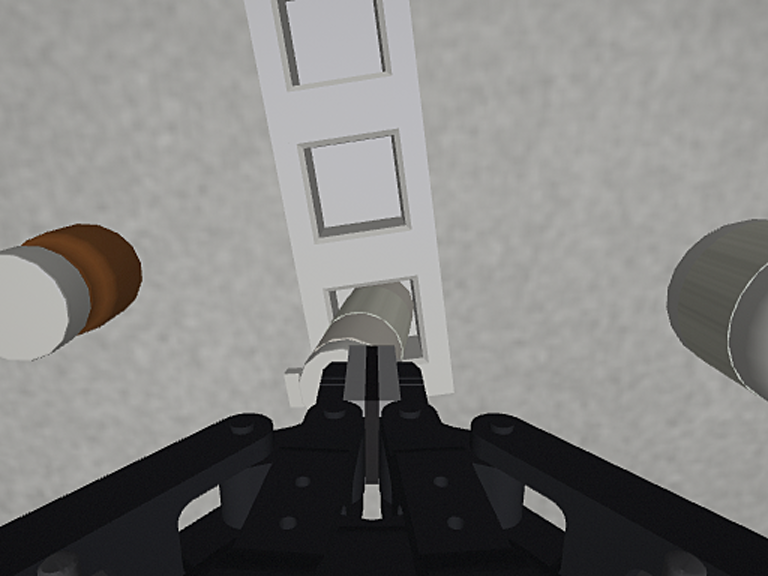

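Request:
{"method": "drive_tool", "body": {
  "steps": [0,0,0,0,0,0.04,0.0,0,0,0,0.0,0.0,0.05,0.03,0,0,0,0.02,-0.01,0.04,0.06,0,0,0,0.02,0,0.01,0.06,0,0,0,0,0,0,0.06]
}}

```text
time: 7.4
ee_pos: [0.6203, 0.3119, 0.2338]
tcp_rot: [3.134, -0.007, 1.538]
force: [-0.2, 0.2, -0.2]
gripper_width: 0.06
```

Run:
```python
from h import *
st()
d=cam('wrist');save(d,'w6',s=1.5);np.savez('w6.npz',**d)
P=cloud(d)
for c in [(0.417,0.308),(0.5845,0.327)]:
    m=(np.hypot(P[...,0]-c[0],P[...,1]-c[1])<.045)&(P[...,2]>.078)&(P[...,2]<.13)&(d['range_z']>0)
    q=P[m];q0=q.mean(0);u,s,v=np.linalg.svd(q-q0,full_matrices=False);print(q0.round(4),q.min(0).round(3),q.max(0).round(3),v[2].round(3),len(q),cv2.minAreaRect(q[:,:2].astype(np.float32)))
```

```text
t 7.4 p [0.6203 0.3119 0.2338] rot [3.134, -0.007, 1.538] F [-0.2  0.2 -0.2] g 0.06 q [-0.56, 0.49, 0.05, 1.49, -0.03, 1.15, 1.03]<stdin>:7: RuntimeWarning: Mean of empty slice.
  ret = um.true_divide(
Traceback (most recent call last):
ValueError: zero-size array to reduction operation minimum which has no identity
```

View pics/w6.png

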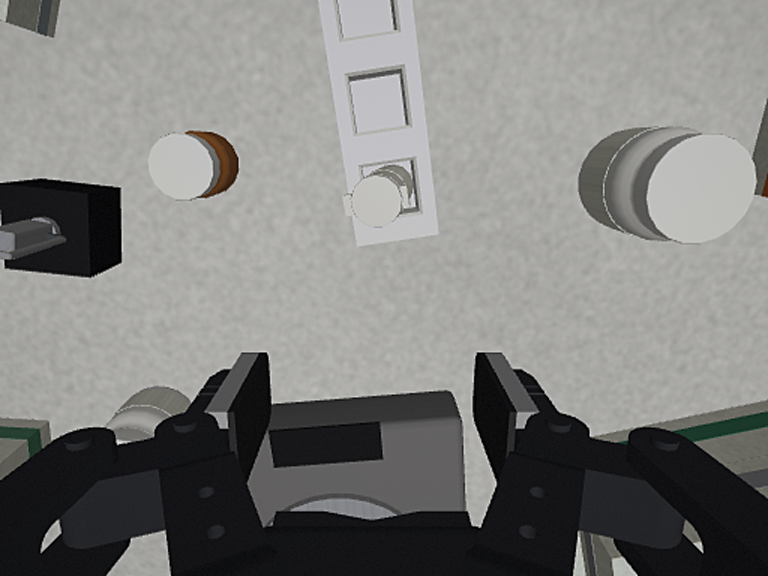

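Run:
```python
from h import *
d=dict(np.load('w6.npz'))
P=cloud(d)
c=(0.5845,0.327)
m=(np.hypot(P[...,0]-c[0],P[...,1]-c[1])<.045)&(P[...,2]>.078)&(P[...,2]<.13)&(d['range_z']>0)
q=P[m];q0=q.mean(0);u,s,v=np.linalg.svd(q-q0,full_matrices=False);print(q0.round(4),q.min(0).round(3),q.max(0).round(3),v[2].round(3),len(q),cv2.minAreaRect(q[:,:2].astype(np.float32)))
t=q[q[:,2]>.0845]; print(t.min(0),t.max(0),cv2.minEnclosingCircle(t[:,:2].astype(np.float32)))
save(d,'w6c',(80,180,200,320),5)
print(px2w(d,205/1.5,348/1.5,Z=.083),px2w(d,190/1.5,411/1.5,Z=.078))
```

```text
[0.5846 0.3161 0.0868] [0.57  0.297 0.078] [0.599 0.335 0.091] [-0.021 -0.126  0.992] 1113 ((0.5850655436515808, 0.31588974595069885), (0.028914421796798706, 0.03763594850897789), 7.871877193450928)
[0.57047359 0.30180941 0.08456059] [0.59910367 0.33421882 0.09102329] ((0.5850597620010376, 0.31798309087753296), 0.01645415835082531)
[0.58751088 0.29994439 0.083     ] [0.58067911 0.33651151 0.078     ]
```

View pics/w6c.png

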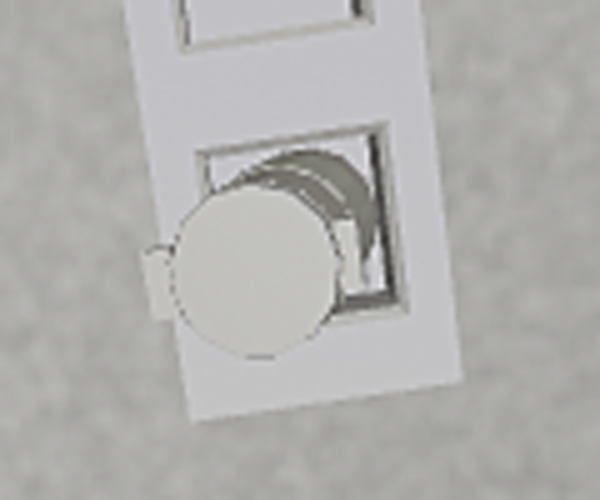

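Request:
{"method": "drive_tool", "body": {
  "steps": [0,0,0,-0.018,-0.02,-0.02,0.0,0,0,0,-0.018,-0.02,-0.02,0.0,0,0,0,0,0,-0.03,0.0,0,0,0,0,0,-0.04,0.0,0,0,0,0,0,-0.04,0.0,0,0,0,0,0,-0.012,0.0]
}}

```text
time: 8.2
ee_pos: [0.5722, 0.2696, 0.0616]
tcp_rot: [-3.136, -0.003, 1.543]
force: [0.7, -0.1, 0.4]
gripper_width: 0.0
```

Request:
{"method": "drive_tool", "body": {
  "steps": [0,0,0,0.014,0.008,0.01,0.0,0,0,0,0,0.008,0,0.0,0,0,0,0,0.006,0,0.0,0,0,0,0,0.006,0,0.0,0,0,0,0,0.001,0,0.0]
}}

```text
time: 8.82
ee_pos: [0.5828, 0.3004, 0.0711]
tcp_rot: [-3.132, -0.001, 1.545]
force: [0.1, -0.3, 0.6]
gripper_width: -0.0002
```

Run:
```python
from h import *
st()
d=cam('wrist');save(d,'w7',s=1.5)
```

```text
t 8.82 p [0.5828 0.3004 0.0711] rot [-3.132, -0.001, 1.545] F [ 0.1 -0.3  0.6] g -0.0002 q [-0.56, 0.6, 0.03, 1.72, -0.03, 0.83, 1.04]
```

View pics/w7.png

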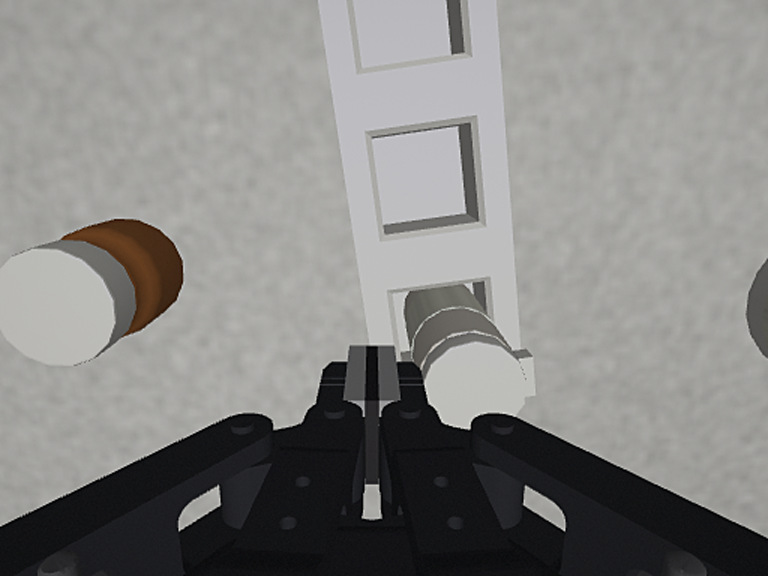

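Request:
{"method": "drive_tool", "body": {
  "steps": [0,0,0,0,-0.003,0.03,0.0,0,0,-10,0.0,-0.005,0.06,0.03,0,0,-10,0.0,0.0,0.05,0.06,0,0,-10,0.0,0,0,0.06,0,0,-10,0.0,0,0,0.06,0,0,-10,0.0,0,0,0.06,0,0,-10,0.0,0,0,0.06,0,0,-10,0.0,0,0,0.06,0,0,-8,0.0,0,0,0.06]
}}

```text
time: 10.0
ee_pos: [0.5816, 0.2878, 0.2164]
tcp_rot: [-3.127, -0.004, 0.134]
force: [0.0, 0.7, -0.4]
gripper_width: 0.0603
```

```bash
cat > cap.py <<'E'
from h import *
import sys
def vial(d,c,lo=.0785,R=.04):
    P=cloud(d)
    m=(np.hypot(P[...,0]-c[0],P[...,1]-c[1])<R)&(P[...,2]>lo)&(P[...,2]<.1)&(d['range_z']>0)
    q=P[m];
    if len(q)<30: print('few',len(q));return
    q0=q.mean(0);u,s,v=np.linalg.svd(q-q0,full_matrices=False);n=v[2]*np.sign(v[2][2]);print('mean',q0.round(4),q.min(0).round(3),q.max(0).round(3),'n',n.round(3),len(q),cv2.minAreaRect(q[:,:2].astype(np.float32)))
E
python3 - <<'E'
from cap import *
st()
d=cam('wrist');save(d,'w8',s=1.5);np.savez('w8.npz',**d)
vial(d,(.5845,.327))
E
```

```text
t 10.0 p [0.5816 0.2878 0.2164] rot [-3.127, -0.004, 0.134] F [ 0.   0.7 -0.4] g 0.0603 q [-0.78, 0.45, 0.37, 1.64, -0.19, 1.08, -0.22]
mean [0.5828 0.3277 0.0857] [0.568 0.308 0.079] [0.597 0.346 0.088] n [0.002 0.018 1.   ] 1209 ((0.5829859375953674, 0.32711508870124817), (0.028183136135339737, 0.03689981997013092), 8.391845703125)
```

View pics/w8.png

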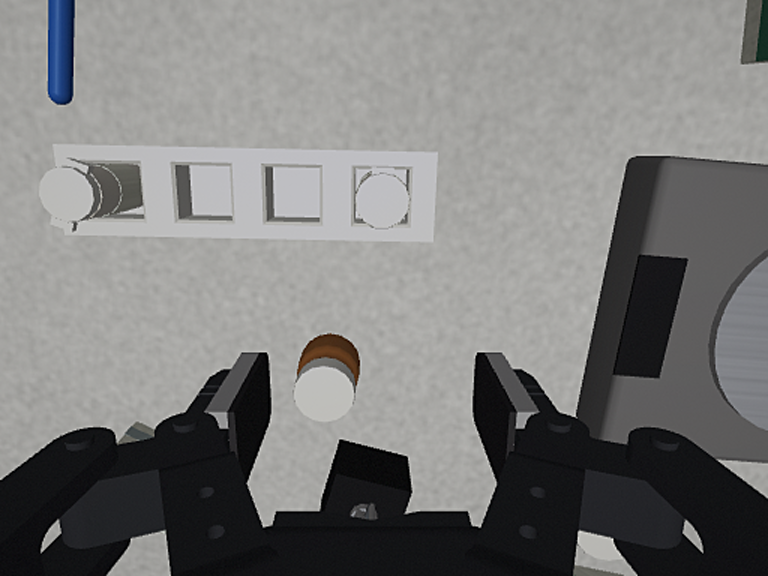

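Request:
{"method": "drive_tool", "body": {
  "steps": [-0.8,0,2.5,0.002,0.02,-0.02,0.06,0,0,0,0,0.019,-0.04,0.06,0,0,0,0,0,-0.04,0.06,0,0,0,0,0,-0.035,0.06]
}}

```text
time: 10.55
ee_pos: [0.5857, 0.3284, 0.0823]
tcp_rot: [-3.138, -0.011, 0.184]
force: [-0.3, -0.1, -0.4]
gripper_width: 0.0599
```

Run:
```python
from cap import *
st()
d=cam('wrist');save(d,'w9',s=1.5)
```

```text
t 10.55 p [0.5857 0.3284 0.0823] rot [-3.138, -0.011, 0.184] F [-0.3 -0.1 -0.4] g 0.0599 q [-0.79, 0.62, 0.31, 1.7, -0.24, 0.85, -0.19]
```

View pics/w9.png

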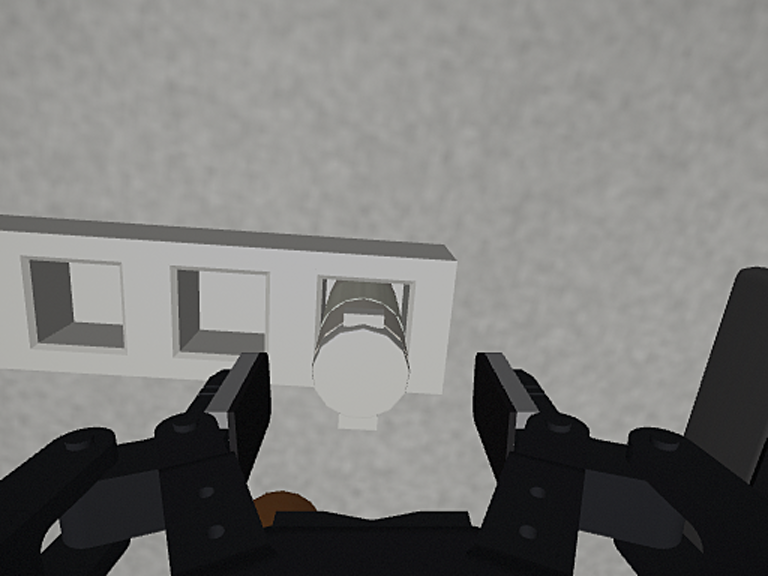

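Request:
{"method": "drive_tool", "body": {
  "steps": [0,-0.5,0,-0.002,-0.001,-0.02,0.06,0,0,0,0,0,-0.018,0.06,0,0,0,0,0,0,0.02,0,0,0,0,0,0,0.02,0,0,0,0,0,0,0.02],
  "squeeze": 30
}}

```text
time: 11.22
ee_pos: [0.5823, 0.3261, 0.0404]
tcp_rot: [3.142, -0.013, 0.187]
force: [0.3, 0.1, -0.4]
gripper_width: 0.0293
```

Request:
{"method": "drive_tool", "body": {
  "steps": [0,-0.5,0,0,0,0.04,0.02,0,0,0,0,0,0.06,0.02,0,0,0,0,-0.02,0.06,0.02,0,0,-3,-0.004,-0.055,0.01,0.02,0,0,-3,-0.004,-0.055,0,0.02,0,0,-4,-0.004,-0.055,0,0.02,0,0,-4,-0.004,-0.055,0,0.02,0,0,-4,-0.004,-0.055,0,0.02,0,0,-2,0,-0.015,0,0.02,0,0,0,0,0,0,0.02]
}}

```text
time: 12.48
ee_pos: [0.5632, 0.0086, 0.2246]
tcp_rot: [-3.134, -0.041, -0.171]
force: [-0.5, 1.1, -0.5]
gripper_width: 0.0292
```

Run:
```python
from cap import *
st()
d=cam('wrist');save(d,'w10',s=1.5);np.savez('w10.npz',**d)
for n in ['socket0','bay','shaft_hole','pin','carton']:
    for q in spot_point(n,'wrist')[:4]:
        r,c=q['location'];Z={'b':.005,'p':.045,'c':0}.get(n[0],.007 if n[1]=='o' else .088)
        print(n,round(q['confidence'],2),np.round([r,c],1),px2w(d,r,c,Z=Z).round(4))
```

```text
t 12.47 p [0.5632 0.0086 0.2246] rot [-3.134, -0.041, -0.171] F [-0.5  1.1 -0.5] g 0.0292 q [-0.52, 0.29, 0.54, 1.86, -0.18, 0.99, -0.09]
bay 0.86 [198.9 240.2] [ 0.5579 -0.0324  0.005 ]
pin 0.89 [ 63.9 260.6] [0.5992 0.1001 0.045 ]
carton 0.58 [ 97.3 107.6] [0.4426 0.098  0.    ]
```

View pics/w10.png

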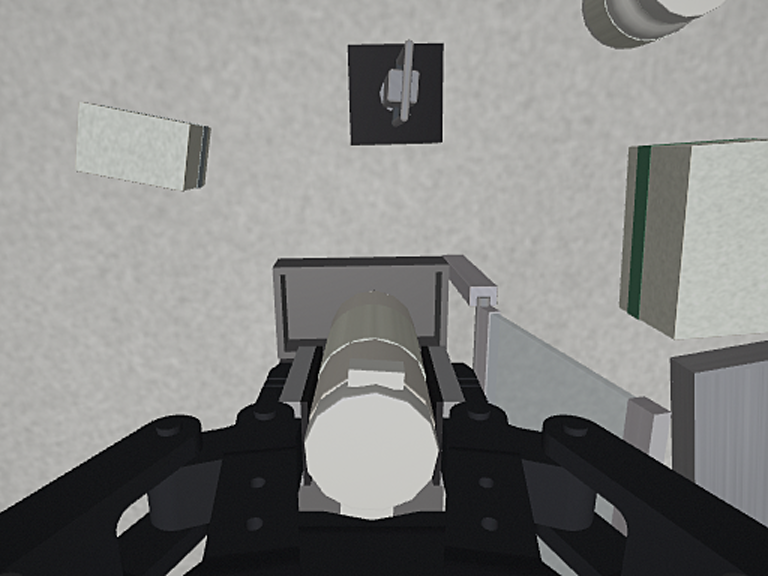

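Request:
{"method": "drive_tool", "body": {
  "steps": [0,1.2,0,-0.01,-0.055,0.005,0.02,0,1.2,0,-0.01,-0.055,0.005,0.02,-0.4,0,0,-0.01,-0.055,0.0,0.02,0,0,0,0,-0.055,0,0.02,0,0,0,0,0,0,0.02]
}}

```text
time: 13.4
ee_pos: [0.5338, -0.208, 0.2334]
tcp_rot: [3.134, 0.002, -0.151]
force: [-0.2, 1.4, -0.7]
gripper_width: 0.0293
```

Run:
```python
from cap import *
st()
d=cam('wrist');save(d,'w11',s=1.5);np.savez('w11.npz',**d)
for n in ['socket0','bay','shaft_hole','pin','carton']:
    for q in spot_point(n,'wrist')[:4]:
        r,c=q['location'];Z={'b':.005,'p':.045,'c':0}.get(n[0],.007 if n[1]=='o' else .088)
        print(n,round(q['confidence'],2),np.round([r,c],1),px2w(d,r,c,Z=Z).round(4))
```

```text
t 13.4 p [ 0.5338 -0.208   0.2334] rot [3.134, 0.002, -0.151] F [-0.2  1.4 -0.7] g 0.0293 q [-0.19, 0.33, 0.61, 1.81, -0.21, 1.07, 0.35]
socket0 0.96 [185.6 240.3] [ 0.5215 -0.2379  0.007 ]
socket0 0.81 [121.4 245. ] [ 0.5374 -0.1686  0.007 ]
socket0 0.67 [ 55.6 246. ] [ 0.5484 -0.1039  0.007 ]
shaft_hole 0.73 [ 85.6 132.9] [ 0.4535 -0.1211  0.088 ]
shaft_hole 0.31 [ 54.4 243.1] [ 0.5455 -0.1111  0.088 ]
carton 0.67 [217.8 250. ] [ 0.5263 -0.2801  0.    ]
```

View pics/w11.png

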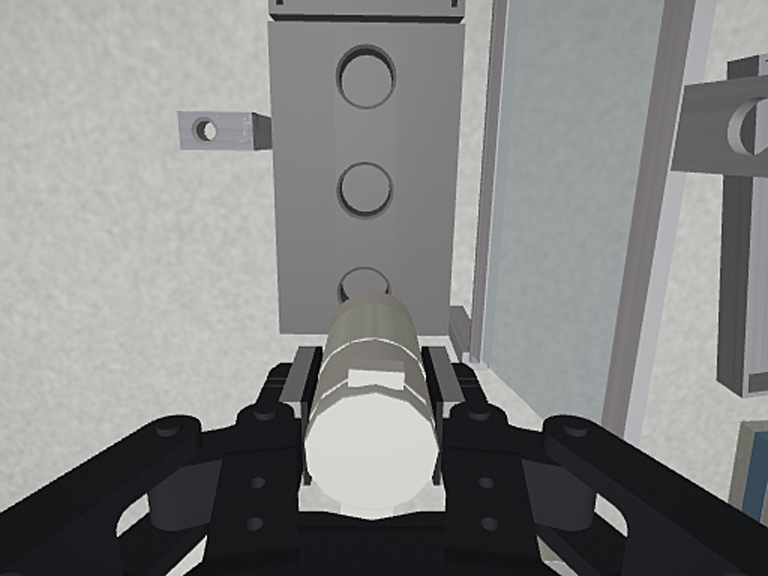

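```bash
cat > holes.py <<'E'
from h import *
def hole(d,c,Zp,Rs,margin=.003):
    P=cloud(d);H,W=d['range_z'].shape
    r,cc=np.mgrid[:H,:W];K=np.array(d['K'])
    ray=np.stack([(cc-K[0,2])/K[0,0],(r-K[1,2])/K[1,1],np.ones((H,W))],-1)@d['WC'][:3,:3].T
    k=(Zp-d['WC'][2,3])/ray[...,2];Q=d['WC'][:3,3]+k[...,None]*ray
    m=(np.hypot(Q[...,0]-c[0],Q[...,1]-c[1])<Rs)&(P[...,2]<Zp-margin)&(d['range_z']>0)
    n,l,s,ce=cv2.connectedComponentsWithStats(m.astype(np.uint8))
    if n<2: return None
    i=1+np.argmax(s[1:,4]);pts=Q[l==i][:,:2].astype(np.float32)
    return np.array(cv2.minEnclosingCircle(pts)[0]).round(4),round(cv2.minEnclosingCircle(pts)[1],4),pts.mean(0).round(4),len(pts),round(float(np.sqrt(len(pts)*0+1)),1)
E
python3 - <<'E'
from holes import *
d=dict(np.load('w11.npz'));P=cloud(d)
m=(abs(P[...,2]-.035)<.004)&(P[...,0]>.44)&(P[...,0]<.62)&(P[...,1]<-.05)
print('top z',np.median(P[m][:,2]))
q=P[m];q=q[(abs(q[:,2]-np.median(q[:,2]))<.003)];print(cv2.minAreaRect(q[:,:2].astype(np.float32)))
for c in [(.5215,-.238),(.5374,-.1686),(.5484,-.1)]: print(hole(d,c,.0355,.024))
m=(abs(P[...,2]-.088)<.004)&(P[...,0]>.4)&(P[...,0]<.5)&(abs(P[...,1]+.12)<.04)
q=P[m];print('shaft z',np.median(q[:,2]),cv2.minAreaRect(q[:,:2].astype(np.float32)))
print(hole(d,(.4535,-.1211),.088,.010))
E
```

```text
top z 0.035875293385987994
((0.5430150628089905, -0.16739782691001892), (0.21312063932418823, 0.13510321080684662), 80.9809799194336)
(array([ 0.5241, -0.2395]), 0.0166, array([ 0.5238, -0.2339], dtype=float32), 426, 1.0)
(array([ 0.5353, -0.1716]), 0.0168, array([ 0.5353, -0.1714], dtype=float32), 902, 1.0)
(array([ 0.5464, -0.103 ]), 0.0169, array([ 0.5464, -0.1029], dtype=float32), 1080, 1.0)
shaft z 0.08890435562078458 ((0.46202534437179565, -0.12332975119352341), (0.019903147593140602, 0.04074220731854439), 80.20466613769531)
(array([ 0.4568, -0.1231]), 0.0048, array([ 0.4568, -0.1227], dtype=float32), 122, 1.0)
```

Run:
```python
from holes import *
d=dict(np.load('w11.npz'));P=cloud(d)
c=np.array([.5338,-.208]);tz=.2334
m=(np.hypot(P[...,0]-c[0],P[...,1]-c[1])<.03)&(abs(P[...,2]-(tz+.0456))<.02)&(d['range_z']>0)
q=P[m]
h,e=np.histogram(q[:,2],20);print(h,e.round(3))
z0=np.percentile(q[:,2],70)
q=q[abs(q[:,2]-z0)<.006]
A=np.c_[q[:,:2]-c,np.ones(len(q))];s=np.linalg.lstsq(A,q[:,2],rcond=None)[0]
res=abs(A@s-q[:,2])<.0015;s=np.linalg.lstsq(A[res],q[res,2],rcond=None)[0];print(s,res.sum(),q[res].mean(0),cv2.minAreaRect(q[res][:,:2].astype(np.float32)))
# bottom edge of vial
m=(np.hypot(P[...,0]-c[0],P[...,1]-c[1])<.025)&(P[...,2]>.15)&(P[...,2]<.27)
b=P[m]
for lo in np.arange(.18,.27,.01):
    k=b[(b[:,2]>lo)&(b[:,2]<lo+.01)]
    if len(k)>5: print(lo.round(2),len(k),k.min(0).round(4),k.max(0).round(4))
```

```text
[ 306  306  231  203  229  269  855  337  753  776 5331  880  282  297
  311  338  221   14    1   18] [0.259 0.261 0.263 0.265 0.267 0.269 0.271 0.273 0.275 0.277 0.279 0.281
 0.283 0.285 0.287 0.289 0.291 0.293 0.295 0.297 0.299]
[-0.00329925 -0.01252488  0.2802393 ] 6075 [ 0.5349304  -0.20464354  0.28019353] ((0.5322001576423645, -0.20610465109348297), (0.03165779262781143, 0.055604275315999985), 72.14859771728516)
0.2 179 [ 0.5215 -0.206   0.2027] [ 0.5499 -0.1916  0.21  ]
0.21 247 [ 0.522  -0.2043  0.21  ] [ 0.5495 -0.1916  0.22  ]
0.22 358 [ 0.5215 -0.2034  0.22  ] [ 0.5499 -0.1908  0.23  ]
0.23 485 [ 0.5154 -0.2045  0.23  ] [ 0.5569 -0.1908  0.24  ]
0.24 981 [ 0.5107 -0.2057  0.24  ] [ 0.5586 -0.1907  0.25  ]
0.25 1237 [ 0.5108 -0.2061  0.25  ] [ 0.5587 -0.1907  0.26  ]
0.26 1105 [ 0.5109 -0.2059  0.26  ] [ 0.5587 -0.1881  0.27  ]
```

Request:
{"method": "drive_tool", "body": {
  "steps": [0,0,0,0,0.017,-0.03,0.02,0,0,0,0,0.017,-0.04,0.02,0,0,0,0,0,-0.04,0.02,0,0,0,0,0,-0.02,0.02,0,0,0,0,0,0,0.02]
}}

```text
time: 14.32
ee_pos: [0.5378, -0.1588, 0.1003]
tcp_rot: [3.14, -0.0, -0.128]
force: [0.3, -1.4, 0.3]
gripper_width: 0.0292
```

Run:
```python
from h import *
st()
d=cam('wrist');P=cloud(d);np.savez('w12.npz',**d)
s=arm.read_state();c=s['ee_pos'];tz=c[2]
m=(np.hypot(P[...,0]-c[0],P[...,1]-c[1])<.025)&(P[...,2]>tz-.04)&(P[...,2]<tz+.01)
b=P[m]
for lo in np.arange(tz-.035,tz+.01,.01):
    k=b[(b[:,2]>lo)&(b[:,2]<lo+.01)]
    if len(k)>5: print(lo.round(3),len(k),k.min(0).round(4),k.max(0).round(4))
save(d,'w12',s=1.5)
```

```text
t 14.32 p [ 0.5378 -0.1588  0.1003] rot [3.14, -0.0, -0.128] F [ 0.3 -1.4  0.3] g 0.0292 q [-0.19, 0.47, 0.52, 1.96, -0.32, 0.79, 0.39]
0.066 170 [ 0.5254 -0.1563  0.0694] [ 0.5538 -0.1422  0.0762]
0.076 255 [ 0.5253 -0.1563  0.0763] [ 0.5539 -0.1421  0.0862]
0.086 335 [ 0.5249 -0.1571  0.0865] [ 0.5541 -0.1416  0.0962]
0.096 453 [ 0.5188 -0.1542  0.0963] [ 0.5607 -0.1413  0.1062]
0.106 425 [ 0.5151 -0.1562  0.1063] [ 0.5631 -0.1416  0.1112]
```

View pics/w12.png

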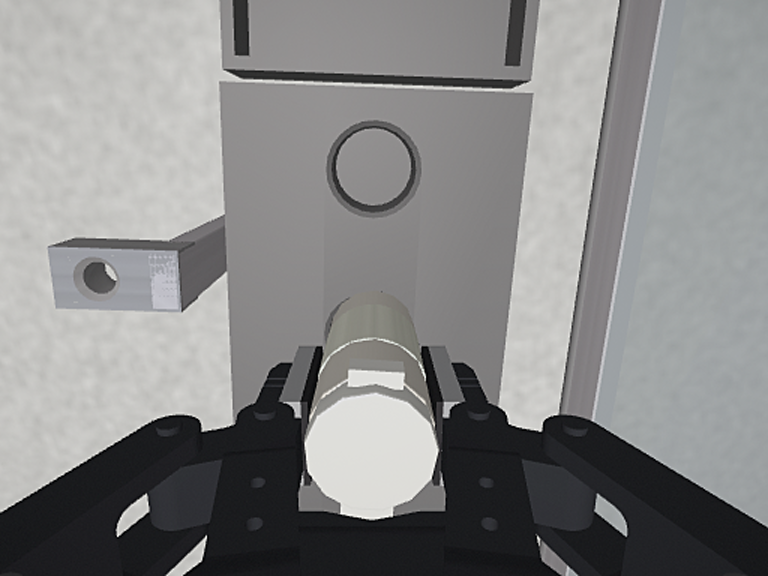

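Run:
```python
from holes import *
d=dict(np.load('w12.npz'))
print(hole(d,(.5464,-.103),.0355,.024),hole(d,(.4568,-.1229),.088,.010))
```

```text
(array([ 0.5464, -0.1027]), 0.0169, array([ 0.5465, -0.1025], dtype=float32), 2494, 1.0) (array([ 0.4572, -0.1225]), 0.0048, array([ 0.4573, -0.1222], dtype=float32), 312, 1.0)
```

Request:
{"method": "drive_tool", "body": {
  "steps": [0,0,0,-0.004,-0.013,0,0.02,0,0,0,0,0,0,0.02,0,0,0,0,0,-0.01,0.02,0,0,0,0,0,0,0.02]
}}

```text
time: 14.88
ee_pos: [0.5362, -0.1738, 0.0939]
tcp_rot: [3.14, -0.009, -0.128]
force: [-0.2, -0.3, -1.6]
gripper_width: 0.0292
```

Request:
{"method": "drive_tool", "body": {
  "steps": [0,0.4,0,-0.003,0,-0.008,0.02,0,0,0,0,0,0,0.02,0,0,0,0,0,-0.008,0.02,0,0,0,0,0,0,0.02]
}}

```text
time: 15.38
ee_pos: [0.5329, -0.1734, 0.0765]
tcp_rot: [3.139, -0.001, -0.127]
force: [-0.1, 0.0, -0.3]
gripper_width: 0.0295
```

Request:
{"method": "drive_tool", "body": {
  "steps": [0,0,0,0,0,-0.008,0.02,0,0,0,0,0,-0.008,0.02,0,0,0,0,0,-0.006,0.02,0,0,0,0,0,0,0.02]
}}

```text
time: 15.88
ee_pos: [0.5328, -0.1733, 0.0527]
tcp_rot: [3.139, -0.0, -0.127]
force: [0.7, -0.1, -0.9]
gripper_width: 0.0292
```

Entering freely. On down, then release.

Request:
{"method": "drive_tool", "body": {
  "steps": [0,0,0,0,0,-0.006,0.02,0,0,0,0,0,-0.004,0.02,0,0,0,0,0,-0.002,0.02,0,0,0,0,0,0,0.02]
}}

```text
time: 16.38
ee_pos: [0.5331, -0.1735, 0.0401]
tcp_rot: [3.139, -0.001, -0.127]
force: [0.6, 0.2, 0.1]
gripper_width: 0.0296
```

Request:
{"method": "drive_tool", "body": {
  "steps": [0,0,0,0,0,0,0.05,0,0,0,0,0,0,0.055,0,0,0,0,0,0.04,0.055,0,0,0,0,0,0.06,0.055,0,0,0,0,0,0.06,0.055,0,0,0,0,0,0.0,0.055]
}}

```text
time: 17.12
ee_pos: [0.5328, -0.1737, 0.2052]
tcp_rot: [3.139, -0.001, -0.128]
force: [0.8, -0.1, 0.7]
gripper_width: 0.0552
```

Run:
```python
from cap import *
st()
d=cam('scene');save(d,'s13',(120,240,170,330),4.5);vial(d,(.535,-.172),.07)
```

```text
t 17.12 p [ 0.5328 -0.1737  0.2052] rot [3.139, -0.001, -0.128] F [ 0.8 -0.1  0.7] g 0.0552 q [-0.23, 0.34, 0.6, 1.87, -0.22, 1.0, 0.33]
mean [ 0.5327 -0.1668  0.0822] [ 0.517 -0.189  0.07 ] [ 0.546 -0.152  0.088] n [0.161 0.163 0.973] 81 ((0.5296694040298462, -0.16982430219650269), (0.03660988807678223, 0.02623794786632061), 53.93845748901367)
```

View pics/s13.png

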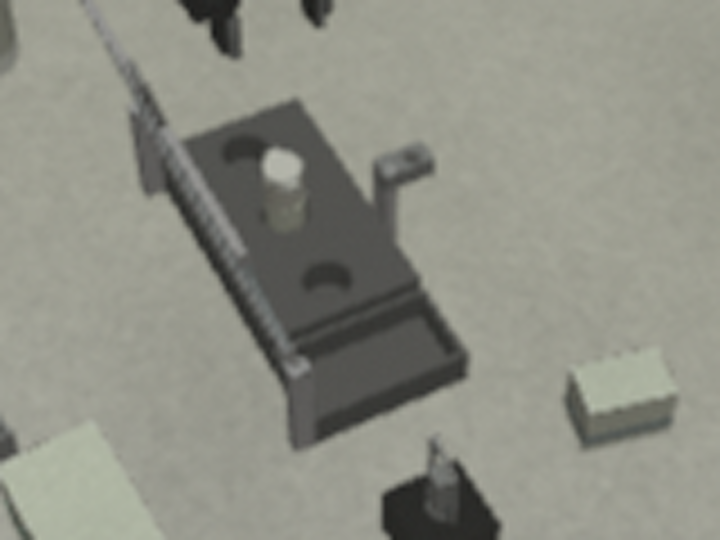

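Request:
{"method": "drive_tool", "body": {
  "steps": [0,0,0,-0.013,0.055,0.005,0.06,0,0,2,-0.013,0.055,0.005,0.06,0,0,2,-0.013,0.055,0.005,0.06,0,0,2,-0.013,0.055,0.005,0.06,0,0,2,-0.013,0.055,0,0.06,0,0,2,-0.013,0.055,0,0.06,0,0,2,-0.013,0.055,0,0.06,0,0,2,-0.01,0.03,0,0.06,0,0,0,0,0,0,0.06]
}}

```text
time: 18.3
ee_pos: [0.4154, 0.253, 0.2102]
tcp_rot: [3.13, 0.025, 0.125]
force: [0.2, -0.2, -0.5]
gripper_width: 0.0603
```

Run:
```python
from cap import *
st()
d=cam('wrist');save(d,'w14',s=1.5);np.savez('w14.npz',**d)
vial(d,(.417,.308))
```

```text
t 18.3 p [0.4154 0.253  0.2102] rot [3.13, 0.025, 0.125] F [ 0.2 -0.2 -0.5] g 0.0603 q [-0.92, 0.2, 0.33, 1.99, -0.08, 0.99, -0.42]
mean [0.416  0.3087 0.0857] [0.402 0.289 0.08 ] [0.43  0.327 0.088] n [0.008 0.009 1.   ] 1329 ((0.4162612557411194, 0.308457612991333), (0.028587080538272858, 0.037114959210157394), 18.172313690185547)
```

View pics/w14.png

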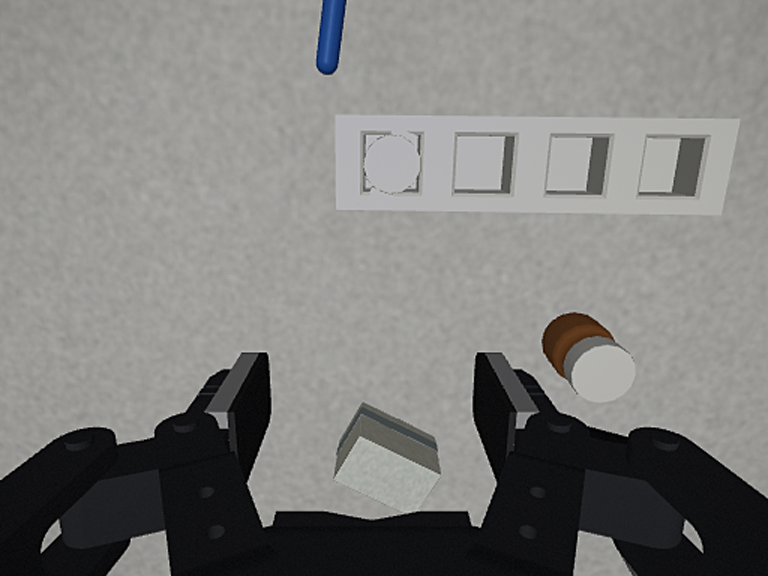

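Run:
```python
from cap import *
d=dict(np.load('w14.npz'));save(d,'w14c',(75,145,220,300),8)
```

```text
(no output)
```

View pics/w14c.png

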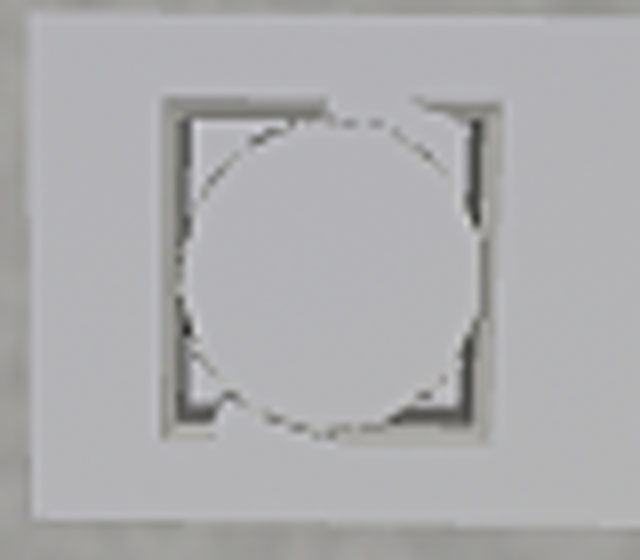

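Request:
{"method": "drive_tool", "body": {
  "steps": [0.6,-1.4,-5,0,0.027,-0.03,0.06,0,0,-5,0,0.027,-0.04,0.06,0,0,0,0,0,-0.04,0.06,0,0,0,0,0,-0.01,0.06,0,0,0,0,0,0,0.06]
}}

```text
time: 18.98
ee_pos: [0.4188, 0.2986, 0.0857]
tcp_rot: [3.134, -0.001, -0.072]
force: [-0.0, 0.6, 0.1]
gripper_width: 0.0597
```

Run:
```python
from cap import *
st()
d=cam('wrist');save(d,'w15',s=1.5);vial(d,(.416,.308))
```

```text
t 18.98 p [0.4188 0.2986 0.0857] rot [3.134, -0.001, -0.072] F [-0.   0.6  0.1] g 0.0597 q [-0.95, 0.41, 0.31, 2.06, -0.18, 0.7, -0.6]
mean [0.4165 0.3088 0.0869] [0.378 0.285 0.079] [0.456 0.328 0.1  ] n [-0.005  0.188  0.982] 4218 ((0.41677021980285645, 0.30730992555618286), (0.04030856117606163, 0.07797935605049133), 86.47949981689453)
```

View pics/w15.png

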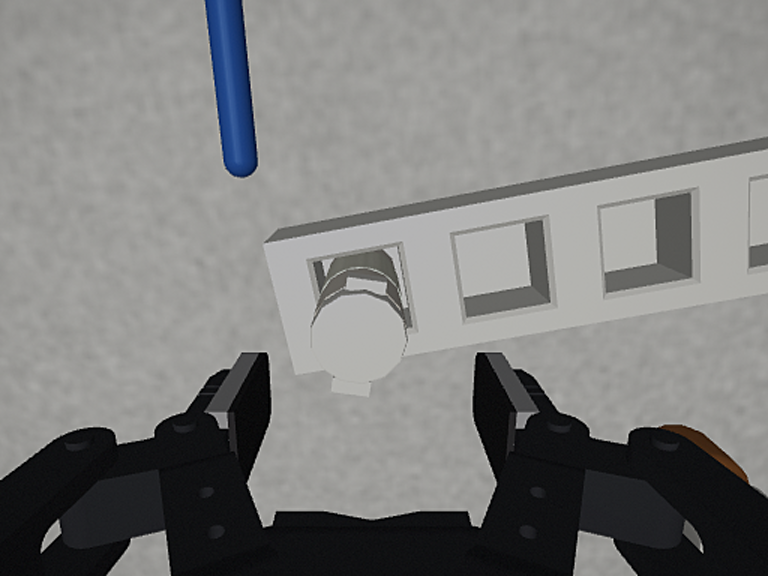

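Request:
{"method": "drive_tool", "body": {
  "steps": [0.3,0,0,-0.004,0.009,-0.01,0.06,0,0,0,0,0,0,0.06,0,0,0,0,0,-0.018,0.06,0,0,0,0,0,-0.016,0.06,0,0,0,0,0,0,0.06]
}}

```text
time: 19.65
ee_pos: [0.4174, 0.3102, 0.0447]
tcp_rot: [-3.136, -0.008, -0.072]
force: [-0.2, 0.1, -0.7]
gripper_width: 0.0603
```

Request:
{"method": "drive_tool", "body": {
  "steps": [0,0,0,-0.002,-0.002,-0.004,0.04,0,0,0,0,0,0,0.02,0,0,0,0,0,0,0.02,0,0,0,0,0,0,0.02,0,0,0,0,0,0.03,0.02,0,0,0,0,0,0.05,0.02,0,0,0,0,0,0.05,0.02]
}}

```text
time: 20.52
ee_pos: [0.4136, 0.3065, 0.1716]
tcp_rot: [-3.142, -0.003, -0.073]
force: [0.4, 1.6, -1.7]
gripper_width: 0.029
```

Request:
{"method": "drive_tool", "body": {
  "steps": [0,0,0,0.016,-0.051,0.02,0.02,0,0,0,0.016,-0.051,0.01,0.02,0,0,-1,0.016,-0.051,0.005,0.02,0,0,-1,0.016,-0.051,0,0.02,0,0,-1,0.016,-0.051,0,0.02,0,0,-1,0.016,-0.051,0,0.02,0,0,0,0.016,-0.051,-0.02,0.02,0,0,0,0.012,-0.035,-0.04,0.02,0,0,0,0,0,0,0.02]
}}

```text
time: 21.65
ee_pos: [0.5434, -0.0946, 0.155]
tcp_rot: [-3.129, -0.022, -0.139]
force: [-0.3, 0.1, 0.0]
gripper_width: 0.0294
```

```bash
cat > held.py <<'E'
from holes import *
def held(n):
    st();s=arm.read_state();d=cam('wrist');P=cloud(d);np.savez(n+'.npz',**d)
    c=s['ee_pos'];tz=c[2]
    m=(np.hypot(P[...,0]-c[0],P[...,1]-c[1])<.025)&(P[...,2]>tz-.045)&(P[...,2]<tz-.003)
    b=P[m]
    print('zmin',np.percentile(b[:,2],1).round(4)-tz)
    for lo in np.arange(tz-.035,tz-.005,.01):
        k=b[(b[:,2]>lo)&(b[:,2]<lo+.01)]
        if len(k)>5: print((lo-tz).round(3),len(k),'xc',((k[:,0].min()+k[:,0].max())/2-c[0]).round(4),'yc',(k[:,1].max()-.015-c[1]).round(4))
    save(d,n,s=1.5);return d
E
python3 - <<'E'
from held import *
d=held('w16');print(hole(d,(.5464,-.103),.0355,.024))
E
```

```text
t 21.65 p [ 0.5434 -0.0946  0.155 ] rot [-3.129, -0.022, -0.139] F [-0.3  0.1  0. ] g 0.0294 q [-0.34, 0.37, 0.56, 1.95, -0.28, 0.87, 0.23]
zmin -0.031731916471001584
-0.035 175 xc 0.0022 yc 0.001
-0.025 238 xc 0.0019 yc 0.001
-0.015 332 xc 0.002 yc 0.0015
(array([ 0.5465, -0.1021]), 0.0168, array([ 0.5475, -0.0968], dtype=float32), 804, 1.0)
```

View pics/w16.png

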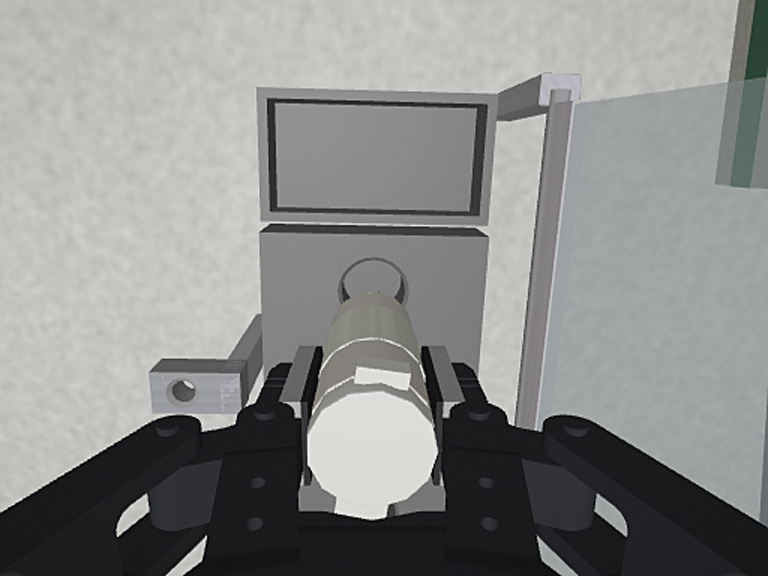

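Request:
{"method": "drive_tool", "body": {
  "steps": [-0.7,1.2,0,0.001,-0.008,-0.03,0.02,0,0,0,0,0,-0.03,0.02,0,0,0,0,0,-0.005,0.02,0,0,0,0,0,0,0.02]
}}

```text
time: 22.2
ee_pos: [0.5498, -0.0949, 0.0957]
tcp_rot: [-3.137, -0.015, -0.128]
force: [-0.7, -0.8, 0.2]
gripper_width: 0.0293
```

Request:
{"method": "drive_tool", "body": {
  "steps": [-0.3,0.8,0,-0.0055,-0.009,-0.005,0.02,0,0,0,0,0,0,0.02,0,0,0,0,0,0,0.02]
}}

```text
time: 22.58
ee_pos: [0.5457, -0.1041, 0.0934]
tcp_rot: [3.139, -0.006, -0.126]
force: [0.9, 0.3, -0.3]
gripper_width: 0.029
```

Run:
```python
from held import *
d=held('w17')
```

```text
t 22.57 p [ 0.5457 -0.1041  0.0934] rot [3.139, -0.006, -0.126] F [ 0.9  0.3 -0.3] g 0.029 q [-0.29, 0.47, 0.52, 1.98, -0.33, 0.76, 0.3]
zmin -0.03189031878635262
-0.035 179 xc 0.0016 yc 0.0006
-0.025 241 xc 0.0014 yc 0.0009
-0.015 335 xc 0.0016 yc 0.0014
```

Request:
{"method": "drive_tool", "body": {
  "steps": [0,0.3,0,-0.0005,0,-0.01,0.02,0,0,0,-0.0005,0,-0.008,0.02,0,0,0,0,0,-0.008,0.02,0,0,0,0,0,-0.008,0.02,0,0,0,0,0,0,0.02]
}}

```text
time: 23.25
ee_pos: [0.544, -0.1039, 0.0562]
tcp_rot: [3.139, 0.001, -0.126]
force: [0.4, 0.5, 0.0]
gripper_width: 0.0292
```

Request:
{"method": "drive_tool", "body": {
  "steps": [0,0,0,0,0,-0.008,0.02,0,0,0,0,0,-0.005,0.02,0,0,0,0,0,-0.002,0.02,0,0,0,0,0,-0.001,0.02]
}}

```text
time: 23.75
ee_pos: [0.5444, -0.1043, 0.0408]
tcp_rot: [3.14, 0.001, -0.127]
force: [-4.3, 0.9, 15.2]
gripper_width: 0.0289
```

Seated (15 N from the floor). Release, rise, and go to view the carton.

Request:
{"method": "drive_tool", "body": {
  "steps": [0,0,0,0,0,0.001,0.05,0,0,0,0,0,0,0.055,0,0,0,0,0,0.04,0.055,0,0,0,0,0,0.06,0.06,0,0,0,0,0.02,0.06,0.08,0,0,0,-0.02,0.05,0.0,0.08,0,0,0,-0.02,0.05,0.0,0.08,0,0,0,-0.02,0.02,0.0,0.08,0,0,0,0,0,0,0.08]
}}

```text
time: 24.88
ee_pos: [0.4831, 0.0391, 0.2069]
tcp_rot: [3.141, -0.003, -0.128]
force: [-0.4, -0.7, -0.4]
gripper_width: 0.0802
```

Run:
```python
from cap import *
st()
d=cam('wrist');save(d,'w18',s=1.5);np.savez('w18.npz',**d)
P=cloud(d)
m=(abs(P[...,2]-.048)<.003)&(abs(P[...,0]-.44)<.1)&(abs(P[...,1]-.1)<.1)
print(m.sum())
n,l,s,ce=cv2.connectedComponentsWithStats(m.astype(np.uint8))
for i in range(1,n):
    if s[i,4]>200: q=P[l==i];print(s[i],q[:,2].mean(),cv2.minAreaRect(q[:,:2].astype(np.float32)))
```

```text
t 24.88 p [0.4831 0.0391 0.2069] rot [3.141, -0.003, -0.128] F [-0.4 -0.7 -0.4] g 0.0802 q [-0.66, 0.19, 0.57, 2.03, -0.13, 0.95, -0.16]
3488
[ 151   82   81   63 3488] 0.048891119143657555 ((0.4419071674346924, 0.09724302589893341), (0.039994124323129654, 0.06418701261281967), 69.12723541259766)
```

View pics/w18.png

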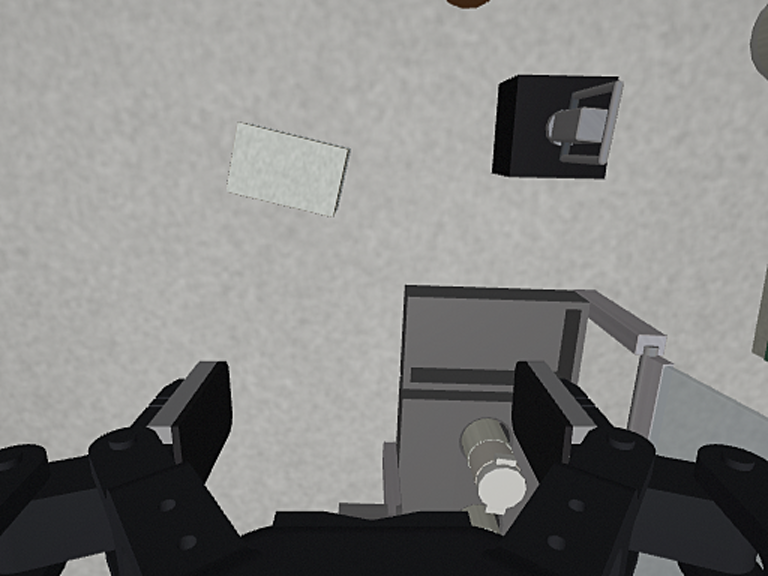

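Request:
{"method": "drive_tool", "body": {
  "steps": [0,0,-7,-0.022,0.029,-0.03,0.084,0,0,-6.5,-0.021,0.028,-0.04,0.084,0,0,0,0,0,-0.03,0.084,0,0,0,0,0,0,0.084]
}}

```text
time: 25.42
ee_pos: [0.4453, 0.0921, 0.1061]
tcp_rot: [-3.141, -0.013, -0.382]
force: [-0.1, -0.5, 0.6]
gripper_width: 0.0841
```

```bash
cat > carton.py <<'E'
from h import *
def carton(d,c,z=.048,tol=.004,R=.06):
    P=cloud(d);m=(abs(P[...,2]-z)<tol)&(abs(P[...,0]-c[0])<R)&(abs(P[...,1]-c[1])<R)
    n,l,s,ce=cv2.connectedComponentsWithStats(m.astype(np.uint8))
    for i in range(1,n):
        if s[i,4]>200: q=P[l==i];print(s[i],q[:,2].mean(),cv2.minAreaRect(q[:,:2].astype(np.float32)))
E
python3 - <<'E'
from carton import *
st()
d=cam('wrist');save(d,'w19',s=1.5);carton(d,(.442,.097))
E
```

```text
t 25.43 p [0.4453 0.0921 0.1061] rot [-3.141, -0.013, -0.382] F [-0.1 -0.5  0.6] g 0.0841 q [-0.75, 0.3, 0.53, 2.2, -0.23, 0.69, -0.44]
[ 183  168  106   66 6515] 0.04880922031893013 ((0.44199201464653015, 0.09723544120788574), (0.040526118129491806, 0.06433578580617905), 69.2234878540039)
```

View pics/w19.png

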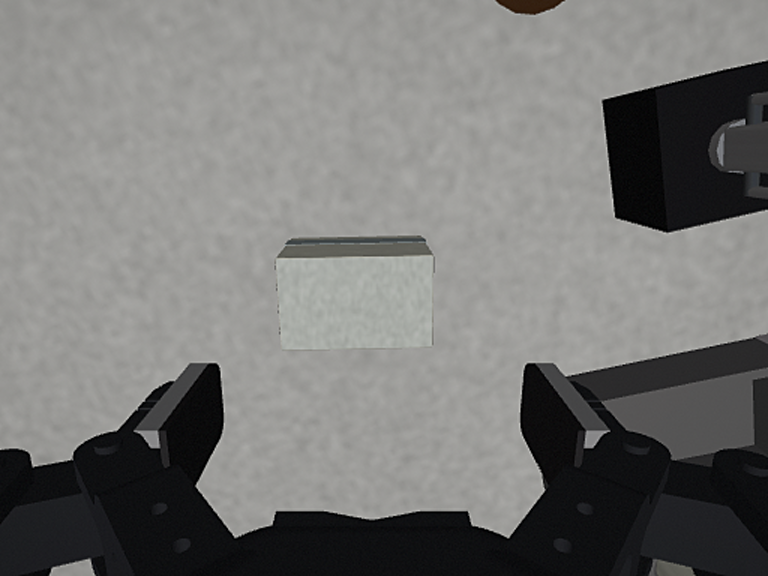

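Request:
{"method": "drive_tool", "body": {
  "steps": [0,0.5,1,-0.005,0.004,-0.03,0.084,0,0,0,0,0,-0.03,0.084,0,0,0,0,0,-0.02,0.084,0,0,0,0,0,0,0.084]
}}

```text
time: 25.98
ee_pos: [0.4504, 0.0946, 0.031]
tcp_rot: [-3.134, -0.018, -0.371]
force: [0.4, -0.5, 0.2]
gripper_width: 0.0839
```

Request:
{"method": "drive_tool", "body": {
  "steps": [0,0,0,0,0,-0.003,0.05,0,0,0,0,0,0,0.05,0,0,0,0,0,0,0.05],
  "squeeze": 30
}}

```text
time: 26.35
ee_pos: [0.4536, 0.0946, 0.031]
tcp_rot: [-3.13, -0.023, -0.373]
force: [0.5, 0.5, -0.7]
gripper_width: 0.0632
```

Run:
```python
from carton import *
st()
d=cam('wrist');save(d,'w20',s=1.5)
```

```text
t 26.35 p [0.4536 0.0946 0.031 ] rot [-3.13, -0.023, -0.373] F [ 0.5  0.5 -0.7] g 0.0632 q [-0.65, 0.45, 0.43, 2.23, -0.37, 0.5, -0.3]
```

View pics/w20.png

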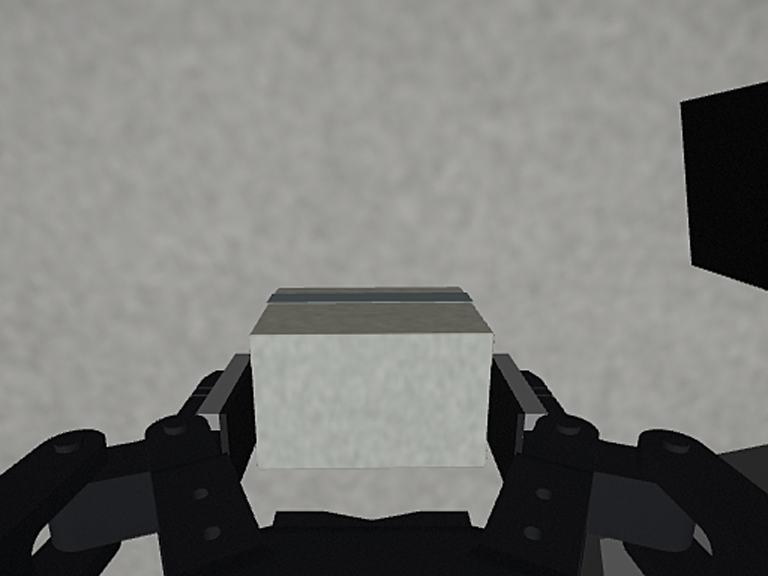

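Request:
{"method": "drive_tool", "body": {
  "steps": [0,0,0,0,0,0.03,0.05,0,0,0,0,0,0.05,0.05,0,0,0,0.01,0,0.05,0.05,0,0,0,0,0,0.0,0.05]
}}

```text
time: 26.9
ee_pos: [0.4633, 0.0944, 0.1652]
tcp_rot: [-3.13, -0.023, -0.372]
force: [-0.7, -0.6, -0.8]
gripper_width: 0.0629
```

Run:
```python
from carton import *
st()
d=dict(np.load('w16.npz'));P=cloud(d)
a=-.1605;O=np.array([.5417,-.1366]);ex=np.array([np.cos(a),np.sin(a)]);ey=np.array([-ex[1],ex[0]])
L=np.stack([(P[...,:2]-O)@ex,(P[...,:2]-O)@ey],-1)
m=(abs(P[...,2]-.006)<.004)&(abs(L[...,0])<.065)&(L[...,1]>.06)&(L[...,1]<.15)
q=P[m];print(m.sum(),q[:,2].mean(),q[:,:2].mean(0))
l=L[m];print(np.percentile(l,[.5,99.5],axis=0))
m=(abs(P[...,2]-.0305)<.003)&(abs(L[...,0])<.07)&(L[...,1]>.06)&(L[...,1]<.15)
print('walls',m.sum(),np.percentile(L[m],[.5,99.5],axis=0))
```

```text
t 26.9 p [0.4633 0.0944 0.1652] rot [-3.13, -0.023, -0.372] F [-0.7 -0.6 -0.8] g 0.0629 q [-0.8, 0.22, 0.59, 2.11, -0.17, 0.82, -0.48]
9663 0.005917145020044521 [ 0.55756537 -0.03396438]
[[-0.05557898  0.06506609]
 [ 0.05453384  0.14661654]]
walls 3579 [[-0.06044651  0.06497918]
 [ 0.05961062  0.13606831]]
```

Request:
{"method": "drive_tool", "body": {
  "steps": [0,0,4,0.02,-0.03,0.0,0.05,0,0,4,0.02,-0.03,0.0,0.05,0,0,4,0.02,-0.03,0.0,0.05,0,0,0,0.018,-0.025,-0.02,0.05,0,0,0,0,0,-0.03,0.05,0,0,0,0,0,0.0,0.05]
}}

```text
time: 27.65
ee_pos: [0.5387, -0.0226, 0.1096]
tcp_rot: [-3.13, -0.015, -0.151]
force: [-0.6, -0.5, -0.5]
gripper_width: 0.0632
```

Run:
```python
from carton import *
st();s=arm.read_state();p=s['ee_pos']
d=cam('wrist');save(d,'w21',s=1.5);carton(d,p[:2],p[2]+.018,.006)
np.savez('w21.npz',**d)
```

```text
t 27.65 p [ 0.5387 -0.0226  0.1096] rot [-3.13, -0.015, -0.151] F [-0.6 -0.5 -0.5] g 0.0632 q [-0.45, 0.42, 0.53, 2.01, -0.32, 0.77, 0.12]
[  131   215   233    98 15886] 0.12874612506965943 ((0.539143979549408, -0.023807579651474953), (0.04145655408501625, 0.0904698595404625), 82.1775131225586)
```

View pics/w21.png

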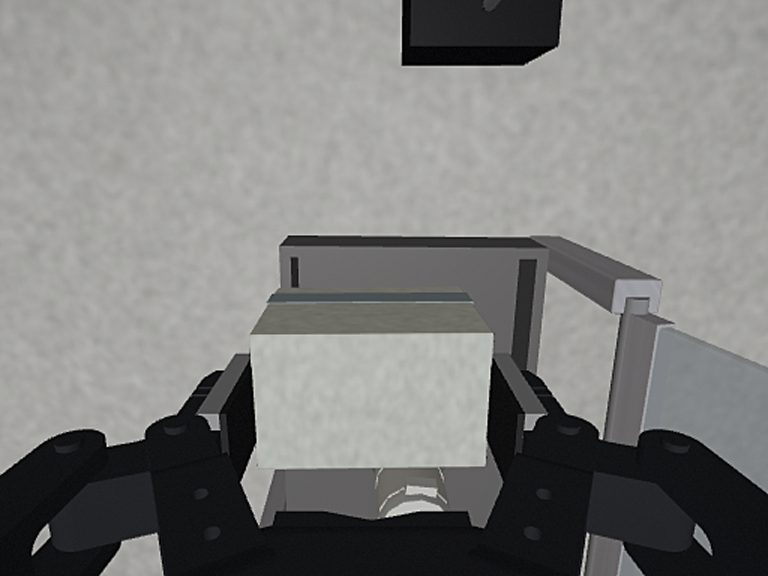

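Request:
{"method": "drive_tool", "body": {
  "steps": [-0.6,0.6,0,0.018,-0.011,-0.01,0.05,0,0,0,0,0,-0.02,0.05,0,0,0,0,0,0,0.05]
}}

```text
time: 28.08
ee_pos: [0.5598, -0.0326, 0.0833]
tcp_rot: [-3.14, -0.014, -0.149]
force: [-0.1, 0.3, -0.5]
gripper_width: 0.0632
```

Request:
{"method": "drive_tool", "body": {
  "steps": [0,0.4,0,-0.002,-0.001,-0.02,0.05,0,0,0,0,0,-0.015,0.05,0,0,0,0,0,0,0.05]
}}

```text
time: 28.45
ee_pos: [0.5585, -0.0327, 0.0481]
tcp_rot: [-3.14, -0.009, -0.147]
force: [0.6, -0.5, -0.9]
gripper_width: 0.0629
```

Run:
```python
from carton import *
st()
d=cam('wrist');save(d,'w22',s=1.5)
```

```text
t 28.45 p [ 0.5585 -0.0327  0.0481] rot [-3.14, -0.009, -0.147] F [ 0.6 -0.5 -0.9] g 0.0629 q [-0.38, 0.55, 0.48, 2.0, -0.39, 0.68, 0.2]
```

View pics/w22.png

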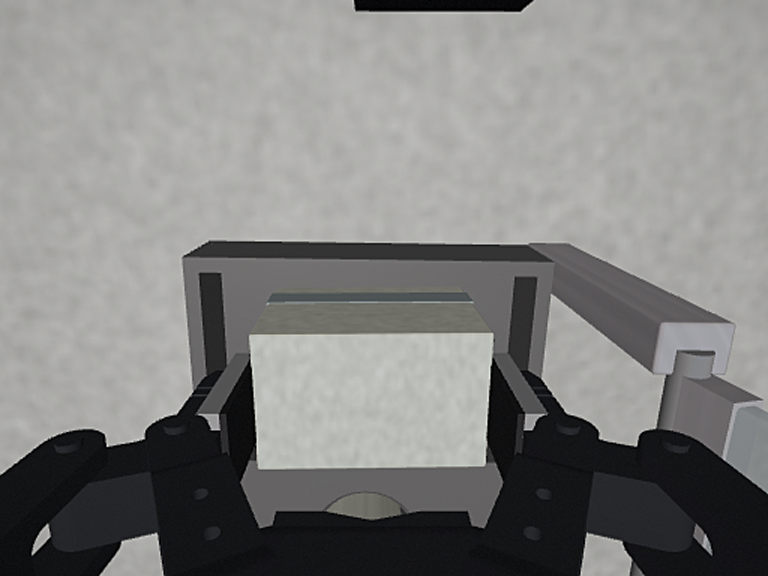

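Request:
{"method": "drive_tool", "body": {
  "steps": [0,0,0,0,0,-0.008,0.05,0,0,0,0,0,-0.003,0.05,0,0,0,0,0,-0.001,0.05,0,0,0,0,0,0,0.05]
}}

```text
time: 29.0
ee_pos: [0.5596, -0.033, 0.0366]
tcp_rot: [-3.14, -0.012, -0.148]
force: [-1.0, 0.6, -0.3]
gripper_width: 0.0631
```

Request:
{"method": "drive_tool", "body": {
  "steps": [0,0,0,-0.001,0,-0.001,0.05,0,0,0,0,0,-0.0005,0.07,0,0,0,0,0,0,0.07,0,0,0,0,0,0.04,0.07,0,0,0,0,0,0.06,0.07,0,0,0,-0.02,0,0.06,0.07,0,0,0,-0.03,0,0.03,0.07,0,0,0,0,0,0,0.07]
}}

```text
time: 30.0
ee_pos: [0.5098, -0.0333, 0.2309]
tcp_rot: [-3.138, -0.019, -0.148]
force: [0.4, 0.2, -0.1]
gripper_width: 0.0701
```

Run:
```python
from carton import *
st()
d=cam('wrist');save(d,'w23',s=1.5);carton(d,(.558,-.034),.0535,.004)
d=cam('scene');save(d,'s23',(100,240,170,330),4.5)
```

```text
t 30.0 p [ 0.5098 -0.0333  0.2309] rot [-3.138, -0.019, -0.148] F [ 0.4  0.2 -0.1] g 0.0701 q [-0.56, 0.21, 0.64, 1.96, -0.15, 1.0, -0.0]
[ 261  141   68   42 2755] 0.053839829034731675 ((0.5588893890380859, -0.03381648659706116), (0.039857860654592514, 0.06389131397008896), 81.49827575683594)
```

View pics/s23.png

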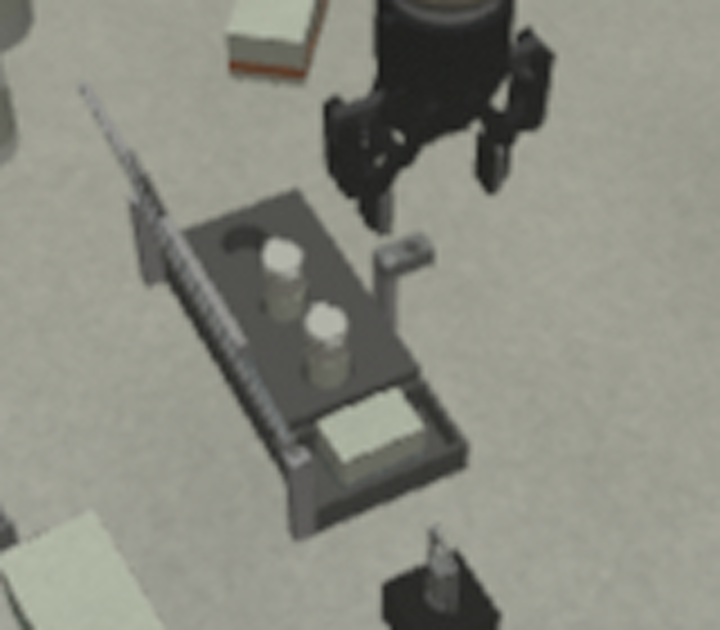

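View pics/w23.png

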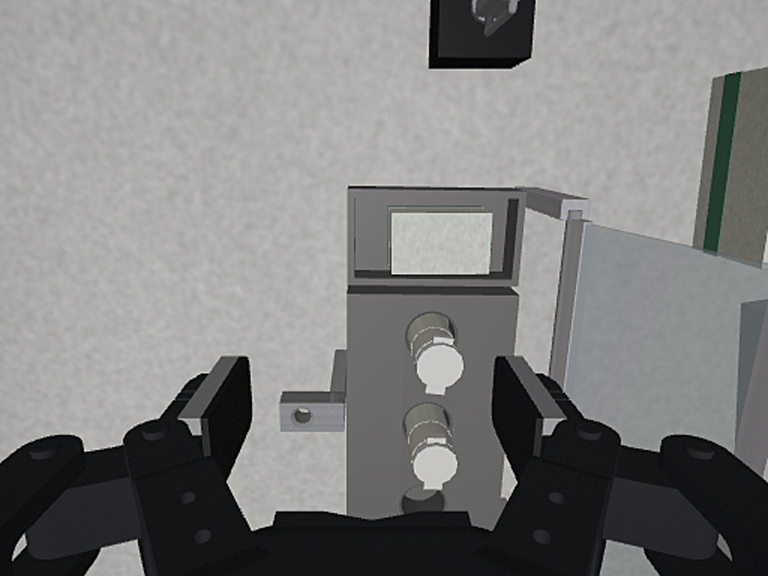

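Run:
```python
from h import *
a=-.1605;O=np.array([.5417,-.1366]);ex=np.array([np.cos(a),np.sin(a)]);ey=np.array([-ex[1],ex[0]])
for n in ['scene','top']:
    d=cam(n);P=cloud(d)
    L=np.stack([(P[...,:2]-O)@ex,(P[...,:2]-O)@ey,P[...,2]],-1)
    m=(L[...,0]>.03)&(L[...,0]<.25)&(abs(L[...,1])<.15)&(L[...,2]>.1)&(L[...,2]<.3)
    q=L[m];print(n,len(q))
    for lo in np.arange(.1,.28,.02):
        k=q[(q[:,2]>lo)&(q[:,2]<lo+.02)]
        if len(k)>5: print(lo.round(2),len(k),np.percentile(k,[2,50,98],axis=0)[:,:2].round(3).tolist())
```

```text
scene 356
0.1 53 [[0.066, -0.117], [0.07, 0.029], [0.072, 0.128]]
0.12 30 [[0.069, -0.103], [0.074, 0.071], [0.077, 0.127]]
0.14 29 [[0.075, -0.116], [0.079, 0.061], [0.082, 0.127]]
0.16 31 [[0.08, -0.109], [0.084, 0.043], [0.086, 0.127]]
0.18 18 [[0.084, -0.077], [0.087, 0.122], [0.09, 0.127]]
0.2 153 [[0.089, -0.12], [0.093, 0.034], [0.096, 0.127]]
0.22 20 [[0.09, -0.089], [0.093, 0.014], [0.098, 0.089]]
0.24 20 [[0.097, -0.01], [0.1, 0.009], [0.104, 0.014]]
top 1533
0.1 216 [[0.064, -0.116], [0.068, 0.003], [0.071, 0.124]]
0.12 204 [[0.07, -0.117], [0.073, 0.001], [0.076, 0.12]]
0.14 212 [[0.075, -0.115], [0.077, 0.003], [0.08, 0.124]]
0.16 222 [[0.079, -0.116], [0.082, -0.0], [0.085, 0.12]]
0.18 228 [[0.084, -0.117], [0.086, 0.003], [0.089, 0.122]]
0.2 359 [[0.088, -0.119], [0.092, 0.009], [0.099, 0.124]]
0.22 56 [[0.091, -0.11], [0.095, -0.001], [0.1, 0.125]]
0.24 29 [[0.099, -0.009], [0.101, 0.002], [0.107, 0.014]]
0.26 7 [[0.101, -0.005], [0.104, 0.0], [0.106, 0.01]]
```

Request:
{"method": "drive_tool", "body": {
  "steps": [0,0.5,0,0.01,-0.02,0.05,0.0,0,0.5,0,0.02,-0.02,0.02,0.0,0,0,0,0.045,-0.025,0,0.0,0,0,0,0.05,-0.03,0,0.0,0,0,0,0.04,-0.02,0,0.0,0,0,0,0.0,0,0,0.0]
}}

```text
time: 30.95
ee_pos: [0.6803, -0.1491, 0.2864]
tcp_rot: [3.133, 0.023, -0.141]
force: [-0.1, 0.1, -0.8]
gripper_width: -0.0002
```

Run:
```python
from h import *
st()
s=arm.read_state();p=np.array(s['ee_pos'][:2])
a=-.1605;O=np.array([.5417,-.1366]);ex=np.array([np.cos(a),np.sin(a)]);ey=np.array([-ex[1],ex[0]])
print((p-O)@ex,(p-O)@ey)
d=cam('wrist');save(d,'w24',s=1.5)
```

```text
t 30.95 p [ 0.6803 -0.1491  0.2864] rot [3.133, 0.023, -0.141] F [-0.1  0.1 -0.8] g -0.0002 q [-0.26, 0.54, 0.66, 1.42, -0.32, 1.32, 0.27]
0.1387968318672979 0.009759633077679325
```

View pics/w24.png

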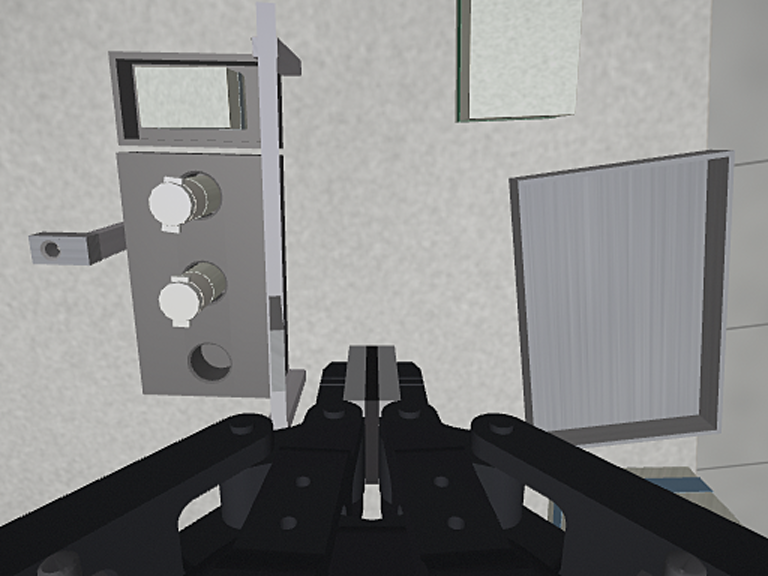

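Request:
{"method": "drive_tool", "body": {
  "steps": [0,-0.5,0,0.0,-0.01,-0.03,0.0,0,-0.5,0,0.0,0,-0.03,0.0,0,0,0,0,0,0,0.0,0,0,0,-0.015,0.0024,0,0.0,0,0,0,-0.015,0.0024,0,0.0,0,0,0,-0.015,0.0024,0,0.0,0,0,0,0,0,0,0.0]
}}

```text
time: 31.88
ee_pos: [0.6329, -0.1482, 0.2277]
tcp_rot: [3.137, 0.003, -0.137]
force: [0.3, -0.0, 0.2]
gripper_width: 0.0
```

```bash
cat > lid.py <<'E'
from h import *
a=-.1605;O=np.array([.5417,-.1366]);ex=np.array([np.cos(a),np.sin(a)]);ey=np.array([-ex[1],ex[0]])
def loc(p): p=np.array(p);return np.r_[(p[:2]-O)@ex,(p[:2]-O)@ey,p[2]].round(4)
E
python3 - <<'E'
from lid import *
st();print(loc(arm.read_state()['ee_pos']))
d=cam('wrist');save(d,'w25',s=1.5)
E
```

```text
t 31.88 p [ 0.6329 -0.1482  0.2277] rot [3.137, 0.003, -0.137] F [ 0.3 -0.   0.2] g 0.0 q [-0.29, 0.49, 0.65, 1.63, -0.32, 1.14, 0.31]
[0.0919 0.0032 0.2277]
```

View pics/w25.png

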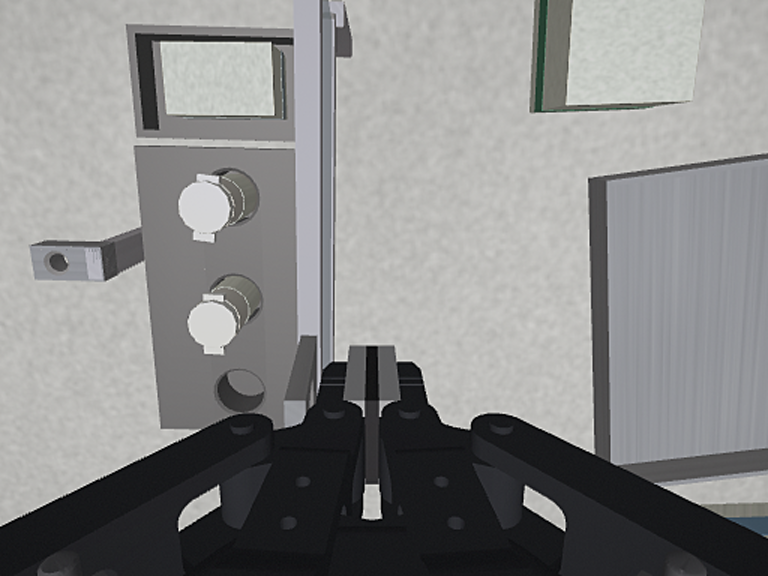

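Request:
{"method": "drive_tool", "body": {
  "steps": [0,0,0,-0.025,0.003,-0.01,0.0,0,0,0,-0.025,0.003,-0.01,0.0,0,0,0,-0.02,0.003,-0.012,0.0,0,0,0,-0.02,0.003,-0.012,0.0,0,0,0,0,0,0,0.0]
}}

```text
time: 32.55
ee_pos: [0.5572, -0.1365, 0.2002]
tcp_rot: [3.14, -0.034, -0.132]
force: [0.3, 0.1, 0.5]
gripper_width: 0.0001
```

Run:
```python
from lid import *
st();print(loc(arm.read_state()['ee_pos']))
d=cam('wrist');save(d,'w26',s=1.5)
```

```text
t 32.55 p [ 0.5572 -0.1365  0.2002] rot [3.14, -0.034, -0.132] F [0.3 0.1 0.5] g 0.0001 q [-0.35, 0.36, 0.67, 1.87, -0.28, 0.97, 0.3]
[0.0153 0.0026 0.2002]
```

View pics/w26.png

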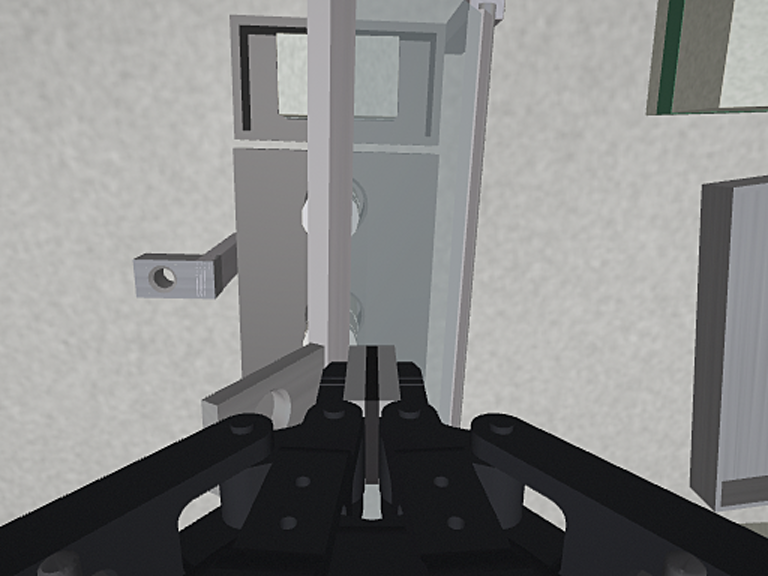

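Request:
{"method": "drive_tool", "body": {
  "steps": [0,1,0,-0.016,0.002,-0.016,0.0,0,1,0,-0.018,0.002,-0.014,0.0,0,0,0,-0.018,0.003,-0.015,0.0,0,0,0,-0.01,0.001,-0.014,0.0,0,0,0,-0.006,0.001,-0.014,0.0,0,0,0,0,0,0,0.0]
}}

```text
time: 33.35
ee_pos: [0.4957, -0.1282, 0.1279]
tcp_rot: [3.132, -0.009, -0.129]
force: [0.1, -0.1, -0.4]
gripper_width: -0.0002
```

Run:
```python
from lid import *
st();print(loc(arm.read_state()['ee_pos']))
d=cam('wrist');save(d,'w27',s=1.5)
```

```text
t 33.35 p [ 0.4957 -0.1282  0.1279] rot [3.132, -0.009, -0.129] F [ 0.1 -0.1 -0.4] g -0.0002 q [-0.35, 0.37, 0.64, 2.06, -0.3, 0.79, 0.34]
[-0.0468  0.0009  0.1279]
```

View pics/w27.png

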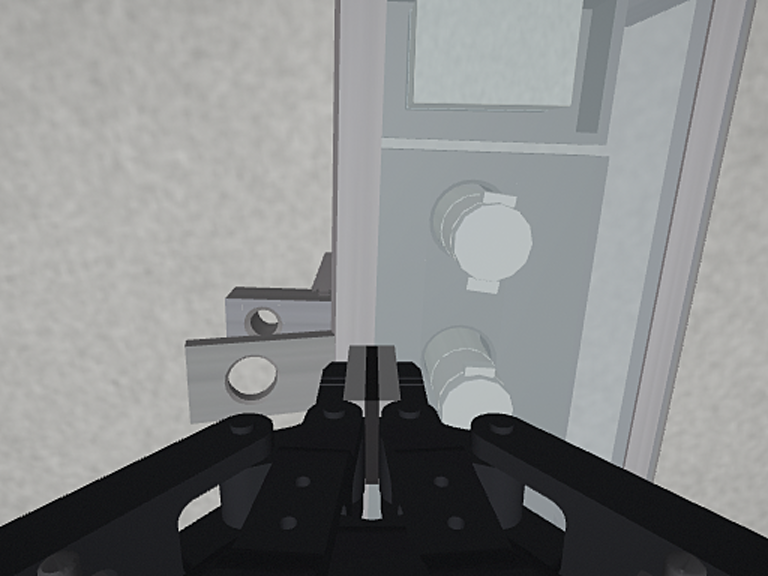

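Nearly shut. Push straight down to about z 0.094.

Request:
{"method": "drive_tool", "body": {
  "steps": [0,0.5,0,-0.004,0.001,-0.012,0.0,0,0,0,0,0,-0.01,0.0,0,0,0,0,0,-0.008,0.0,0,0,0,0,0,-0.004,0.0]
}}

```text
time: 33.9
ee_pos: [0.4936, -0.1277, 0.0934]
tcp_rot: [3.131, -0.003, -0.129]
force: [-7.7, 2.3, 33.2]
gripper_width: -0.0
```

Run:
```python
from lid import *
st();print(loc(arm.read_state()['ee_pos']))
```

```text
t 33.9 p [ 0.4936 -0.1277  0.0934] rot [3.131, -0.003, -0.129] F [-7.7  2.3 33.2] g -0.0 q [-0.32, 0.43, 0.61, 2.08, -0.35, 0.73, 0.38]
[-0.0489  0.0011  0.0934]
```

Request:
{"method": "drive_tool", "body": {
  "steps": [0,0,0,0,0,0.04,0.0,0,0,0,0.01,0.02,0.05,0.0,0,0,0,0.015,0.03,0.04,0.04,0,0,0,0,0,0,0.05]
}}

```text
time: 34.4
ee_pos: [0.5188, -0.0767, 0.2261]
tcp_rot: [3.131, -0.002, -0.131]
force: [-0.2, 0.3, 0.0]
gripper_width: 0.0358
```

Run:
```python
from lid import *
from holes import hole
st()
d=cam('wrist');save(d,'w28',s=1.5);np.savez('w28.npz',**d)
P=cloud(d);L=np.concatenate([((P[...,:2]-O)@np.c_[ex,ey]),P[...,2:]],-1)
m=(L[...,0]<-.062)&(L[...,0]>-.12)&(abs(L[...,1])<.02)&(P[...,2]>.08)&(P[...,2]<.11)
q=P[m];print(len(q),np.median(q[:,2]),cv2.minAreaRect(q[:,:2].astype(np.float32)))
print(hole(d,(.457,-.1227),.0945,.013),hole(d,(.457,-.1227),.088,.013,.008))
```

```text
t 34.4 p [ 0.5188 -0.0767  0.2261] rot [3.131, -0.002, -0.131] F [-0.2  0.3  0. ] g 0.0358 q [-0.52, 0.26, 0.7, 1.93, -0.18, 1.02, 0.13]
887 0.09408519071476185 ((0.4593053460121155, -0.12331825494766235), (0.03928510099649429, 0.04289530590176582), 80.82929992675781)
(array([ 0.4567, -0.1221]), 0.0066, array([ 0.4563, -0.1209], dtype=float32), 143, 1.0) (array([ 0.4577, -0.1202]), 0.0044, array([ 0.457 , -0.1211], dtype=float32), 50, 1.0)
```

View pics/w28.png

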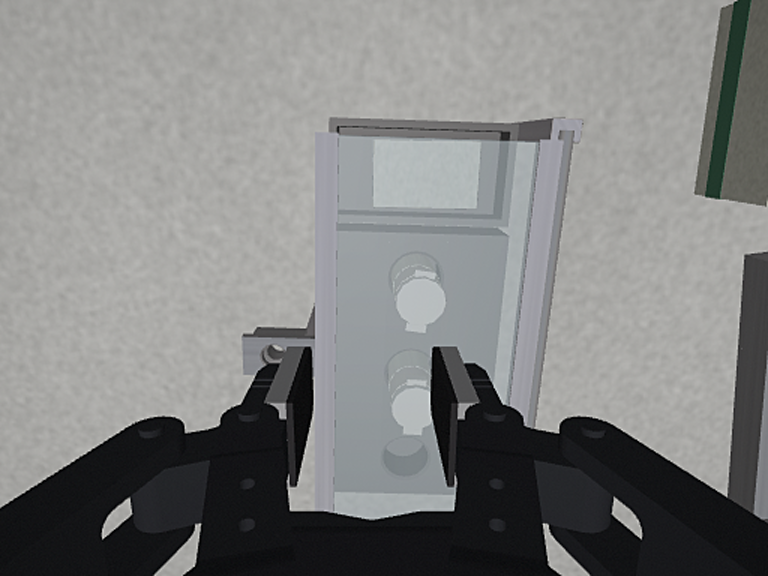

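Request:
{"method": "drive_tool", "body": {
  "steps": [0,0,0,0.025,0.04,0.01,0.06,0,0,0,0.025,0.04,0.01,0.06,0,0,0,0.02,0.03,0,0.06,0,0,0,0,0,0,0.06]
}}

```text
time: 34.95
ee_pos: [0.5836, 0.0296, 0.2389]
tcp_rot: [3.125, 0.012, -0.143]
force: [-1.2, -0.3, 0.2]
gripper_width: 0.0598
```

Run:
```python
from lid import *
st()
d=cam('wrist');save(d,'w29',s=1.5);np.savez('w29.npz',**d)
P=cloud(d)
m=(abs(P[...,0]-.6)<.05)&(abs(P[...,1]-.1)<.05)
for lo,hi in [(.04,.047),(.047,.055),(.06,.08),(.08,.086),(.086,.091),(.091,.1),(.1,.115)]:
    q=P[m&(P[...,2]>lo)&(P[...,2]<hi)]
    if len(q)>4: print(lo,hi,len(q),q.min(0).round(4),q.max(0).round(4),cv2.minAreaRect(q[:,:2].astype(np.float32)))
print([ (round(q['confidence'],2),px2w(d,*q['location'],Z=.045).round(4)) for q in spot_point('pin','wrist')[:2]])
save(d,'w29c',(30,150,200,320),5)
```

```text
t 34.95 p [0.5836 0.0296 0.2389] rot [3.125, 0.012, -0.143] F [-1.2 -0.3  0.2] g 0.0598 q [-0.63, 0.36, 0.65, 1.77, -0.23, 1.11, -0.04]
0.04 0.047 2852 [0.5708 0.0696 0.0434] [0.6331 0.1319 0.047 ] ((0.6020234227180481, 0.10063990950584412), (0.05520441010594368, 0.05613190680742264), 81.85881805419922)
0.047 0.055 254 [0.5716 0.0704 0.047 ] [0.6325 0.1307 0.0517] ((0.6018590331077576, 0.10061562061309814), (0.05477946996688843, 0.05535072460770607), 81.8150634765625)
0.086 0.091 280 [0.5932 0.0915 0.086 ] [0.6112 0.1163 0.0908] ((0.6029069423675537, 0.10425302386283875), (0.0238215122371912, 0.01599491573870182), 76.83866119384766)
0.1 0.115 263 [0.5964 0.083  0.1052] [0.6072 0.1185 0.1102] ((0.6018865704536438, 0.10061962902545929), (0.036335937678813934, 0.004137268755584955), 76.855224609375)
[(0.78, array([0.6019, 0.0989, 0.045 ]))]
```

View pics/w29.png

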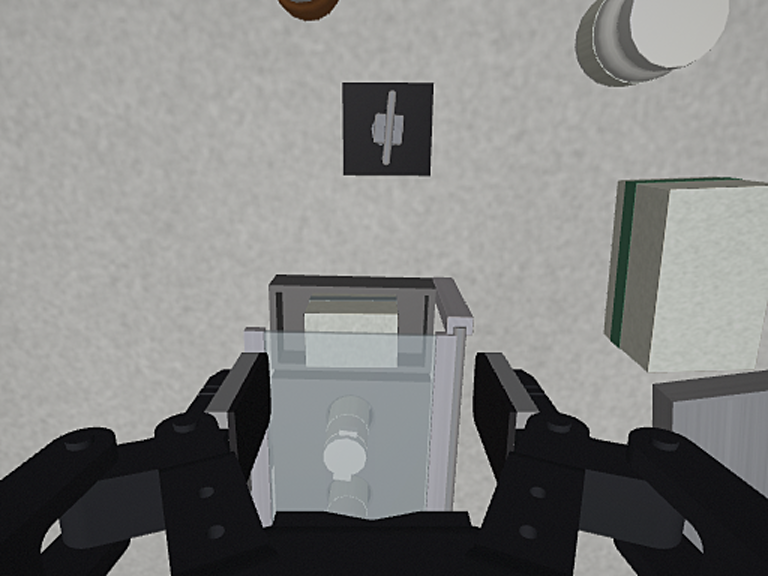

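View pics/w29c.png

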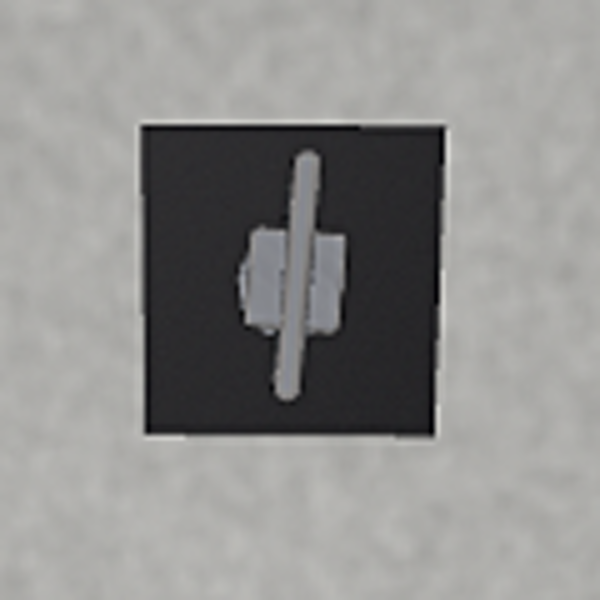

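Request:
{"method": "drive_tool", "body": {
  "steps": [0.5,0,-5,0.008,0.035,-0.02,0.05,0.4,0,0,0.008,0.033,-0.03,0.05,0,0,0,0,0,-0.015,0.05,0,0,0,0,0,0,0.05]
}}

```text
time: 35.55
ee_pos: [0.5959, 0.0845, 0.1719]
tcp_rot: [3.136, 0.017, -0.253]
force: [0.1, -1.2, 0.1]
gripper_width: 0.0502
```

Run:
```python
from lid import *
st()
d=cam('wrist');save(d,'w30',s=1.5);np.savez('w30.npz',**d)
P=cloud(d)
m=(abs(P[...,0]-.6)<.03)&(abs(P[...,1]-.1)<.03)
for lo,hi in [(.086,.091),(.1,.115)]:
    q=P[m&(P[...,2]>lo)&(P[...,2]<hi)]
    if len(q)>4: print(lo,hi,len(q),q.min(0).round(4),q.max(0).round(4),cv2.minAreaRect(q[:,:2].astype(np.float32)))
```

```text
t 35.55 p [0.5959 0.0845 0.1719] rot [3.136, 0.017, -0.253] F [ 0.1 -1.2  0.1] g 0.0502 q [-0.67, 0.47, 0.63, 1.79, -0.32, 1.0, -0.17]
0.086 0.091 384 [0.593  0.0916 0.0864] [0.611  0.1184 0.0908] ((0.6036099791526794, 0.10558581352233887), (0.026200776919722557, 0.015847278758883476), 75.43289184570312)
0.1 0.115 378 [0.5964 0.0826 0.1011] [0.6076 0.1186 0.1098] ((0.6019942164421082, 0.10062236338853836), (0.03666980192065239, 0.004169987980276346), 76.90208435058594)
```

View pics/w30.png

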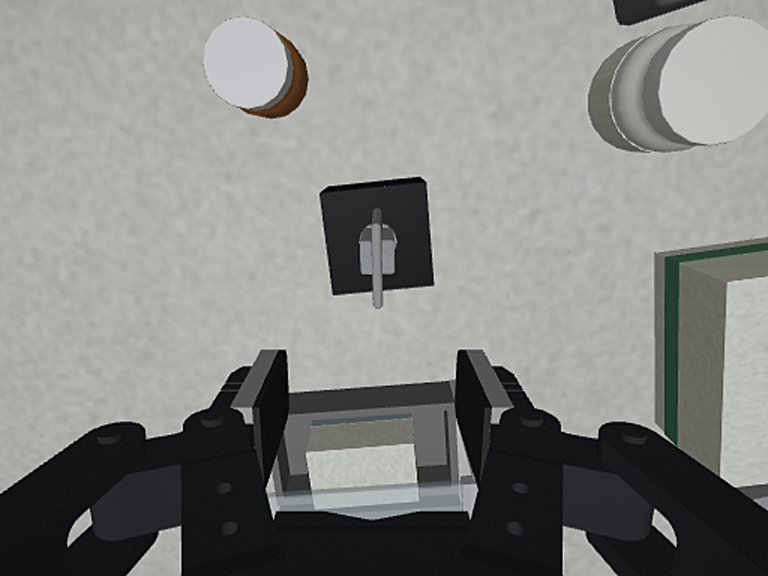

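Request:
{"method": "drive_tool", "body": {
  "steps": [0,-0.8,1,0.004,0.014,-0.02,0.05,0,0,0,0,0,-0.015,0.05,0,0,0,0,0,0,0.05]
}}

```text
time: 35.98
ee_pos: [0.6019, 0.0935, 0.1402]
tcp_rot: [-3.141, -0.003, -0.242]
force: [0.2, 0.8, -0.3]
gripper_width: 0.05
```

Run:
```python
from lid import *
st()
d=cam('wrist');save(d,'w31',s=1.5);np.savez('w31.npz',**d)
P=cloud(d)
m=(abs(P[...,0]-.6)<.02)&(abs(P[...,1]-.1)<.025)
q=P[m&(P[...,2]>.1)&(P[...,2]<.112)]
if len(q)>4: print(len(q),q.min(0).round(4),q.max(0).round(4),cv2.minAreaRect(q[:,:2].astype(np.float32)))
save(d,'w31c',(120,290,180,330),4.5)
```

```text
t 35.98 p [0.6019 0.0935 0.1402] rot [-3.141, -0.003, -0.242] F [ 0.2  0.8 -0.3] g 0.05 q [-0.66, 0.51, 0.6, 1.82, -0.35, 0.92, -0.15]
496 [0.5965 0.0827 0.1005] [0.6078 0.1187 0.1095] ((0.6020067930221558, 0.10072676837444305), (0.03654123470187187, 0.004192631226032972), 77.1175765991211)
```

View pics/w31c.png

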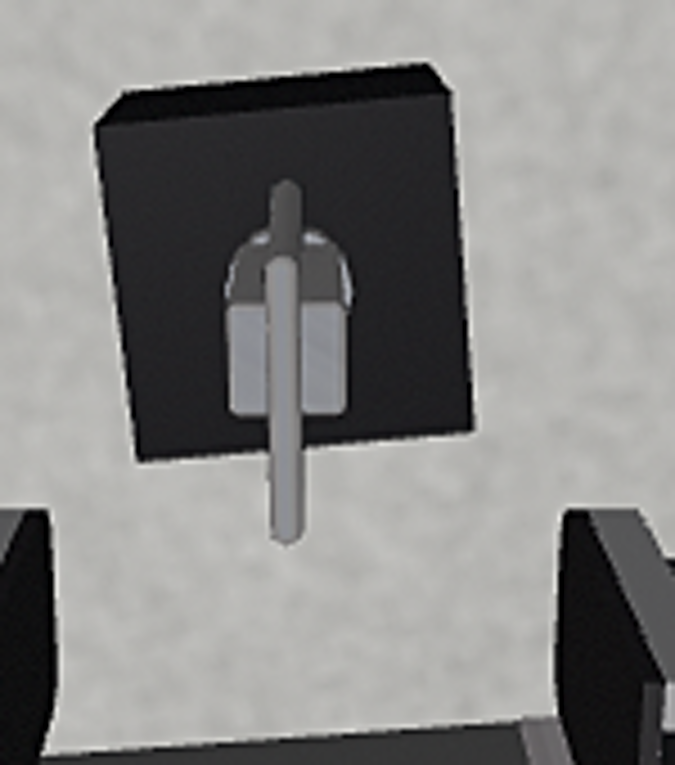

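Request:
{"method": "drive_tool", "body": {
  "steps": [0,0,0,-0.002,0.006,-0.01,0.05,0,0,0,0,0,-0.02,0.05,0,0,0,0,0,-0.015,0.05,0,0,0,0,0,0,0.05]
}}

```text
time: 36.52
ee_pos: [0.6005, 0.0992, 0.0936]
tcp_rot: [-3.14, -0.005, -0.243]
force: [0.1, 0.2, -0.4]
gripper_width: 0.05
```

Run:
```python
from lid import *
st()
d=cam('wrist');save(d,'w32',s=1.5)
```

```text
t 36.52 p [0.6005 0.0992 0.0936] rot [-3.14, -0.005, -0.243] F [ 0.1  0.2 -0.4] g 0.05 q [-0.64, 0.56, 0.57, 1.85, -0.39, 0.83, -0.12]
```

View pics/w32.png

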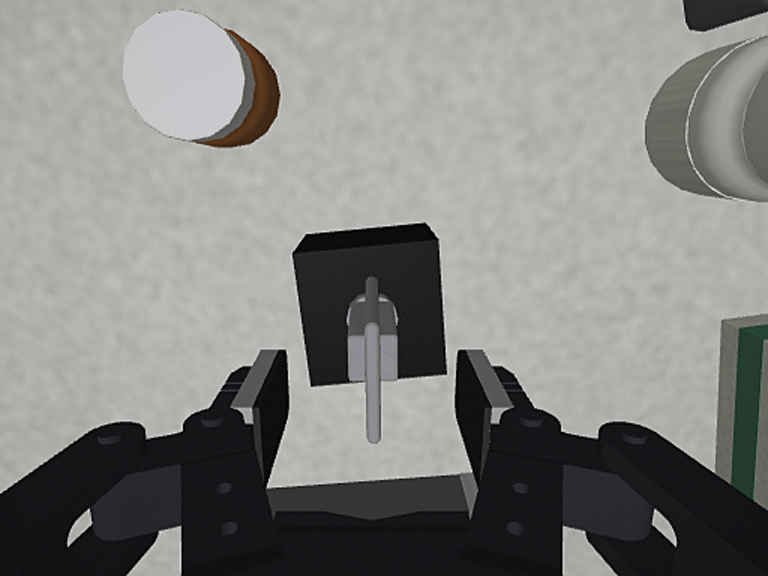

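Request:
{"method": "drive_tool", "body": {
  "steps": [0,0,0,0,0,-0.016,0.05,0,0,0,0,0,-0.014,0.04,0,0,0,0,0,0,0.005,0,0,0,0,0,0,0.005,0,0,0,0,0,0,0.005],
  "squeeze": 60
}}

```text
time: 37.2
ee_pos: [0.6019, 0.099, 0.063]
tcp_rot: [-3.139, -0.008, -0.244]
force: [-0.9, -0.1, -1.6]
gripper_width: 0.0149
```

Run:
```python
from lid import *
st()
d=cam('wrist');save(d,'w33',s=1.5)
```

```text
t 37.2 p [0.6019 0.099  0.063 ] rot [-3.139, -0.008, -0.244] F [-0.9 -0.1 -1.6] g 0.0149 q [-0.62, 0.6, 0.54, 1.87, -0.43, 0.78, -0.1]
```

View pics/w33.png

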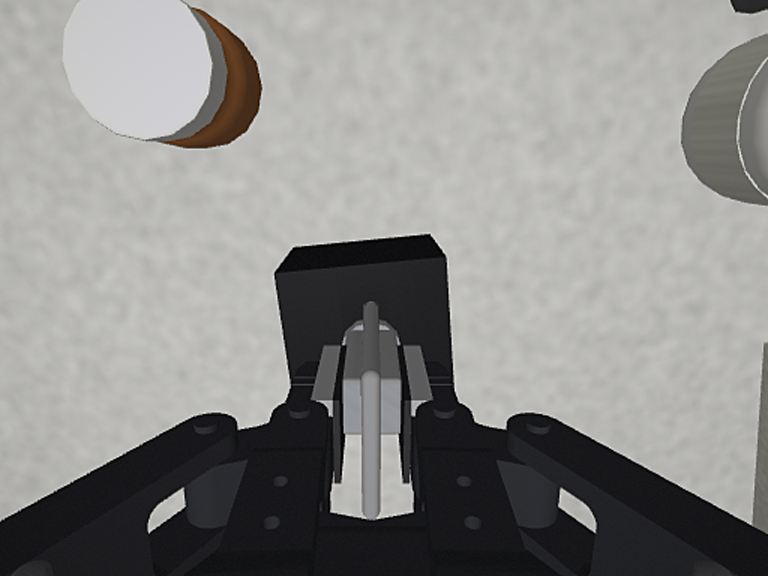

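Request:
{"method": "drive_tool", "body": {
  "steps": [0,0,0,0,0,0.03,0.005,0,0,0,0,0,0.05,0.005,0,0,0,0,0,0.05,0.005,0,0,1,-0.029,-0.044,0,0.005,0,0,1,-0.029,-0.044,0,0.005,0,0,1,-0.029,-0.044,0,0.005,0,0,1,-0.029,-0.044,0,0.005,0,0,0,-0.02,-0.03,0,0.005,0,0,0,0,0,0,0.005,0,0,0,0,0,0,0.005]
}}

```text
time: 38.5
ee_pos: [0.4608, -0.1112, 0.1979]
tcp_rot: [-3.136, -0.014, -0.17]
force: [0.3, 1.4, -1.4]
gripper_width: 0.0147
```

Run:
```python
from lid import *
from holes import hole
st()
d=cam('wrist');save(d,'w34',s=1.5);np.savez('w34.npz',**d)
print(hole(d,(.4568,-.1225),.0942,.013))
```

```text
t 38.5 p [ 0.4608 -0.1112  0.1979] rot [-3.136, -0.014, -0.17] F [ 0.3  1.4 -1.4] g 0.0147 q [-0.49, 0.2, 0.74, 2.07, -0.17, 0.92, 0.17]
(array([ 0.4524, -0.1258]), 0.0029, array([ 0.4548, -0.1207], dtype=float32), 148, 1.0)
```

View pics/w34.png

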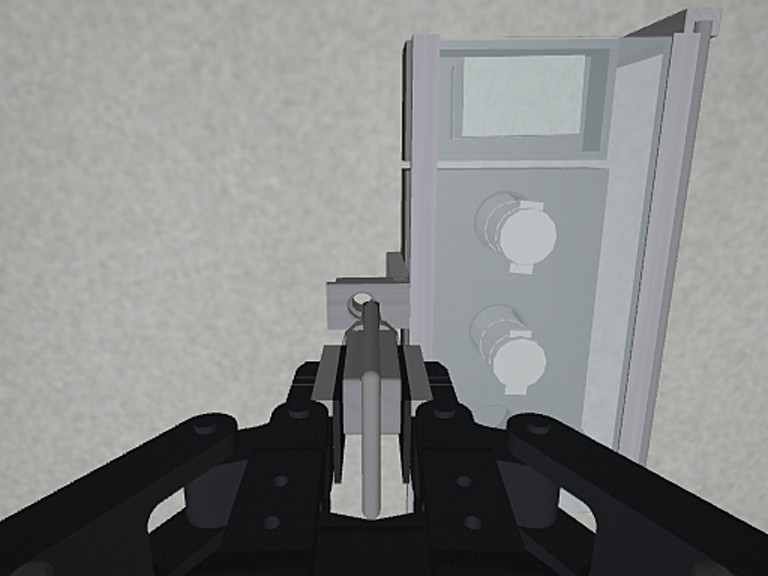

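```bash
cat > xb.py <<'E'
from lid import *
def xbar(d,p):
    P=cloud(d);m=(np.hypot(P[...,0]-p[0],P[...,1]-p[1])<.022)&(abs(P[...,2]-(p[2]+.0445))<.0045)&(d['range_z']>0)
    q=P[m];c=cv2.minAreaRect(q[:,:2].astype(np.float32));print(len(q),np.round(q[:,2].mean()-p[2],4),c,'off',(np.array(c[0])-np.array(p)[:2]).round(4))
    # head top
    m=(np.hypot(P[...,0]-p[0],P[...,1]-p[1])<.03)&(abs(P[...,2]-(p[2]+.025))<.003)&(d['range_z']>0)
    q=P[m];print('head',len(q),cv2.minAreaRect(q[:,:2].astype(np.float32)) if len(q)>5 else 0)
E
python3 - <<'E'
from xb import *
xbar(dict(np.load('w34.npz')),[.4608,-.1112,.1979]);xbar(dict(np.load('w31.npz')),[.6019,.1,.0630])
E
```

```text
2518 0.0451 ((0.46473419666290283, -0.10881425440311432), (0.03505704551935196, 0.034788232296705246), 15.219693183898926) off [0.0039 0.0024]
head 1621 ((0.46028101444244385, -0.10743508487939835), (0.03141595423221588, 0.03340929374098778), 42.34583282470703)
485 0.0444 ((0.6020067930221558, 0.10072676837444305), (0.03654123470187187, 0.004192631226032972), 77.1175765991211) off [0.0001 0.0007]
head 500 ((0.6021809577941895, 0.10161703824996948), (0.03494879603385925, 0.015706900507211685), 76.4504165649414)
```

Run:
```python
from xb import *
d=dict(np.load('w34.npz'));P=cloud(d);p=np.array([.4608,-.1112,.1979]);R=Rrpy([-3.136,-.014,-.17])
for r in list(range(196,350,5)):
    x=R.T@(P[r,248]-p);print(r,x.round(4))
```

```text
196 [0.0011 0.006  0.1034]
201 [ 0.001  -0.0199  0.0058]
206 [ 0.001  -0.0193  0.0001]
211 [ 0.001  -0.0199 -0.0084]
216 [ 0.001  -0.0196 -0.0139]
221 [ 0.001  -0.0197 -0.02  ]
226 [ 0.001  -0.0199 -0.0256]
231 [ 0.001  -0.0196 -0.0298]
236 [ 0.001  -0.02   -0.0353]
241 [ 0.001  -0.0196 -0.0387]
246 [ 0.001  -0.0197 -0.0428]
251 [ 0.001  -0.0192 -0.0454]
256 [ 0.001  -0.0173 -0.0451]
261 [ 0.001  -0.0161 -0.046 ]
266 [ 0.001  -0.0137 -0.0449]
271 [ 0.001  -0.0125 -0.0459]
276 [ 0.001  -0.0102 -0.0449]
281 [ 0.001  -0.009  -0.0461]
286 [ 0.001  -0.0064 -0.0446]
291 [ 0.001  -0.005  -0.0454]
296 [ 0.001  -0.003  -0.0451]
301 [ 0.001  -0.0014 -0.0455]
306 [ 0.001   0.0011 -0.0446]
311 [ 0.001   0.003  -0.0446]
316 [ 0.001   0.0048 -0.0447]
321 [ 0.001   0.0067 -0.0448]
326 [ 0.001   0.0082 -0.0454]
331 [ 0.001   0.0102 -0.0453]
336 [ 0.001   0.0129 -0.0444]
341 [ 0.001   0.0143 -0.0452]
346 [ 0.0009 -0.0088 -0.0754]
```

Request:
{"method": "drive_tool", "body": {
  "steps": [-0.2,0.4,0.4,-0.005,-0.0125,-0.01,0.005,0,0,0,0,0,-0.02,0.005,0,0,0,0,0,0,0.005,0,0,0,0,0,0,0.005]
}}

```text
time: 39.05
ee_pos: [0.4591, -0.1203, 0.1677]
tcp_rot: [3.141, -0.009, -0.154]
force: [0.6, -0.1, -1.9]
gripper_width: 0.0148
```

Request:
{"method": "drive_tool", "body": {
  "steps": [0,0.2,0,-0.0035,-0.0035,0,0.005,0,0,0,0,0,0,0.005,0,0,0,0,0,0,0.005]
}}

```text
time: 39.42
ee_pos: [0.4565, -0.1237, 0.169]
tcp_rot: [3.141, -0.007, -0.152]
force: [0.4, -0.4, -1.4]
gripper_width: 0.0147
```

Run:
```python
from lid import *
st()
d=cam('wrist');save(d,'w35',s=1.5);np.savez('w35.npz',**d)
```

```text
t 39.42 p [ 0.4565 -0.1237  0.169 ] rot [3.141, -0.007, -0.152] F [ 0.4 -0.4 -1.4] g 0.0147 q [-0.44, 0.24, 0.73, 2.1, -0.22, 0.86, 0.26]
```

View pics/w35.png

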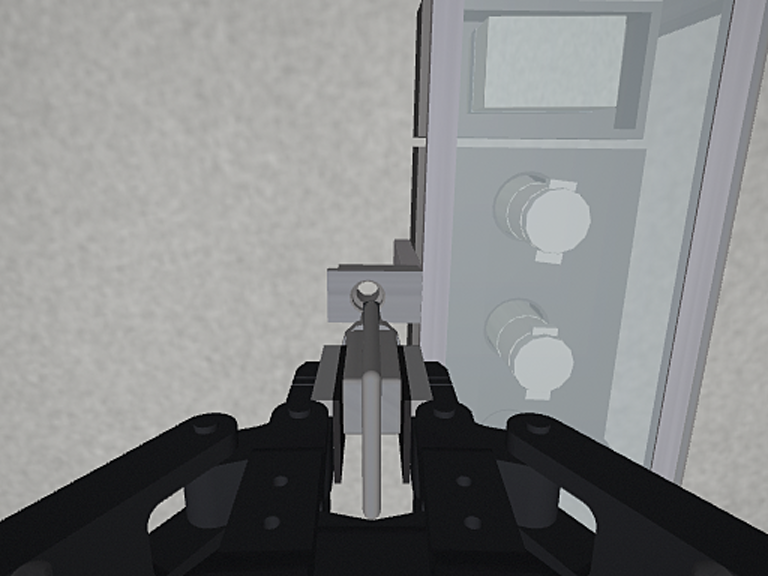

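Request:
{"method": "drive_tool", "body": {
  "steps": [0,0.3,0,-0.0012,0,-0.008,0.005,0,0,0,0,0,-0.006,0.005,0,0,0,0,0,0,0.005]
}}

```text
time: 39.85
ee_pos: [0.455, -0.1236, 0.1538]
tcp_rot: [3.141, -0.002, -0.152]
force: [0.3, 0.7, -1.5]
gripper_width: 0.0146
```

Request:
{"method": "drive_tool", "body": {
  "steps": [0,0,0,0.0008,0,-0.006,0.005,0,0,0,0,0,-0.005,0.005,0,0,0,0,0,0,0.005]
}}

```text
time: 40.22
ee_pos: [0.4558, -0.1236, 0.1418]
tcp_rot: [3.14, -0.001, -0.153]
force: [-0.5, 0.4, -0.8]
gripper_width: 0.0147
```

Request:
{"method": "drive_tool", "body": {
  "steps": [0,0,0,0,0,-0.005,0.005,0,0,0,0,0,-0.004,0.005,0,0,0,0,0,0,0.005]
}}

```text
time: 40.6
ee_pos: [0.4559, -0.1236, 0.1323]
tcp_rot: [3.14, -0.001, -0.153]
force: [0.1, -0.5, -0.5]
gripper_width: 0.0149
```

Rod tip is inside the shaft with no resistance. Continue down to the flange stop.

Request:
{"method": "drive_tool", "body": {
  "steps": [0,0,0,0,0,-0.008,0.005,0,0,0,0,0,-0.007,0.005,0,0,0,0,0,-0.003,0.005,0,0,0,0,0,-0.001,0.005]
}}

```text
time: 41.1
ee_pos: [0.4558, -0.1236, 0.1119]
tcp_rot: [3.14, -0.001, -0.152]
force: [-0.2, -0.1, -1.5]
gripper_width: 0.0148
```

Request:
{"method": "drive_tool", "body": {
  "steps": [0,0,0,0,0,-0.002,0.005,0,0,0,0,0,-0.001,0.005,0,0,0,0,0,-0.001,0.005]
}}

```text
time: 41.48
ee_pos: [0.456, -0.1238, 0.1113]
tcp_rot: [-3.138, 0.0, -0.153]
force: [-3.2, 0.9, 8.3]
gripper_width: 0.0149
```

Request:
{"method": "drive_tool", "body": {
  "steps": [0,0,0,0,0,0,0.03,0,0,0,0,0,0,0.05,0,0,0,0,0,0.03,0.05,0,0,0,0,0,0.05,0.05,0,0,0,0,0.0,0.05,0.05,0,0,0,0.0,-0.04,0.01,0.03,0,0,0,0,0,0,0.0]
}}

```text
time: 42.35
ee_pos: [0.4568, -0.1644, 0.2561]
tcp_rot: [-3.14, -0.002, -0.151]
force: [-0.6, -0.2, -0.8]
gripper_width: 0.0142
```

Run:
```python
from lid import *
st();print(loc(arm.read_state()['ee_pos']))
d=cam('wrist');save(d,'w36',s=1.5);np.savez('w36.npz',**d)
P=cloud(d);m=(np.hypot(P[...,0]-.457,P[...,1]+.1225)<.03)&(P[...,2]>.146)&(P[...,2]<.165)
q=P[m];print(len(q),q[:,2].max(),cv2.minAreaRect(q[:,:2].astype(np.float32)),loc(np.r_[q[:,:2].mean(0),0]))
m=(np.hypot(P[...,0]-.457,P[...,1]+.1225)<.03)&(P[...,2]>.132)&(P[...,2]<.142);print('head z',np.median(P[m][:,2]))
```

```text
t 42.35 p [ 0.4568 -0.1644  0.2561] rot [-3.14, -0.002, -0.151] F [-0.6 -0.2 -0.8] g 0.0142 q [-0.45, 0.15, 0.8, 1.97, -0.13, 1.07, 0.26]
[-0.0794 -0.041   0.2561]
302 0.1585014842173411 ((0.45669683814048767, -0.12270410358905792), (0.036664437502622604, 0.004174679983407259), 81.72742462158203) [-0.086   0.0006  0.    ]
head z 0.13732203755455796
```

View pics/w36.png

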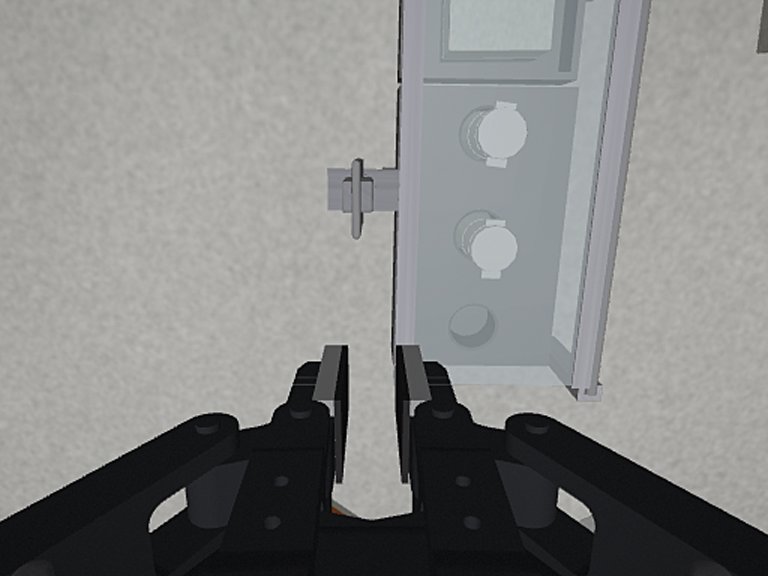

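Request:
{"method": "drive_tool", "body": {
  "steps": [0,0,0,0.018,0.018,0,0.0,0,0,0,0.018,0.018,0,0.0,0,0,0,0,0,-0.04,0.0,0,0,0,0,0,-0.04,0.0,0,0,0,0,0,0.0,0.0]
}}

```text
time: 43.02
ee_pos: [0.4992, -0.1143, 0.1705]
tcp_rot: [-3.137, 0.002, -0.135]
force: [-0.1, 0.3, -0.0]
gripper_width: -0.0001
```

Run:
```python
from lid import *
st();print(loc(arm.read_state()['ee_pos']))
d=cam('wrist');save(d,'w37',s=1.5)
```

```text
t 43.02 p [ 0.4992 -0.1143  0.1705] rot [-3.137, 0.002, -0.135] F [-0.1  0.3 -0. ] g -0.0001 q [-0.44, 0.32, 0.72, 2.01, -0.28, 0.9, 0.29]
[-0.0456  0.0152  0.1705]
```

View pics/w37.png

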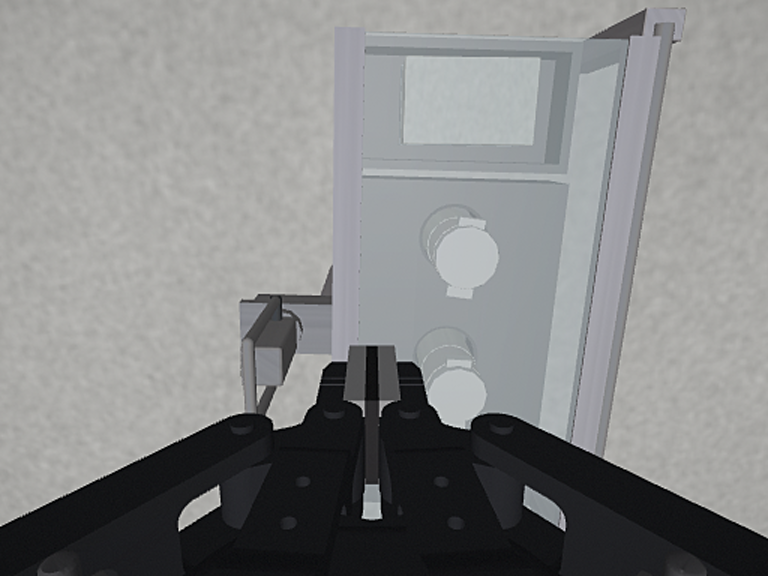

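Request:
{"method": "drive_tool", "body": {
  "steps": [0,0,0,-0.002,-0.015,-0.012,0.0,0,0,0,0,0,-0.012,0.0,0,0,0,0,0,0,0.0,0,0,0,0,0,0,0.0]
}}

```text
time: 43.58
ee_pos: [0.5036, -0.1278, 0.1517]
tcp_rot: [-3.135, -0.009, -0.131]
force: [0.3, 0.2, 0.9]
gripper_width: -0.0004
```

Run:
```python
from lid import *
st();print(loc(arm.read_state()['ee_pos']))
```

```text
t 43.58 p [ 0.5036 -0.1278  0.1517] rot [-3.135, -0.009, -0.131] F [0.3 0.2 0.9] g -0.0004 q [-0.39, 0.36, 0.7, 2.02, -0.31, 0.86, 0.36]
[-0.039   0.0026  0.1517]
```

Request:
{"method": "drive_tool", "body": {
  "steps": [0,0.5,0,-0.012,0.001,-0.006,0.0,0,0,0,-0.012,0.001,0,0.0,0,0,0,-0.012,0.001,0,0.0,0,0,0,-0.008,0.001,0,0.0,0,0,0,0,0,0,0.0]
}}

```text
time: 44.2
ee_pos: [0.4563, -0.1228, 0.1463]
tcp_rot: [-3.135, -0.002, -0.131]
force: [0.6, 0.3, -0.1]
gripper_width: -0.0
```

Run:
```python
from lid import *
st();print(loc(arm.read_state()['ee_pos']))
d=cam('wrist');save(d,'w38',s=1.5)
```

```text
t 44.2 p [ 0.4563 -0.1228  0.1463] rot [-3.135, -0.002, -0.131] F [ 0.6  0.3 -0.1] g -0.0 q [-0.43, 0.29, 0.72, 2.12, -0.27, 0.82, 0.34]
[-8.650e-02 -1.000e-04  1.463e-01]
```

View pics/w38.png

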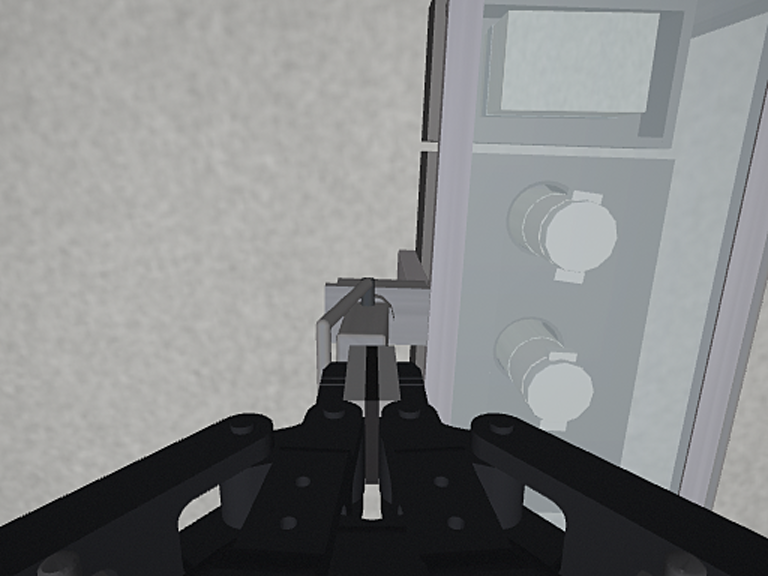

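Request:
{"method": "drive_tool", "body": {
  "steps": [0,0,0,-0.011,0.0018,0,0.0,0,0,0,-0.011,0.0018,0,0.0,0,0,0,-0.009,0.0015,0,0.0,0,3,0,0,0,0,0.0]
}}

```text
time: 44.75
ee_pos: [0.4224, -0.1175, 0.1464]
tcp_rot: [-3.141, 0.052, -0.131]
force: [0.7, 0.9, 0.5]
gripper_width: -0.0
```

Run:
```python
from lid import *
st();print(loc(arm.read_state()['ee_pos']))
d=cam('wrist');save(d,'w39',s=1.5)
```

```text
t 44.75 p [ 0.4224 -0.1175  0.1464] rot [-3.141, 0.052, -0.131] F [0.7 0.9 0.5] g -0.0 q [-0.46, 0.26, 0.74, 2.16, -0.22, 0.85, 0.3]
[-0.1208 -0.0002  0.1464]
```

View pics/w39.png

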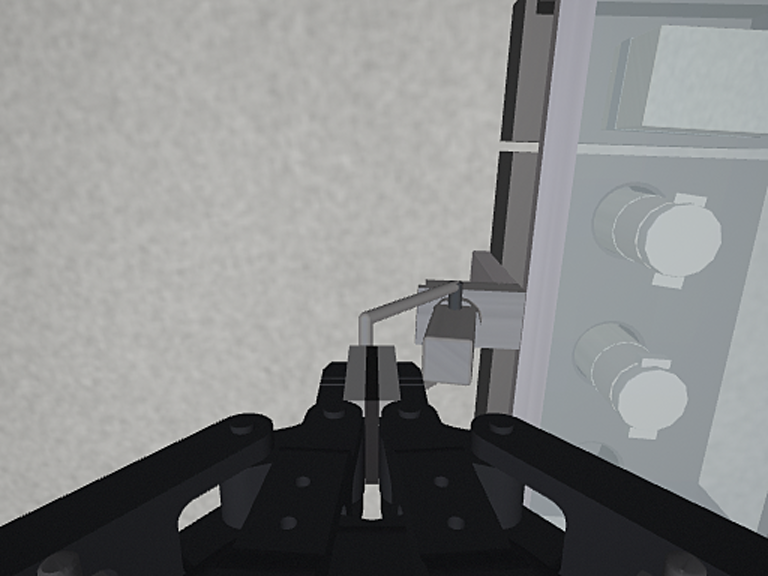

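Request:
{"method": "drive_tool", "body": {
  "steps": [0,1.5,0,-0.003,0.0005,-0.008,0.0,0,1.5,0,-0.003,0.0005,-0.008,0.0,0,1,0,-0.003,0.0005,-0.008,0.0,0,0,0,0,0,-0.006,0.0,0,0,0,0,0,0,0.0]
}}

```text
time: 45.42
ee_pos: [0.4139, -0.1157, 0.1137]
tcp_rot: [3.13, 0.126, -0.131]
force: [1.0, -0.2, -0.4]
gripper_width: -0.0
```

Run:
```python
from lid import *
st();print(loc(arm.read_state()['ee_pos']))
d=cam('wrist');save(d,'w40',s=1.5)
```

```text
t 45.42 p [ 0.4139 -0.1157  0.1137] rot [3.13, 0.126, -0.131] F [ 1.  -0.2 -0.4] g -0.0 q [-0.42, 0.35, 0.72, 2.16, -0.26, 0.85, 0.33]
[-0.1295  0.0002  0.1137]
```

View pics/w40.png

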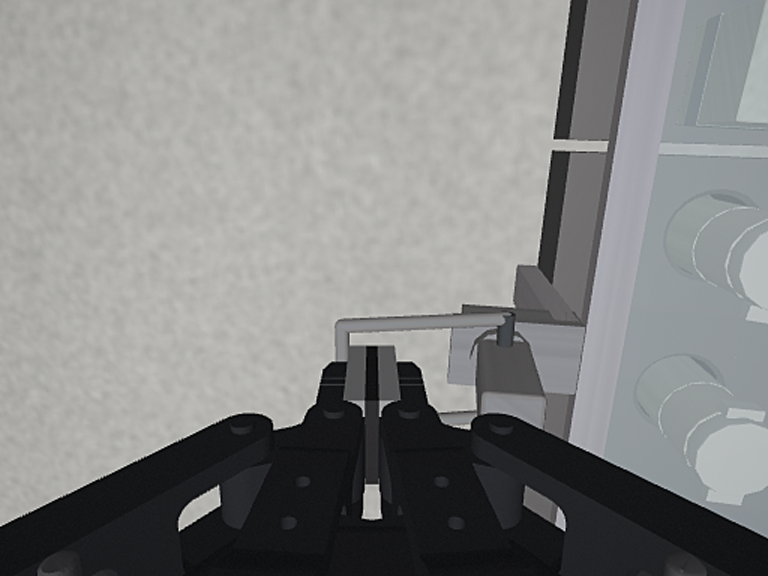

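Request:
{"method": "drive_tool", "body": {
  "steps": [0,0,0,-0.005,0.0008,-0.004,0.0,0,0,0,-0.003,0.0005,-0.006,0.0,0,0,0,0,0,-0.006,0.0,0,0,0,0,0,0,0.0]
}}

```text
time: 45.98
ee_pos: [0.4092, -0.115, 0.0982]
tcp_rot: [3.13, 0.117, -0.131]
force: [2.3, -0.0, 0.3]
gripper_width: -0.0001
```

Run:
```python
from lid import *
st();print(loc(arm.read_state()['ee_pos']))
d=cam('wrist');save(d,'w41',s=1.5)
d=cam('scene');save(d,'s41',(100,200,210,330),6)
```

```text
t 45.98 p [ 0.4092 -0.115   0.0982] rot [3.13, 0.117, -0.131] F [ 2.3 -0.   0.3] g -0.0001 q [-0.41, 0.36, 0.7, 2.19, -0.28, 0.8, 0.36]
[-0.1343  0.0002  0.0982]
```

View pics/w41.png

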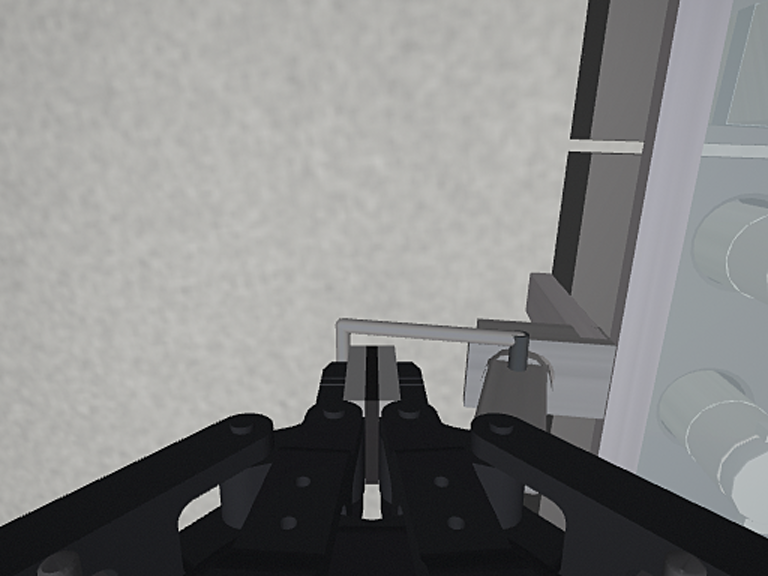

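View pics/s41.png

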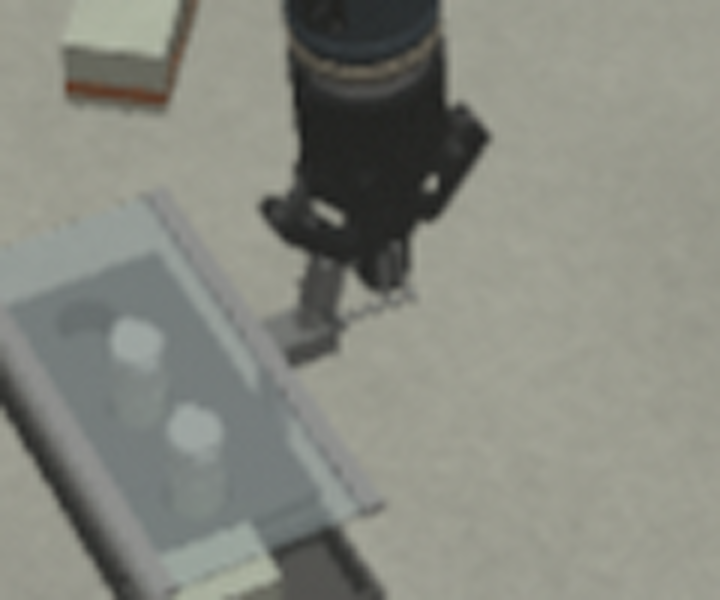

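Request:
{"method": "drive_tool", "body": {
  "steps": [0,0,0,0.006,-0.001,0.004,0.0,0,0,0,0.002,0,0.006,0.0,0,0,0,0,0,0.01,0.0,0,0,0,0,0,0,0.0]
}}

```text
time: 46.58
ee_pos: [0.4147, -0.1157, 0.1195]
tcp_rot: [3.131, 0.123, -0.131]
force: [0.2, -0.1, 0.6]
gripper_width: 0.0
```

Run:
```python
from lid import *
st();print(loc(arm.read_state()['ee_pos']))
d=cam('wrist');save(d,'w42',s=1.5)
```

```text
t 46.58 p [ 0.4147 -0.1157  0.1195] rot [3.131, 0.123, -0.131] F [ 0.2 -0.1  0.6] g 0.0 q [-0.43, 0.34, 0.72, 2.16, -0.25, 0.86, 0.33]
[-0.1287  0.0003  0.1195]
```

View pics/w42.png

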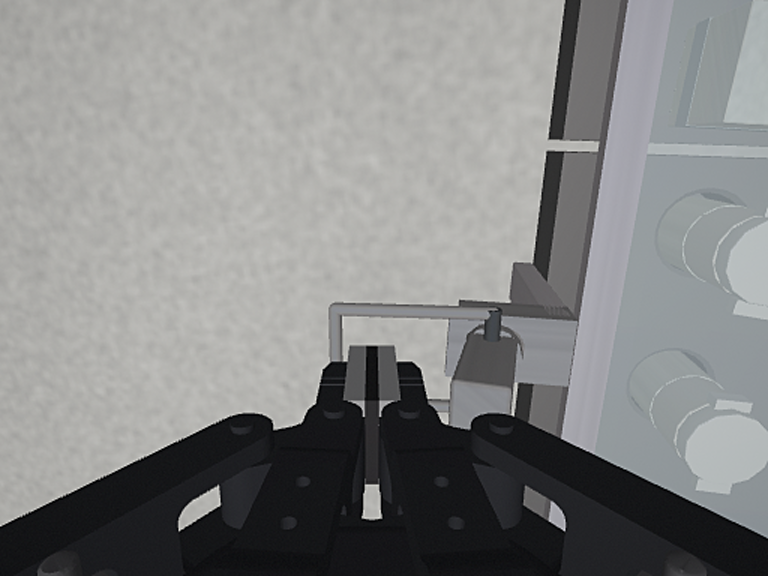

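Run:
```python
from lid import *
d=cam('wrist');P=cloud(d);np.savez('w43.npz',**d)
for r,c in [(207,230),(207,250),(207,280),(208,310),(205,224),(215,223),(225,223),(233,223)]: print(r,c,loc(P[r,c]))
```

```text
207 230 [-0.1383  0.0157  0.1102]
207 250 [-0.1289  0.0161  0.1092]
207 280 [-0.1148  0.0173  0.1099]
208 310 [-0.1009  0.0174  0.1085]
205 224 [-0.1412  0.0165  0.1101]
215 223 [-0.1418  0.0111  0.1092]
225 223 [-0.1414  0.0066  0.1108]
233 223 [-0.1415  0.0023  0.1105]
```

Request:
{"method": "drive_tool", "body": {
  "steps": [0,0,0,0,0,0.005,0.0,0,0,0,0,0,0,0.0,0,0,0,0,0,0,0.0,0,0,0,0,0,0,0.0]
}}

```text
time: 47.18
ee_pos: [0.4137, -0.1153, 0.1239]
tcp_rot: [3.131, 0.125, -0.131]
force: [-0.8, -0.3, 0.4]
gripper_width: -0.0001
```

Run:
```python
from lid import *
st();d=cam('wrist');P=cloud(d);np.savez('w44.npz',**d);save(d,'w44',s=1.5)
for r,c in [(207,230),(207,250),(207,280)]: print(r,c,loc(P[r,c]))
```

```text
t 47.17 p [ 0.4137 -0.1153  0.1239] rot [3.131, 0.125, -0.131] F [-0.8 -0.3  0.4] g -0.0001 q [-0.43, 0.33, 0.73, 2.16, -0.24, 0.88, 0.32]
207 230 [-0.1401  0.0137  0.1089]
207 250 [-0.1301  0.0147  0.1097]
207 280 [-0.1156  0.0152  0.108 ]
```

View pics/w44.png

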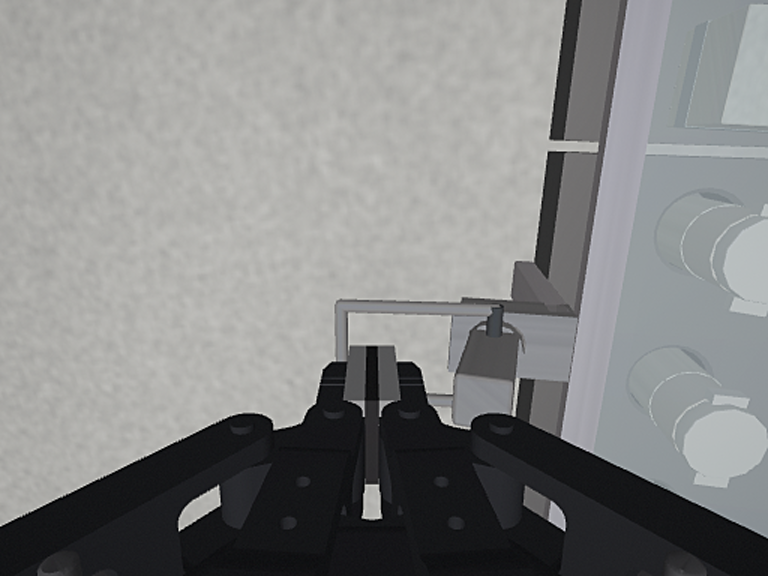

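Request:
{"method": "drive_tool", "body": {
  "steps": [0,0,0,0,0,0.03,0.0,0,-2,0,0.01,0.03,0.04,0.0,0,-3,0,0.01,0.0,0.04,0.0,0,-2,0,0,-0.06,0,0.0,0,0,0,0,-0.03,0,0.0]
}}

```text
time: 47.85
ee_pos: [0.4348, -0.1734, 0.2372]
tcp_rot: [-3.136, 0.001, -0.122]
force: [1.4, 1.1, -0.5]
gripper_width: 0.0001
```

Run:
```python
from lid import *
st();d=cam('wrist');P=cloud(d);np.savez('w45.npz',**d);save(d,'w45',s=1.5)
r,c=w2px(d,(.457,-.1225,.12));r,c=int(r),int(c);print(r,c)
save(d,'w45c',(max(r-50,0),r+60,max(c-70,0),c+40),5)
d=cam('scene');save(d,'s45',(100,200,210,330),6)
```

```text
t 47.85 p [ 0.4348 -0.1734  0.2372] rot [-3.136, 0.001, -0.122] F [ 1.4  1.1 -0.5] g 0.0001 q [-0.46, 0.14, 0.85, 2.03, -0.13, 1.02, 0.33]
115 267
```

View pics/w45c.png

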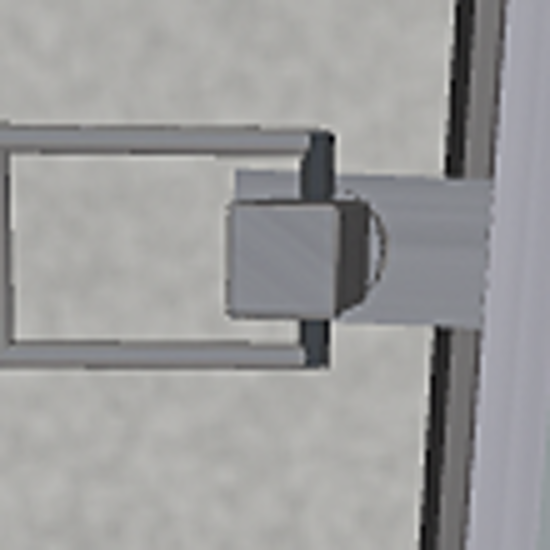

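View pics/s45.png

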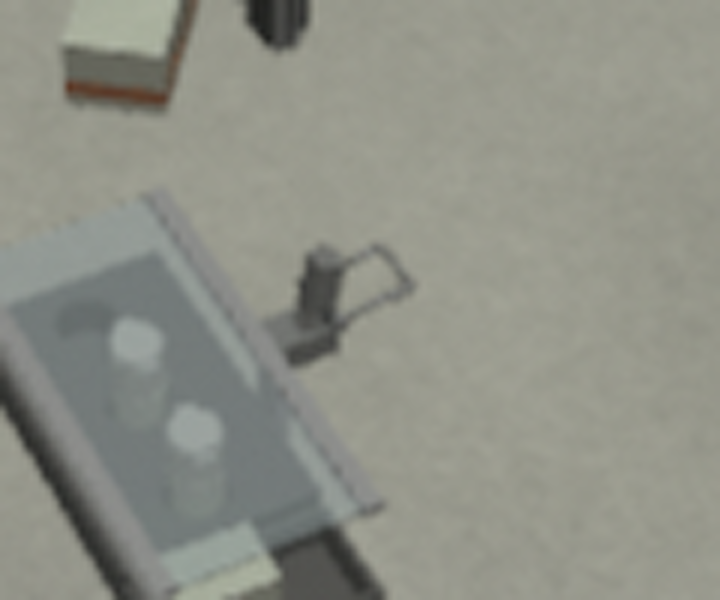

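Run:
```python
from lid import *
d=dict(np.load('w45.npz'));P=cloud(d);L=np.concatenate([((P[...,:2]-O)@np.c_[ex,ey]),P[...,2:]],-1)
m=(L[...,0]<-.06)&(L[...,0]>-.15)&(abs(L[...,1])<.024)&(L[...,2]>.098)
q=L[m]
for lo in np.arange(.098,.15,.004):
    k=q[(q[:,2]>lo)&(q[:,2]<lo+.004)]
    if len(k): print(lo.round(3),len(k),k.min(0).round(4)[:2],k.max(0).round(4)[:2])
h=q[(q[:,2]>.13)];h=h[(h[:,0]>-.112)]
A=np.c_[h[:,:2],np.ones(len(h))];s=np.linalg.lstsq(A,h[:,2],rcond=None)[0];r=abs(A@s-h[:,2])<.001;s=np.linalg.lstsq(A[r],h[r,2],rcond=None)[0];print('slope',s,r.sum(),h[r].mean(0))
g=q[(q[:,0]<-.11)];A=np.c_[g[:,0],np.ones(len(g))];print('legs slope',np.linalg.lstsq(A,g[:,2],rcond=None)[0])
```

```text
0.098 20 [-0.0962 -0.0038] [-0.0805  0.0094]
0.102 31 [-0.1084 -0.0059] [-0.0807  0.0184]
0.106 883 [-0.1437 -0.0197] [-0.0833  0.0184]
0.11 209 [-0.1434 -0.0188] [-0.084  0.017]
0.114 11 [-0.0867 -0.0068] [-0.0849  0.0081]
0.118 14 [-0.0862 -0.0073] [-0.0855  0.0067]
0.122 19 [-0.0877 -0.0063] [-0.0862  0.0081]
0.126 15 [-0.0895 -0.0068] [-0.0871  0.0082]
0.13 17 [-0.094  -0.0072] [-0.0876  0.0082]
0.134 202 [-0.1051 -0.0082] [-0.0883  0.008 ]
0.138 354 [-0.1043 -0.0078] [-0.0892  0.0076]
slope [-5.76429774 14.73257176 -0.3939706 ] 6 [-0.09606834 -0.00150339  0.13764708]
legs slope [-0.04704521  0.10323232]
```

Request:
{"method": "drive_tool", "body": {
  "steps": [0,0,0,0.012,0.026,-0.01,0.0,0,0,0,0.012,0.025,-0.02,0.0,0,0,0,0,0,-0.03,0.0,0,0,0,0,0,-0.01,0.0,0,0,0,0,0,0,0.0]
}}

```text
time: 48.58
ee_pos: [0.4596, -0.1189, 0.1649]
tcp_rot: [-3.136, 0.002, -0.125]
force: [0.0, -0.1, 0.3]
gripper_width: -0.0003
```

Run:
```python
from lid import *
st();print(loc(arm.read_state()['ee_pos']))
```

```text
t 48.58 p [ 0.4596 -0.1189  0.1649] rot [-3.136, 0.002, -0.125] F [ 0.  -0.1  0.3] g -0.0003 q [-0.48, 0.27, 0.78, 2.1, -0.26, 0.87, 0.32]
[-0.0839  0.0044  0.1649]
```

Request:
{"method": "drive_tool", "body": {
  "steps": [0,0,0,0,-0.004,-0.01,0.0,0,0,0,0,0,-0.009,0.0,0,0,0,0,0,-0.005,0.0,0,0,0,0,0,-0.003,0.0,0,0,0,0,0,-0.001,0.0]
}}

```text
time: 49.2
ee_pos: [0.4608, -0.124, 0.137]
tcp_rot: [-3.135, -0.002, -0.126]
force: [-0.5, -0.8, 0.2]
gripper_width: 0.0
```

Run:
```python
from lid import *
st();print(loc(arm.read_state()['ee_pos']))
d=cam('wrist');save(d,'w46',s=1.5)
```

```text
t 49.2 p [ 0.4608 -0.124   0.137 ] rot [-3.135, -0.002, -0.126] F [-0.5 -0.8  0.2] g 0.0 q [-0.44, 0.32, 0.75, 2.12, -0.31, 0.8, 0.38]
[-0.0819 -0.0005  0.137 ]
```

View pics/w46.png

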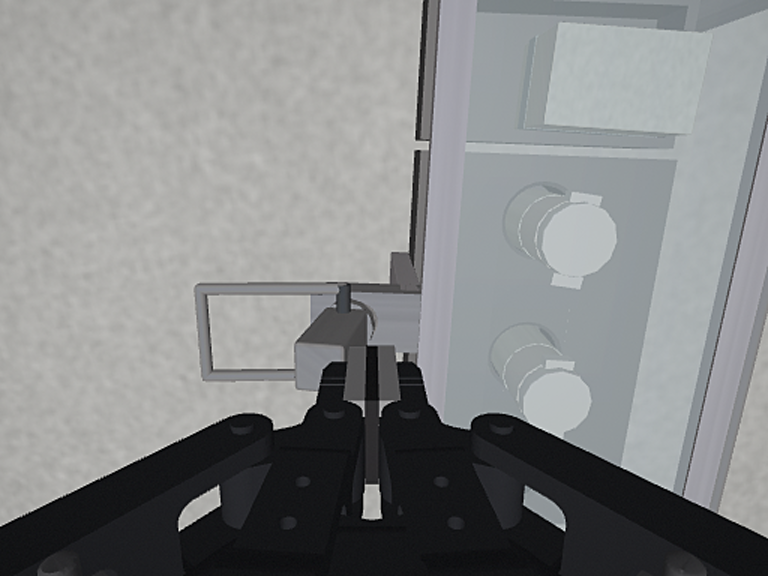

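Request:
{"method": "drive_tool", "body": {
  "steps": [0,0,0,0,0,0.008,0.0,0,0,0,-0.009,0.0015,0.002,0.0,0,0,0,0,0,-0.003,0.0,0,0,0,0,0,-0.004,0.0,0,0,0,0,0,-0.003,0.0]
}}

```text
time: 49.88
ee_pos: [0.4521, -0.1224, 0.1382]
tcp_rot: [-3.134, -0.005, -0.126]
force: [1.5, -0.3, 10.8]
gripper_width: -0.0
```

Run:
```python
from lid import *
st();print(loc(arm.read_state()['ee_pos']))
```

```text
t 49.88 p [ 0.4521 -0.1224  0.1382] rot [-3.134, -0.005, -0.126] F [ 1.5 -0.3 10.8] g -0.0 q [-0.45, 0.3, 0.76, 2.14, -0.3, 0.8, 0.37]
[-0.0907 -0.0003  0.1382]
```

Request:
{"method": "drive_tool", "body": {
  "steps": [0,0,0,0.0005,0,-0.002,0.0,0,0,0,0.0005,0,-0.002,0.0,0,0,0,0,0,0,0.0]
}}

```text
time: 50.25
ee_pos: [0.4594, -0.1241, 0.1372]
tcp_rot: [-3.135, -0.017, -0.126]
force: [0.4, -0.4, 0.1]
gripper_width: -0.0
```

Run:
```python
from lid import *
st();print(loc(arm.read_state()['ee_pos']))
d=cam('wrist');save(d,'w47',s=1.5)
```

```text
t 50.25 p [ 0.4594 -0.1241  0.1372] rot [-3.135, -0.017, -0.126] F [ 0.4 -0.4  0.1] g -0.0 q [-0.44, 0.31, 0.75, 2.13, -0.31, 0.79, 0.38]
[-0.0832 -0.0009  0.1372]
```

View pics/w47.png

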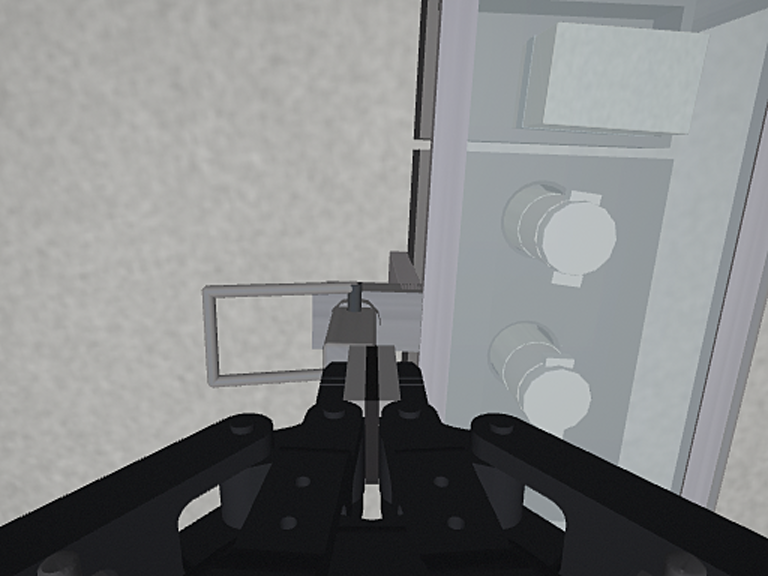

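Request:
{"method": "drive_tool", "body": {
  "steps": [0,0.8,0,0.004,0,0.03,0.0,0,0,0,-0.005,-0.01,0.05,0.02,0,0,0,-0.005,-0.03,0.02,0.05,0,0,0,0,0,0,0.05]
}}

```text
time: 50.8
ee_pos: [0.4506, -0.1644, 0.2376]
tcp_rot: [-3.139, 0.004, -0.125]
force: [0.5, 0.2, 0.5]
gripper_width: 0.0497
```

```bash
cat > pinchk.py <<'E'
from lid import *
def chk(n):
    st();d=cam('wrist');P=cloud(d);np.savez(n+'.npz',**d);save(d,n,s=1.5)
    L=np.concatenate([((P[...,:2]-O)@np.c_[ex,ey]),P[...,2:]],-1)
    m=(L[...,0]<-.06)&(L[...,0]>-.15)&(abs(L[...,1])<.024)&(L[...,2]>.098)&(L[...,2]<.17)
    q=L[m]
    for lo in np.arange(.098,.165,.004):
        k=q[(q[:,2]>lo)&(q[:,2]<lo+.004)]
        if len(k): print(lo.round(3),len(k),k.min(0).round(4)[:2],k.max(0).round(4)[:2])
    h=q[(q[:,2]>.132)&(q[:,2]<.144)]
    if len(h)>20:
        from numpy.linalg import lstsq
        best=None
        rng=np.random.default_rng(0)
        for _ in range(300):
            t=h[rng.choice(len(h),3,False)]
            A=np.c_[t[:,:2],np.ones(3)]
            try: s=np.linalg.solve(A,t[:,2])
            except Exception: continue
            if abs(s[:2]).max()>.5: continue
            i=abs(h[:,:2]@s[:2]+s[2]-h[:,2])<.0008
            if best is None or i.sum()>best.sum(): best=i
        k=h[best];s=lstsq(np.c_[k[:,:2],np.ones(len(k))],k[:,2],rcond=None)[0];print('headtop slope',s[:2].round(3),len(k),k.mean(0).round(4))
E
python3 -c "
from pinchk import *
chk('w48')"
```

```text
t 50.8 p [ 0.4506 -0.1644  0.2376] rot [-3.139, 0.004, -0.125] F [0.5 0.2 0.5] g 0.0497 q [-0.48, 0.17, 0.85, 2.01, -0.15, 1.03, 0.32]
0.098 21 [-0.098  -0.0028] [-0.0783  0.009 ]
0.102 41 [-0.0948 -0.018 ] [-0.0858  0.0184]
0.106 262 [-0.1104 -0.018 ] [-0.0812  0.0185]
0.11 245 [-0.1283 -0.0181] [-0.0821  0.0185]
0.114 386 [-0.1389 -0.0189] [-0.0806  0.0181]
0.118 97 [-0.1383 -0.0178] [-0.1291  0.0176]
0.122 10 [-0.0956  0.0076] [-0.0815  0.0082]
0.126 10 [-0.0947  0.0078] [-0.0808  0.0081]
0.13 1 [-0.0939  0.0081] [-0.0939  0.0081]
0.134 389 [-0.0958 -0.0079] [-0.0801  0.0082]
0.138 115 [-0.0949 -0.0074] [-0.0805  0.0076]
headtop slope [ 0.004 -0.018] 368 [-0.0881  0.0002  0.1374]
```

View pics/w48.png

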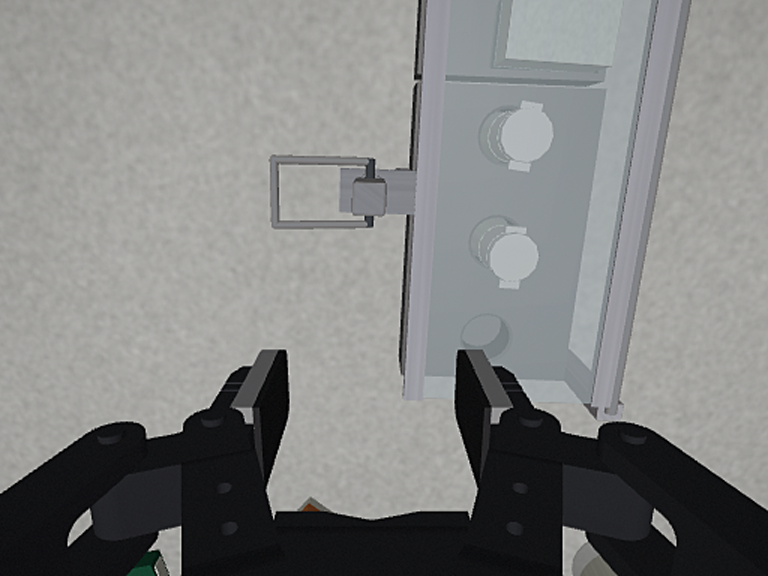

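Request:
{"method": "drive_tool", "body": {
  "steps": [0,3,0,-0.02,0.025,-0.01,0.0,0,3,0,-0.02,0.025,-0.02,0.0,0,2,0,-0.005,0,-0.03,0.0,0,0,0,0,0,-0.01,0.0,0,0,0,0,0,0,0.0,0,0,0,0,0,0,0.0]
}}

```text
time: 51.6
ee_pos: [0.4016, -0.1064, 0.1608]
tcp_rot: [3.128, 0.157, -0.12]
force: [0.5, 0.2, -0.5]
gripper_width: 0.0001
```

Run:
```python
from lid import *
st();print(loc(arm.read_state()['ee_pos']))
d=cam('wrist');save(d,'w49',s=1.5)
```

```text
t 51.6 p [ 0.4016 -0.1064  0.1608] rot [3.128, 0.157, -0.12] F [ 0.5  0.2 -0.5] g 0.0001 q [-0.53, 0.26, 0.8, 2.14, -0.18, 0.98, 0.26]
[-0.1431  0.0074  0.1608]
```

View pics/w49.png

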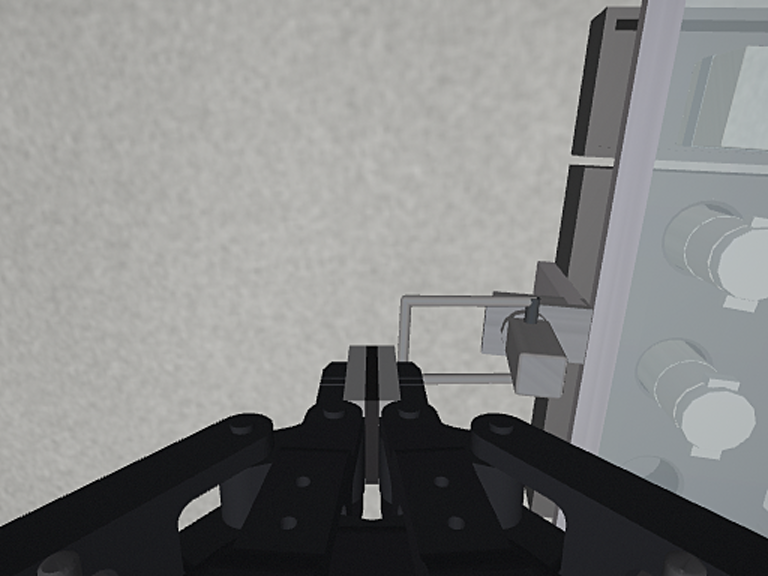

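Request:
{"method": "drive_tool", "body": {
  "steps": [0,0,0,0.003,-0.007,-0.015,0.0,0,0,0,0,0,-0.01,0.0,0,0,0,0,0,0,0.0,0,0,0,0,0,0,0.0]
}}

```text
time: 52.15
ee_pos: [0.4066, -0.1138, 0.1375]
tcp_rot: [3.13, 0.151, -0.121]
force: [0.3, -0.3, 0.1]
gripper_width: -0.0001
```

Run:
```python
from lid import *
st();print(loc(arm.read_state()['ee_pos']))
```

```text
t 52.15 p [ 0.4066 -0.1138  0.1375] rot [3.13, 0.151, -0.121] F [ 0.3 -0.3  0.1] g -0.0001 q [-0.48, 0.32, 0.78, 2.15, -0.23, 0.93, 0.32]
[-0.137   0.0009  0.1375]
```

Request:
{"method": "drive_tool", "body": {
  "steps": [0,0,0,-0.005,0.0008,-0.012,0.0,0,0,0,-0.002,0.0003,-0.012,0.0,0,0,0,-0.001,0,-0.012,0.0,0,0,0,-0.001,0,-0.008,0.0]
}}

```text
time: 52.65
ee_pos: [0.3972, -0.1122, 0.0912]
tcp_rot: [3.13, 0.15, -0.12]
force: [-0.1, 0.5, 0.1]
gripper_width: -0.0004
```

Run:
```python
from lid import *
st();print(loc(arm.read_state()['ee_pos']))
d=cam('wrist');save(d,'w50',s=1.5)
```

```text
t 52.65 p [ 0.3972 -0.1122  0.0912] rot [3.13, 0.15, -0.12] F [-0.1  0.5  0.1] g -0.0004 q [-0.43, 0.39, 0.73, 2.2, -0.3, 0.82, 0.39]
[-0.1466  0.001   0.0912]
```

View pics/w50.png

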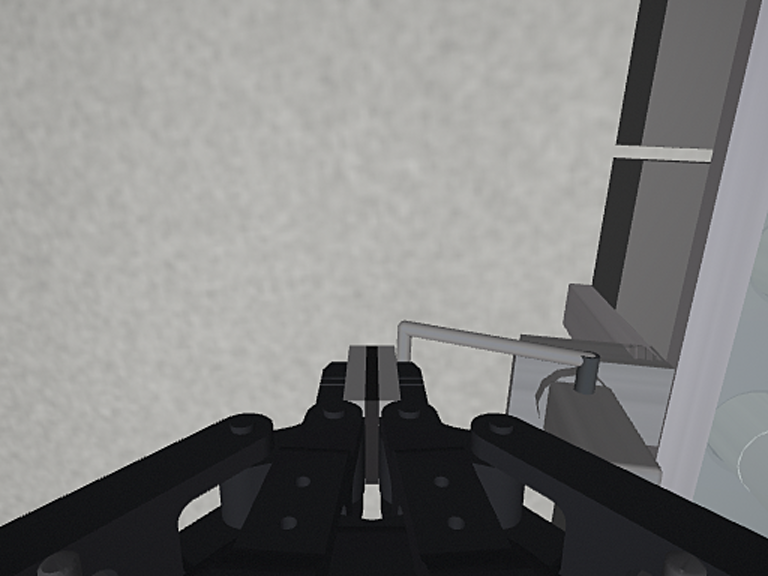

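Run:
```python
from lid import *
d=cam('wrist');P=cloud(d)
for r,c in [(216,275),(220,300),(227,330),(234,370),(222,269),(234,269),(285,390),(300,410)]: print(r,c,loc(P[r,c]))
```

```text
216 275 [-0.135   0.0177  0.0927]
220 300 [-0.1242  0.018   0.0954]
227 330 [-0.1121  0.0177  0.0994]
234 370 [-0.0974  0.0181  0.104 ]
222 269 [-0.1374  0.0147  0.0926]
234 269 [-0.137   0.0094  0.0935]
285 390 [-0.0929  0.0079  0.123 ]
300 410 [-0.0889  0.0082  0.1315]
```

Request:
{"method": "drive_tool", "body": {
  "steps": [0,0,0,0,0,0,0.0,0,0,0,0,0,0,0.0,0,0,0,0,0,0,0.0]
}}

```text
time: 53.12
ee_pos: [0.3974, -0.1125, 0.0916]
tcp_rot: [3.13, 0.15, -0.12]
force: [0.1, -0.2, -0.9]
gripper_width: 0.0001
```

Run:
```python
from lid import *
st();d=cam('wrist');P=cloud(d);save(d,'w51',s=1.5)
for r,c in [(216,275),(220,300),(227,330),(234,370),(222,269),(234,269),(285,390),(300,410)]: print(r,c,loc(P[r,c]))
```

```text
t 53.12 p [ 0.3974 -0.1125  0.0916] rot [3.13, 0.15, -0.12] F [ 0.1 -0.2 -0.9] g 0.0001 q [-0.44, 0.39, 0.74, 2.2, -0.3, 0.82, 0.39]
216 275 [-0.134   0.0171  0.093 ]
220 300 [-0.1232  0.0173  0.0955]
227 330 [-0.1111  0.0173  0.1005]
234 370 [-0.0963  0.0178  0.1051]
222 269 [-0.1364  0.0141  0.0929]
234 269 [-0.136   0.0086  0.0933]
285 390 [-0.0924  0.0084  0.1256]
300 410 [-0.088   0.0079  0.1327]
```

View pics/w51.png

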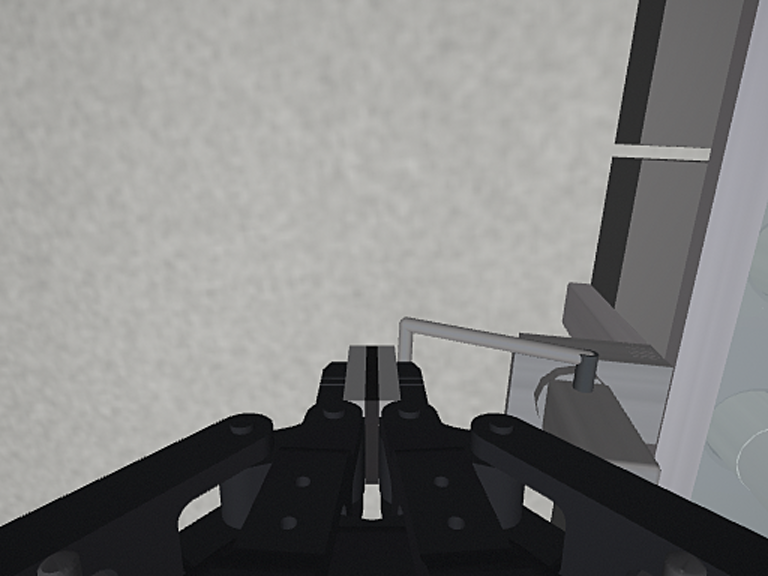

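Request:
{"method": "drive_tool", "body": {
  "steps": [0,0,0,-0.006,0.001,0,0.0,0,0,0,0,0,0,0.0,0,0,0,0,0,0,0.0]
}}

```text
time: 53.55
ee_pos: [0.391, -0.1113, 0.0918]
tcp_rot: [3.131, 0.149, -0.12]
force: [0.7, -0.0, 0.1]
gripper_width: -0.0001
```

Run:
```python
from lid import *
st();d=cam('wrist');P=cloud(d);save(d,'w52',s=1.5)
d=cam('scene');save(d,'s52',(120,190,230,310),8)
```

```text
t 53.55 p [ 0.391  -0.1113  0.0918] rot [3.131, 0.149, -0.12] F [ 0.7 -0.   0.1] g -0.0001 q [-0.44, 0.38, 0.74, 2.22, -0.3, 0.81, 0.39]
```

View pics/w52.png

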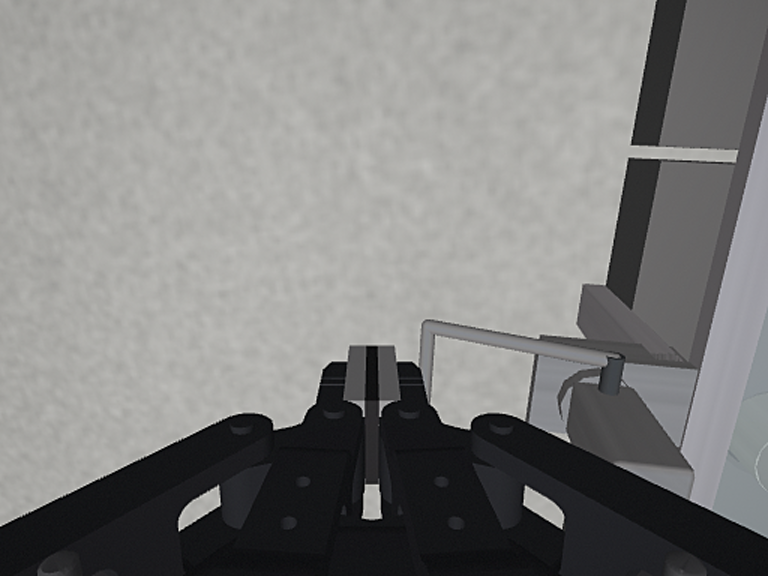

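View pics/s52.png

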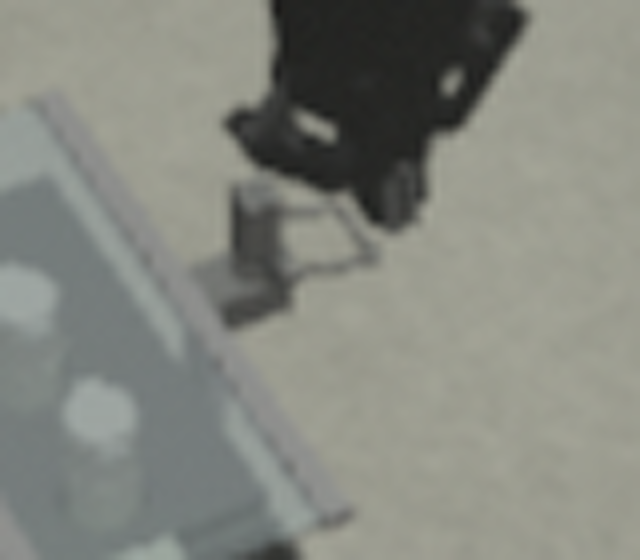

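Run:
```python
from lid import *
for n in ['w28','w34','w45','w48']:
    d=dict(np.load(n+'.npz'));P=cloud(d);L=np.concatenate([((P[...,:2]-O)@np.c_[ex,ey]),P[...,2:]],-1)
    m=(L[...,0]<-.064)&(L[...,0]>-.13)&(abs(L[...,1])<.03)&(abs(L[...,2]-.0945)<.0025);q=L[m]
    print(n,len(q),q.min(0).round(4),q.max(0).round(4),np.median(q[:,2]).round(4))
d=cam('wrist');P=cloud(d);np.savez('w53.npz',**d);L=np.concatenate([((P[...,:2]-O)@np.c_[ex,ey]),P[...,2:]],-1)
print('leg')
for r,c in [(218,290),(222,310),(228,340),(232,365),(236,390),(238,405),(250,408)]: print(r,c,L[r,c].round(4))
m=(L[...,0]<-.064)&(L[...,0]>-.13)&(abs(L[...,1])<.03)&(L[...,2]>.095)&(L[...,2]<.17);q=L[m]
for lo in np.arange(.095,.14,.004):
    k=q[(q[:,2]>lo)&(q[:,2]<lo+.004)]
    if len(k): print(lo.round(3),len(k),k.min(0).round(4)[:2],k.max(0).round(4)[:2])
save(d,'w53c',(195,320,330,480),5)
```

```text
w28 584 [-0.1049 -0.0117  0.092 ] [-0.064   0.0129  0.0963] 0.0943
w34 1210 [-0.1047 -0.012   0.092 ] [-0.064   0.0127  0.0966] 0.0945
w45 752 [-0.1044 -0.0117  0.0921] [-0.0641  0.0123  0.0967] 0.0946
w48 870 [-0.1048 -0.0118  0.0921] [-0.0641  0.0124  0.097 ] 0.0946
leg
218 290 [-0.1339  0.0168  0.0929]
222 310 [-0.1255  0.0172  0.0963]
228 340 [-0.1134  0.0169  0.0993]
232 365 [-0.104   0.0172  0.1019]
236 390 [-0.0952  0.0175  0.1046]
238 405 [-0.0899  0.0177  0.1055]
250 408 [-0.0886  0.0135  0.1069]
0.095 1063 [-0.1285 -0.0111] [-0.064   0.0187]
0.099 661 [-0.1202 -0.007 ] [-0.0801  0.0189]
0.103 776 [-0.1035 -0.0069] [-0.0805  0.019 ]
0.107 400 [-0.0964 -0.0064] [-0.0804  0.0185]
0.111 304 [-0.0965 -0.0044] [-0.0803  0.0088]
0.115 347 [-0.0964 -0.003 ] [-0.0801  0.0087]
0.119 344 [-0.0965 -0.0006] [-0.0799  0.0089]
0.123 375 [-0.0964  0.001 ] [-0.0803  0.0092]
0.127 376 [-0.1298  0.0035] [-0.08    0.0088]
0.131 534 [-0.1298  0.0049] [-0.0803  0.0141]
0.135 1131 [-0.1295 -0.0067] [-0.0802  0.0159]
0.139 839 [-0.1285 -0.0067] [-0.0822  0.016 ]
```

View pics/w53c.png

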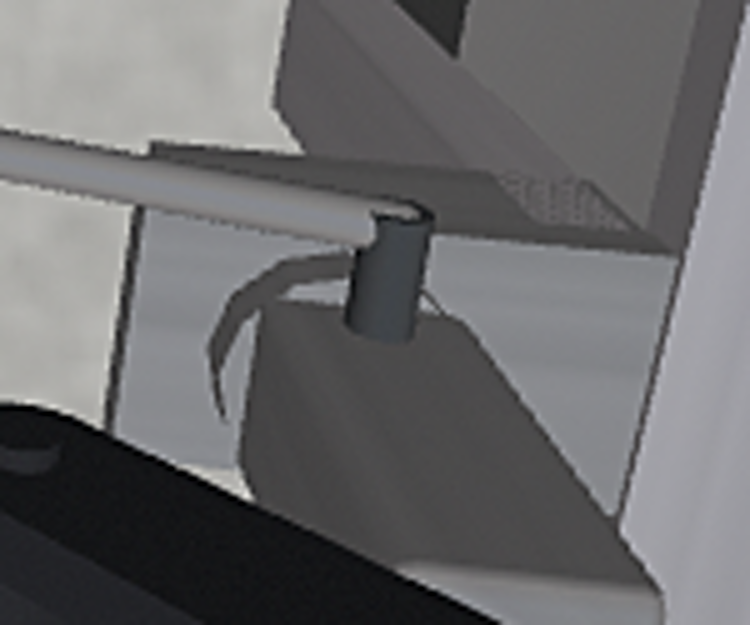

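Request:
{"method": "drive_tool", "body": {
  "steps": [0,0,0,-0.002,0,0.01,0.0,0,0,0,0,0,0.03,0.0,0,0,0,0,0,0.03,0.0,0,-2,0,0.01,-0.02,0.04,0.0,0,-3,0,0.01,-0.03,0.03,0.0,0,-3,0,0.01,-0.02,0,0.0,0,0,0,0,0,0,0.0]
}}

```text
time: 54.58
ee_pos: [0.4184, -0.1843, 0.2398]
tcp_rot: [-3.136, 0.005, -0.12]
force: [0.1, 0.9, -0.2]
gripper_width: -0.0002
```

```bash
python3 -c "
from pinchk import *
chk('w54')"
```

```text
t 54.58 p [ 0.4184 -0.1843  0.2398] rot [-3.136, 0.005, -0.12] F [ 0.1  0.9 -0.2] g -0.0002 q [-0.48, 0.12, 0.89, 2.05, -0.11, 1.03, 0.35]
0.098 213 [-0.1224 -0.0187] [-0.0844  0.0181]
0.102 214 [-0.1085 -0.0185] [-0.0855  0.0184]
0.106 137 [-0.0962 -0.0174] [-0.0858  0.0183]
0.11 4 [-0.0961 -0.0067] [-0.0959  0.0067]
0.114 7 [-0.0961  0.0001] [-0.096   0.0059]
0.118 10 [-0.0961 -0.0072] [-0.0957  0.0072]
0.122 9 [-0.0961 -0.0064] [-0.0959  0.0064]
0.126 7 [-0.0961 -0.0021] [-0.096   0.0021]
0.13 10 [-0.0961 -0.007 ] [-0.0958  0.0069]
0.134 399 [-0.0962 -0.0079] [-0.0799  0.0079]
0.138 136 [-0.0958 -0.0074] [-0.0806  0.0078]
headtop slope [0.016 0.007] 383 [-8.840e-02  1.000e-04  1.376e-01]
```

View pics/w54.png

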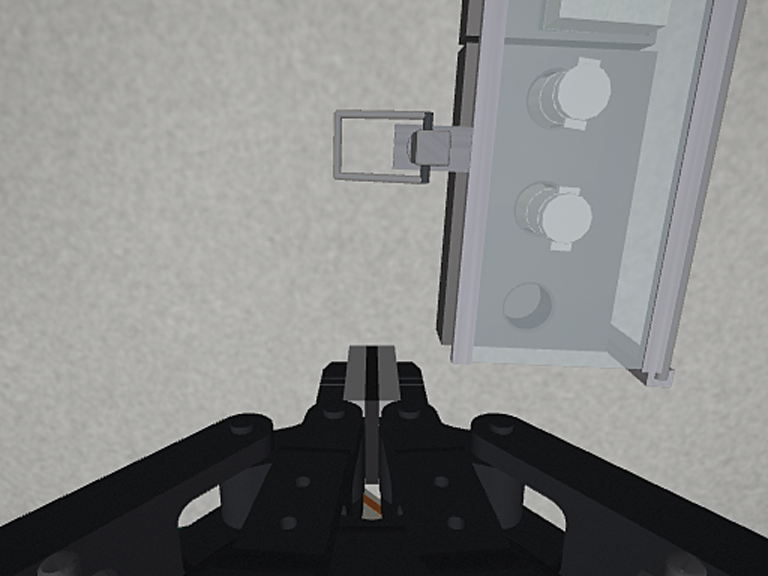

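Request:
{"method": "drive_tool", "body": {
  "steps": [9.9,-1.6,0,-0.005,0.01,0,0.0,9.9,-1.6,0,-0.005,0.01,0,0.0,9.9,-1.6,0,-0.005,0.01,-0.01,0.0,9.9,-1.6,0,-0.005,0.01,-0.01,0.0,5,-0.8,0,-0.005,0.01,-0.02,0.0,0,0,0,0,0,0,0.0]
}}

```text
time: 55.38
ee_pos: [0.3942, -0.1222, 0.1982]
tcp_rot: [-2.314, -0.027, -0.113]
force: [0.8, -0.4, -0.5]
gripper_width: 0.0
```

Run:
```python
from lid import *
st();s=arm.read_state();print(loc(s['ee_pos']),Rrpy(s['tcp_rot']).round(2).tolist())
d=cam('wrist');save(d,'w55',s=1.5)
```

```text
t 55.38 p [ 0.3942 -0.1222  0.1982] rot [-2.314, -0.027, -0.113] F [ 0.8 -0.4 -0.5] g 0.0 q [0.07, 0.45, 0.78, 2.1, -0.87, 1.51, 1.22]
[-0.1479 -0.0093  0.1982] [[0.99, -0.06, 0.1], [-0.11, -0.67, 0.73], [0.03, -0.74, -0.68]]
```

View pics/w55.png

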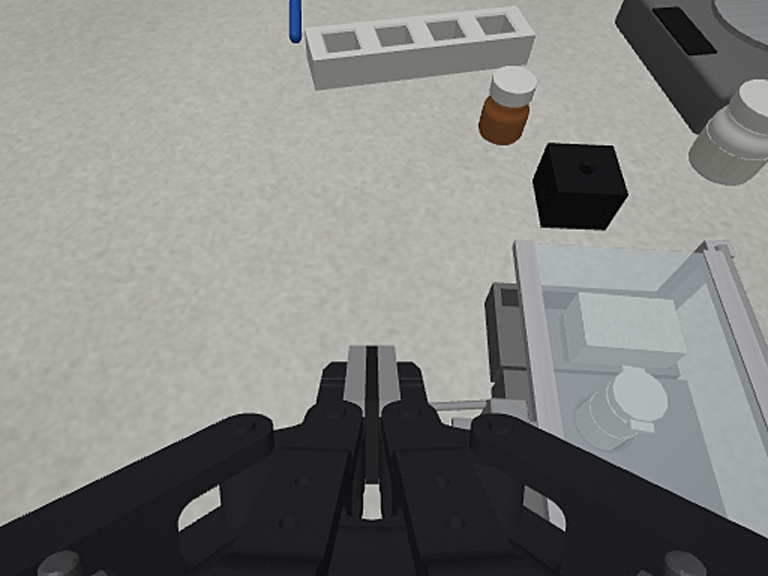

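Request:
{"method": "drive_tool", "body": {
  "steps": [0,0,0,-0.006,0.01,-0.03,0.0,0,0,0,-0.002,0.006,-0.04,0.0,0,0,0,0,0,-0.03,0.0,0,0,0,0,0,-0.01,0.0,0,0,0,0,0,0,0.0]
}}

```text
time: 56.05
ee_pos: [0.3929, -0.1047, 0.093]
tcp_rot: [-2.323, -0.044, -0.099]
force: [0.8, -0.6, -0.2]
gripper_width: -0.0001
```

Run:
```python
from lid import *
st();s=arm.read_state();print(loc(s['ee_pos']),Rrpy(s['tcp_rot']).round(2).tolist())
d=cam('wrist');save(d,'w56',s=1.5)
```

```text
t 56.05 p [ 0.3929 -0.1047  0.093 ] rot [-2.323, -0.044, -0.099] F [ 0.8 -0.6 -0.2] g -0.0001 q [0.13, 0.62, 0.67, 2.18, -1.0, 1.37, 1.44]
[-0.152   0.0077  0.093 ] [[0.99, -0.04, 0.1], [-0.1, -0.68, 0.72], [0.04, -0.73, -0.68]]
```

View pics/w56.png

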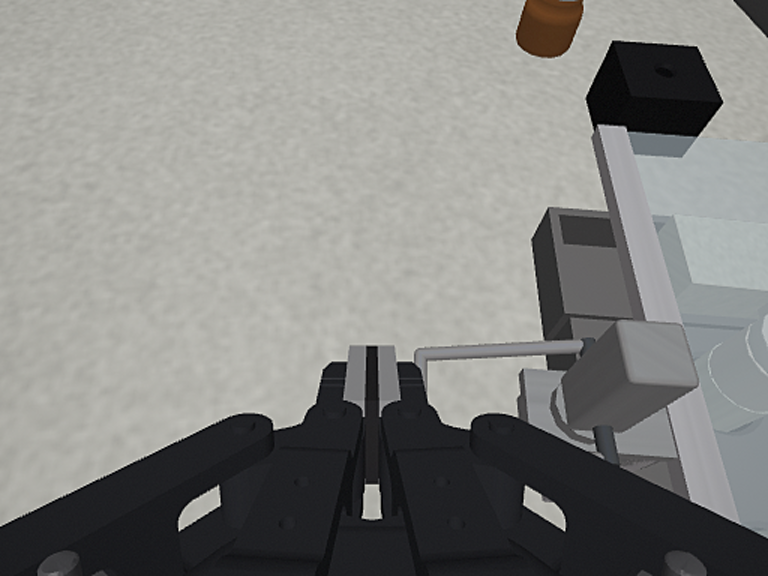

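Request:
{"method": "drive_tool", "body": {
  "steps": [-6,1,0,0,-0.003,0,0.0,-4,0.6,0,0,0,-0.008,0.0,0,0,0,0,0,-0.008,0.0,0,0,0,0,0,0,0.0]
}}

```text
time: 56.6
ee_pos: [0.3959, -0.1095, 0.0813]
tcp_rot: [-2.505, -0.043, -0.092]
force: [-0.1, -0.8, 0.4]
gripper_width: -0.0003
```

Run:
```python
from lid import *
st();s=arm.read_state();print(loc(s['ee_pos']))
d=cam('wrist');save(d,'w57',s=1.5)
```

```text
t 56.6 p [ 0.3959 -0.1095  0.0813] rot [-2.505, -0.043, -0.092] F [-0.1 -0.8  0.4] g -0.0003 q [0.01, 0.56, 0.73, 2.22, -0.97, 1.2, 1.36]
[-0.1482  0.0034  0.0813]
```

View pics/w57.png

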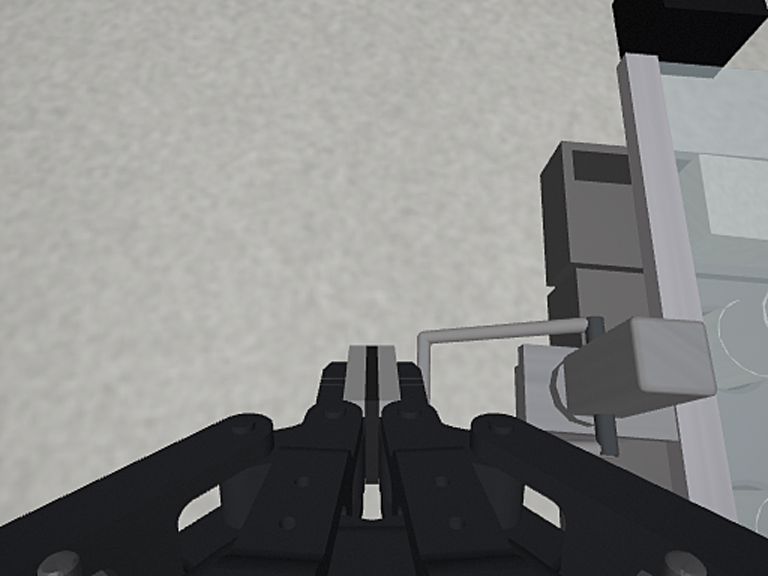

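Request:
{"method": "drive_tool", "body": {
  "steps": [0,0,0,0.006,-0.001,-0.004,0.0,0,0,0,0.006,-0.001,-0.005,0.0,0,0,0,0.005,-0.001,-0.006,0.0,0,0,0,0,0,0,0.0]
}}

```text
time: 57.15
ee_pos: [0.4144, -0.1142, 0.0648]
tcp_rot: [-2.505, -0.042, -0.094]
force: [0.6, -0.1, 0.3]
gripper_width: -0.0
```

Run:
```python
from lid import *
st();s=arm.read_state();print(loc(s['ee_pos']))
d=cam('wrist');save(d,'w58',s=1.5)
```

```text
t 57.15 p [ 0.4144 -0.1142  0.0648] rot [-2.505, -0.042, -0.094] F [ 0.6 -0.1  0.3] g -0.0 q [0.04, 0.6, 0.68, 2.18, -1.0, 1.18, 1.36]
[-0.1293  0.0017  0.0648]
```

View pics/w58.png

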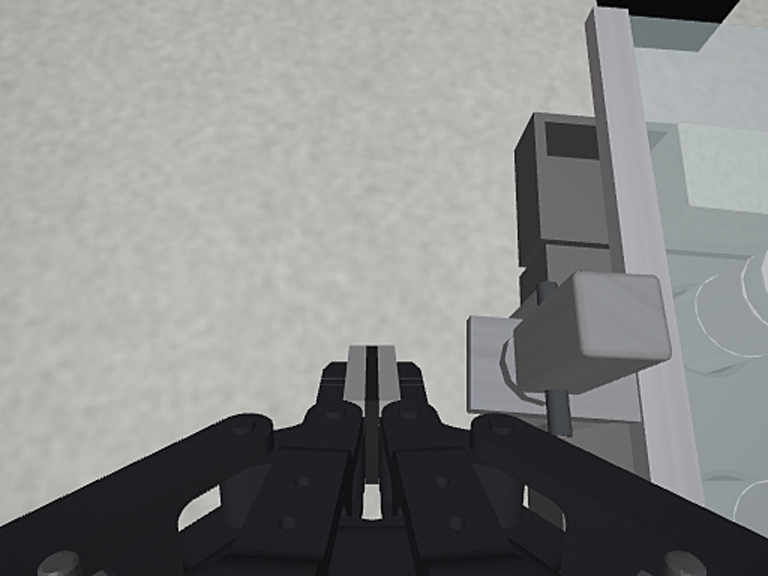

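Request:
{"method": "drive_tool", "body": {
  "steps": [0,0,0,-0.01,0.002,0.005,0.0,0,0,0,-0.01,0.0,0.02,0.0,-5,0.8,0,0,0,0.04,0.0,-10,1.6,0,0,-0.01,0.04,0.0,-10,1.6,0,0.01,-0.02,0.03,0.0,-10,1.6,0,0.01,-0.03,0.02,0.0,-2,0,0,0.01,-0.02,0,0.0,0,0,0,0,0,0,0.0]
}}

```text
time: 58.2
ee_pos: [0.4168, -0.1935, 0.2224]
tcp_rot: [3.122, 0.0, -0.092]
force: [-0.1, 0.6, 0.6]
gripper_width: -0.0002
```

```bash
python3 -c "
from pinchk import *
chk('w59')
d=cam('scene');save(d,'s59',(100,200,210,330),6)"
```

```text
t 58.2 p [ 0.4168 -0.1935  0.2224] rot [3.122, 0.0, -0.092] F [-0.1  0.6  0.6] g -0.0002 q [-0.57, 0.17, 1.03, 2.08, -0.15, 0.98, 0.44]
0.098 45 [-0.0975 -0.0173] [-0.0825  0.0162]
0.102 53 [-0.0957 -0.0177] [-0.0847  0.0183]
0.106 148 [-0.0958 -0.0176] [-0.0852  0.0183]
0.11 15 [-0.0957 -0.0074] [-0.0875  0.0114]
0.114 11 [-0.0959 -0.0067] [-0.0953  0.0046]
0.118 11 [-0.0957 -0.0073] [-0.095   0.0071]
0.122 12 [-0.0958 -0.0067] [-0.0953  0.0075]
0.126 17 [-0.0958 -0.0073] [-0.095   0.0066]
0.13 13 [-0.0958 -0.0079] [-0.094   0.0069]
0.134 487 [-0.0958 -0.0078] [-0.0795  0.0083]
0.138 170 [-0.0954 -0.0072] [-0.0803  0.0078]
headtop slope [-0.027 -0.033] 456 [-0.0876  0.0005  0.1375]
```

View pics/w59.png

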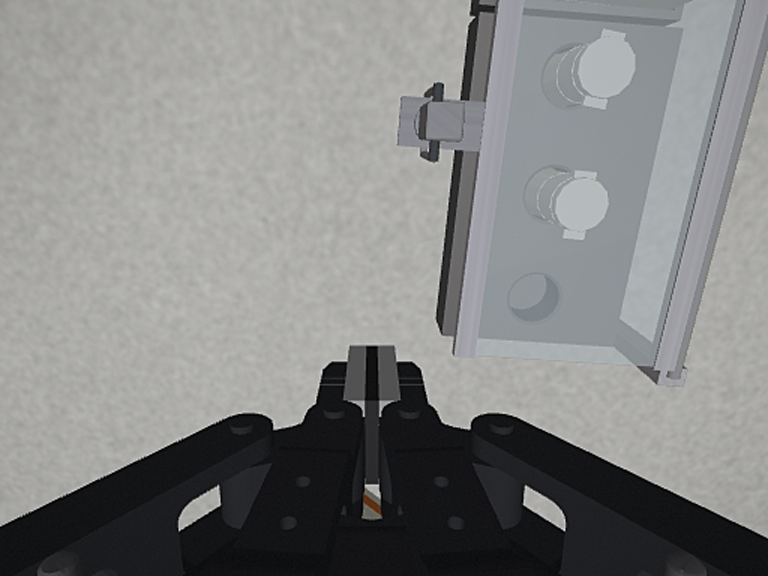

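View pics/s59.png

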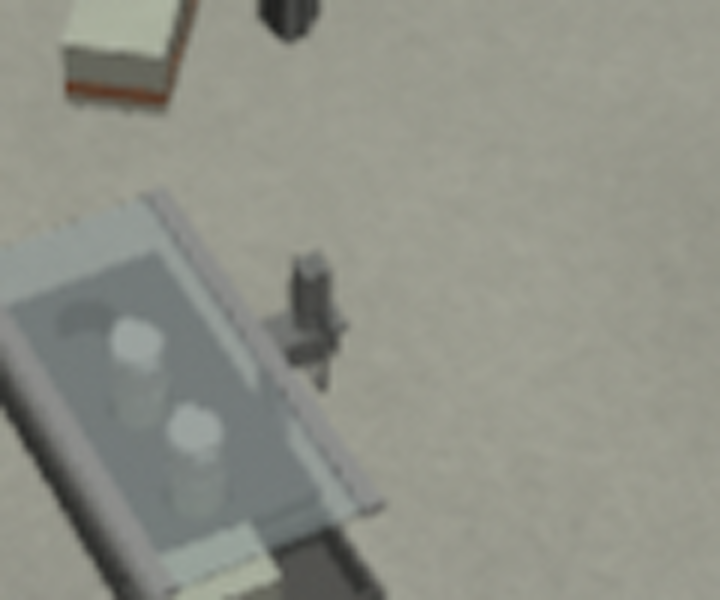

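Run:
```python
from lid import *
for n in ['scene','top']:
    d=cam(n);P=cloud(d);L=np.concatenate([((P[...,:2]-O)@np.c_[ex,ey]),P[...,2:]],-1)
    m=(L[...,0]<-.07)&(L[...,0]>-.14)&(abs(L[...,1])<.025)&(L[...,2]>.04)&(L[...,2]<.1)
    for q in L[m]:
        if q[2]<.072 or abs(q[1])>.0125: print(n,q.round(4))
```

```text
scene [-0.0757 -0.0135  0.0887]
scene [-0.1009  0.014   0.0931]
scene [-0.1049  0.0137  0.0907]
scene [-0.0864  0.0139  0.0957]
scene [-0.0887  0.0163  0.0968]
scene [-0.0914  0.0179  0.097 ]
scene [-0.0971  0.0145  0.0908]
scene [-0.0792  0.0138  0.0945]
scene [-0.0817  0.0159  0.0953]
scene [-0.0872  0.0126  0.0892]
scene [-0.0904  0.0135  0.0885]
scene [-0.0908  0.0192  0.0939]
scene [-0.0725  0.013   0.0925]
scene [-0.0749  0.0151  0.0933]
scene [-0.0795  0.0135  0.0894]
scene [-0.0908  0.013   0.0829]
scene [-0.0907  0.0195  0.0895]
scene [-0.0716  0.0146  0.0898]
scene [-0.0911  0.0127  0.0778]
scene [-0.0905  0.0202  0.0855]
scene [-0.0985  0.0129  0.0741]
scene [-0.0833  0.0136  0.0778]
scene [-0.0888  0.0103  0.0717]
scene [-0.091   0.0195  0.0797]
scene [-0.0919 -0.0015  0.0533]
scene [-0.0901  0.0213  0.0772]
scene [-0.0878  0.0059  0.0579]
scene [-0.0909  0.0071  0.0576]
scene [-0.09    0.0216  0.0726]
scene [-0.0898  0.0092  0.0552]
scene [-0.0926  0.0109  0.0555]
scene [-0.0906  0.0209  0.0668]
scene [-0.0902  0.0154  0.0564]
scene [-0.0927  0.0175  0.0572]
scene [-0.0902  0.0221  0.0583]
top [-0.0706  0.0153  0.0907]
top [-0.0738  0.0152  0.0945]
top [-0.077   0.0149  0.0954]
top [-0.0801  0.0145  0.0963]
top [-0.0832  0.0139  0.0942]
top [-0.0873  0.0215  0.0789]
top [-0.0904  0.021   0.0779]
top [-0.0929  0.0153  0.0892]
top [-0.0925  0.0127  0.0947]
top [-0.0961  0.0154  0.0947]
top [-0.0992  0.0151  0.0969]
top [-0.1022  0.0143  0.0918]
```

Run:
```python
from h import *
d=cam('top');save(d,'t60',s=1.5)
```

```text
(no output)
```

View pics/t60.png

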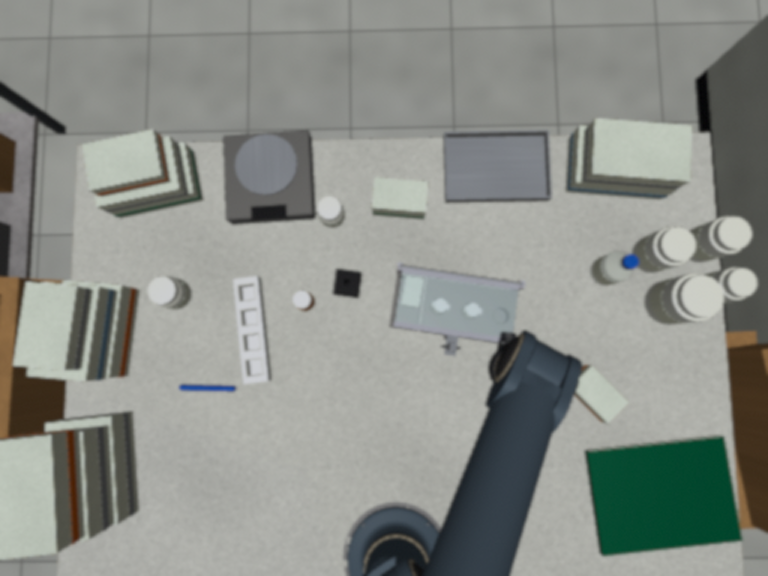

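```bash
python3 -c "
from h import *
st();print(job.close_job())"
```

```text
t 58.45 p [ 0.4164 -0.1934  0.2222] rot [3.121, 0.001, -0.093] F [0.3 0.1 0.4] g -0.0002 q [-0.57, 0.16, 1.03, 2.08, -0.15, 0.98, 0.44]
the job is handed in; nothing more can be done
None
```

The carrier is packed, latched and handed in at 58 s of the 210 s allowed.

**What was done**
- I pressed both flip caps shut; there were only two vials in the rack.
- Both vials are standing fully down in two of the three sockets.
- The carton is lying flat in its bay.
- The lid is shut, and the linchpin is pushed right down through the tongue and shaft, with its loop swung over the shaft end.

**What my last checks showed**
- **Pin:** it stands upright, with its head top at z = 0.1375 m, which puts the flange flat on the tongue.
- **Loop:** its leg hangs vertically with the crossbar below the rod's tip, so it reads as shut.
- **Lid and carton:** the tongue top measured 0.094 m, as it should when shut. The carton top was level at 0.054 m, measured before the lid was closed.
- **Other objects:** the jars, bottle, boxes and marker look unmoved in the last top view.

**What did not go smoothly**
- The far vial leaned about 7° in its well after its cap was already shut. I pushed it upright before lifting it.
- The first push on the loop tilted the pin by about 10°, so I pressed the pin straight again.
- The loop did not snap by itself at a joint angle of roughly 1.3, contrary to the stated threshold of about 1.9. I pushed it further round from the front until it closed.

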